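Set out biscuit sticks and fill the cookie jar at the stall

TASK

Set up the stall's display: stand every biscuit stick from the tray end-down in the compartments of the steel caddy, and tip all the cookie balls from the scoop through the funnel into the jar. Leave the empty scoop lying level on the floor of the yellow tray, let go of everything, and do not push or knock over the amber jar or the cup.

Things in the scene. Friction and masses are not known exactly. Their poses are not given: they have to be found in the camera images.
- tray: Yellow rectangular serving tray, fixed to the table, 260 (its x) by 330 (its y) mm. Origin: centre of its underside. Flat floor with its top 6 mm above the table; rim 8 mm wide, 12 mm above the table.
- caddy: Steel stick caddy, fixed: an open-topped narrow upright box 204 mm long (its x), 44 mm wide (its y), 95 mm high, split by 4 dividers into 5 compartments in a row along its x, each 36 by 36 mm inside, 91 mm deep. Outer walls and dividers are 4 mm thick. Compartment centres lie at x = -80, -40, 0, 40, 80 mm. Origin: centre of its underside, floor 4 mm above it.
- stick0: Golden biscuit stick, 150 mm long (its x), 18 by 18 mm in section with rounded edges, about 35 g, at first lying on the tray. Origin: its centre. Either end may go down. May be absent.
- stick1: Golden biscuit stick, 150 mm long (its x), 18 by 18 mm in section with rounded edges, about 35 g, at first lying on the tray. Origin: its centre. Either end may go down. May be absent.
- stick2: Golden biscuit stick, 150 mm long (its x), 18 by 18 mm in section with rounded edges, about 35 g, at first lying on the tray. Origin: its centre. Either end may go down. May be absent.
- stick3: Golden biscuit stick, 150 mm long (its x), 18 by 18 mm in section with rounded edges, about 35 g, at first lying on the tray. Origin: its centre. Either end may go down. May be absent.
- stick4: Golden biscuit stick, 150 mm long (its x), 18 by 18 mm in section with rounded edges, about 35 g, at first lying on the tray. Origin: its centre. Either end may go down. May be absent.
- jar: Narrow glass jar with a wide aluminium funnel fixed in its mouth, all fixed to the table. Origin: centre of the jar's underside; z up. Jar 72 mm across and 88 mm high, inside 66 mm across with its floor 5 mm up; the funnel's spout (56 mm inside) ends 80 mm above the table, its cone widens to a 132 mm wide rim 145 mm above the table.
- funnel (a point): Centre of the funnel's rim, 145 mm above the table.
- scoop: Loose aluminium scoop, about 160 g empty, level on the table at first. Origin: middle of the pan's underside; z up, mouth to its +x. Pan floor x -42 to 42 mm, 64 mm wide (y); back and side walls 42 mm high; in front the floor rises at 35 degrees to the pouring lip. Tipped mouth-down by 60 to 65 degrees it empties.
- scoop_lip (a point): Middle of the scoop's pouring lip, at x = 75, z = 25 mm in the scoop's frame; axes as the scoop's.
- scoop_grip (a point): Middle of the scoop's black grip bar, at x = -90, z = 37 mm in the scoop's frame. The bar runs behind the pan from x = -42 to -137 mm, is 16 mm thick (y) and 30 mm tall (z 22 to 52 mm).
- ball0: Round dark cookie ball, 26 mm across, 14 g, at first in the scoop's pan. Origin: its centre. May be absent.
- ball1: Round dark cookie ball, 26 mm across, 14 g, at first in the scoop's pan. Origin: its centre. May be absent.
- ball2: Round dark cookie ball, 26 mm across, 14 g, at first in the scoop's pan. Origin: its centre. May be absent.
- ball3: Round dark cookie ball, 26 mm across, 14 g, at first in the scoop's pan. Origin: its centre. May be absent.
- ball4: Round dark cookie ball, 26 mm across, 14 g, at first in the scoop's pan. Origin: its centre. May be absent.
- ball5: Round dark cookie ball, 26 mm across, 14 g, at first in the scoop's pan. Origin: its centre. May be absent.
- syrup: Amber jar with dark cap, 60 mm across, 120 mm high, loose, bystander. Origin: centre of its underside.
- cup: White cup, 76 mm across, 85 mm high, loose, bystander. Origin: centre of its underside.
Things that resemble listed ones, but are neither listed nor needed, are in the scene too. Leave any red look-alike of the stick4 alone.

How it is judged:
By the outcome, as a careful person would: the job done as asked, in the order asked, and still so for the second after the job is handed in, with the robot touching nothing.
Of stick0, stick1, stick2, stick3, stick4 only 3 to 5 are there at a start; the rules pass over those that are not, and their reading is None.
Of ball0, ball1, ball2, ball3, ball4, ball5 only 4 to 6 are there at a start; the rules pass over those that are not, and their reading is None.
At some moment in a run one of stick0, stick1, stick2, stick3, stick4 may be knocked a few centimetres aside while the robot is not near it.
It also fails if it takes over 208 s, if anything falls off the work surface, if the arm or the gripper's body presses on something with over 40 N, if the wrist force passes 120 N, or if a joint passes its speed limit or range.

ROBOT

A 7-joint arm with a two-finger parallel gripper is mounted at the origin on the work surface. World frame = base frame: x ahead of the robot, y to its left, z up, the work surface at z = 0. Lengths are in m, angles in degrees, forces in N, time in s.
With the tool pointing down it reaches from about 0.425 to 0.875 m from the base axis. Payload 9.9 kg.
Tool frame: the origin (TCP) lies at the very end of the fingers, on their centre line; the grasp point (between the pads) lies bot.pinch_z behind it (bot.pinch_z is the distance from the TCP to the grasp point, in m); z points along the fingers, y is the line along which they close (so a half turn about z gives the same grasp; the last joint's range is limited). The gripper opens to 85 mm and grips with 20 to 120 N. Pads are 22 mm wide; open, the fingers measure 114 mm over their backs; the gripper's body (76 mm by 85 mm) begins 54 mm behind the grasp point. The pads swing forward as they close: fully open they stand 13 mm farther back than shut.
Start: joints at [-68.056, 32.985, 1.427, 82.34, -0.859, 64.687, -3.237], TCP at [0.304, 0.603, 0.231] pointing down, gripper open.
Joint ranges: [-157.87, 157.87], [-19.46, 123.44], [-87.15, 90], [11.01, 140.99], [-62.26, 242.26], [9.8, 113.94], [-161.44, 161.44]. Speed limits (degrees/s): [127.2, 127.2, 172.46, 172.46, 180, 180, 180].

INTERFACE

Orientations are given as a 3x3 rotation matrix whose columns are the frame's x, y, z axes.
In Python, from rig import bot gives the robot as it stands.
- The arm moves only by the tool move_arm, never from a script. Its argument "deltas" is a list of rows, each a list of 3 entries, a list of its own where there are three numbers: the finger opening in mm, from 0 to 85.4, then the shift along the tool's x, y, z in mm, then the turn about the tool's z in rad. In form: [[fingers, [tx, ty, tz], yaw], ...]. A call has 1 to 5 rows; each row shifts and turns the commanded pose from where the row before left it, along the tool's axes as they then stand; what a row does not reach is not made up. A row lasts 1/12 s, in which the tool goes at most 41.7 mm and 7.16 degrees, less where a joint would pass 70% of its speed; a pose out of reach is approached as far as the arm can. A call is refused whole if a number of a shift passes 41.7 or a number of a turn 0.125, either way. A call with a gripper value outside its range is refused whole. The fingers move at their own pace and stop on an object; "force" is the grip in N (left out, the last holds). Time passes only in rows, so rows that do not move let the fingers close. It gives the time, the measured TCP pose, the force, the opening and the grip force at its end, in the units of the state.
- bot.state(): the state, without advancing time (a new reading comes with each control period).
- bot.camera(name): name is "scene" or "side" or "wrist"; returns (picture, depth): 384x512x3 uint8, red, green, blue; 384x512 float32, m along the optical axis (not along the pixel's ray), 0 where there is no reading.
- bot.camera_params(name): a dict with "mtx" (3x3 intrinsics, pixels), "R" (3x3) and "t" (3): a world point X has camera coordinates R X + t. Camera axes: x right, y down, z forward; pixel columns grow to the right and rows downward; lengths in m; the calibration is good to about 2 mm. A picture is of the moment at which its call begins: read the wrist's pose just before it. camera_params takes no time and is no camera call; for the wrist camera it gives the pose at the moment of the call.
- bot.finish_job(): hands the job in; it is judged then, once.
The state is a dict: "clock": time; "joints": joint angles; "joint_vel": joint speeds; "tau": joint torques, N m; "ee_pos": TCP position; "orientation": TCP orientation; "force": force on the tool from outside, world axes, zero at the start; "wrist_torque": the same for the moment, N m; "finger_gap": finger opening in m; "finger_force": force on a finger pad.
Only numpy, scipy, OpenCV 4.12 (cv2) and the standard library are available. Lean on these libraries where they do the work, as an engineer would, in place of code of your own. Each camera call takes 0.05 s, during which the arm holds its last target. There are 200 camera calls.

## Working session

There is one attempt and no reset: what is moved stays moved. The work goes in short steps, Python scripts to look and compute and a tool call to move; the robot and the scene stay as the last step left them, time stands still between calls to the robot, and variables do not carry over. Pictures are saved under pics/ and viewed, at most 14 in all, crops included, and the job is handed in when it is done.

Besides the shell and the picture viewer there is one more tool, called after "Emit:" as a command line: name --argument value ..., lists and objects as JSON in quotes. move_arm: Moves the arm, as the interface text tells. Its arguments: {"type":"object","properties":{"deltas":{"type":"array","items":{"type":"array"}},"force":{"type":"number"}},"required":["deltas"]}

```bash
mkdir -p pics; cat > h.py <<'E'
from rig import bot
import numpy as np, cv2
def pts(name):
    P=bot.camera_params(name); img,d=bot.camera(name)
    v,u=np.mgrid[:384,:512]; K=np.array(P["mtx"]); R=np.array(P["R"]); t=np.array(P["t"]).ravel()
    X=np.stack([(u-K[0,2])/K[0,0]*d,(v-K[1,2])/K[1,1]*d,d],-1)
    return img,d,(X-t)@R,P
def save(f,img): cv2.imwrite(f,cv2.cvtColor(img,cv2.COLOR_RGB2BGR))
E
python3 - <<'E'
from h import *
for n in ("scene","side","wrist"):
    i,d,W,P=pts(n); np.savez(f"pics/{n}0.npz",i=i,d=d,W=W); save(f"pics/{n}0.png",i if n!="scene" else cv2.resize(i,(800,600)))
    R=np.array(P["R"]);print(n,(-R.T@np.array(P["t"]).ravel()).round(3),R.round(2).tolist(),np.array(P["mtx"]).round(0).tolist())
a,b=[cv2.imread(f"pics/{n}0.png") for n in("side","wrist")]
cv2.imwrite("pics/m0.png",cv2.resize(np.vstack([a,b]),(400,600)))
print(bot.pinch_z,bot.state()["orientation"],bot.state()["force"],bot.state()["finger_gap"])
E
```

```text
scene [ 1.446 -0.013  1.325] [[0.09, 1.0, -0.02], [0.79, -0.08, -0.6], [-0.6, 0.04, -0.8]] [[478.0, 0.0, 259.0], [0.0, 478.0, 193.0], [0.0, 0.0, 1.0]]
side [ 0.363 -0.765  0.822] [[0.98, -0.21, 0.01], [-0.13, -0.64, -0.75], [0.16, 0.74, -0.66]] [[351.0, 0.0, 253.0], [0.0, 351.0, 191.0], [0.0, 0.0, 1.0]]
wrist [0.239 0.636 0.373] [[0.45, 0.89, -0.0], [0.86, -0.43, 0.28], [0.25, -0.13, -0.96]] [[309.0, 0.0, 253.0], [0.0, 309.0, 190.0], [0.0, 0.0, 1.0]]
0.0187 [[-8.93044525e-01  4.49967966e-01 -5.52803848e-04]
 [ 4.49968304e-01  8.93043754e-01 -1.17454265e-03]
 [-3.48285422e-05 -1.29766309e-03 -9.99999157e-01]] [-0.39487259 -0.5965833   0.43915525] 0.08525735678425699
```

View pics/scene0.png

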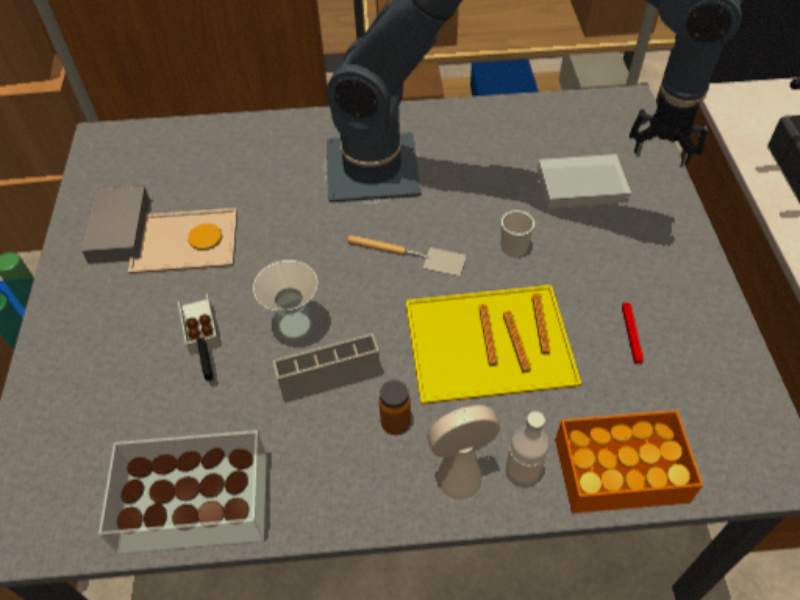

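View pics/m0.png

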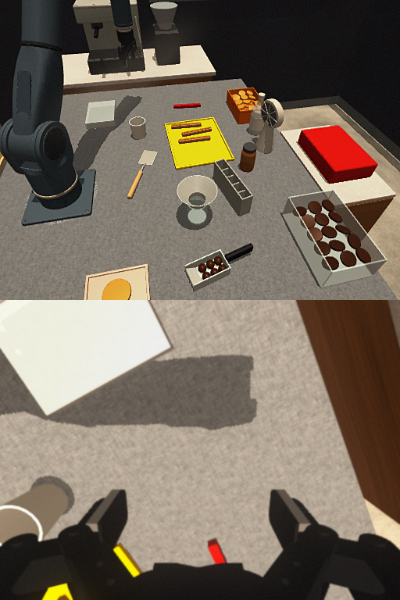

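```bash
cat >> h.py <<'E'
def ray(P,uv,z):
    K=np.array(P["mtx"]); R=np.array(P["R"]); t=np.array(P["t"]).ravel(); c=-R.T@t
    uv=np.atleast_2d(uv).astype(float); d=np.c_[(uv-K[[0,1],2])/K[[0,1],[0,1]],np.ones(len(uv))]@R
    return c+d*((z-c[2])/d[:,2])[:,None]
def sticks(name="scene",zt=.024,D=None):
    img,d,W,P=D or pts(name); hsv=cv2.cvtColor(img,cv2.COLOR_RGB2HSV)
    m=((hsv[...,0]>=5)&(hsv[...,0]<=22)&(hsv[...,1]>90)&(hsv[...,2]>60)&(W[...,0]>.3)&(W[...,0]<.85)&(W[...,1]>.03)&(W[...,1]<.6)&(W[...,2]<.12)).astype(np.uint8)
    n,l,s,c=cv2.connectedComponentsWithStats(m); out=[]
    for k in range(1,n):
        if s[k,4]<80: continue
        w=W[l==k]; zz=np.percentile(w[:,2],[50,90]); 
        if name=="scene" or 1:
            v,u=np.nonzero(l==k); X=ray(P,np.c_[u,v],zt)[:,:2].astype(np.float32)
            r=cv2.minAreaRect(X); q=cv2.boxPoints(r); e=q[1]-q[0],q[2]-q[1]; L=max(e,key=np.linalg.norm)
            out.append((np.round(r[0],4),np.round(sorted(r[1]),3),round(float(np.degrees(np.arctan2(L[1],L[0])))%180,1),zz.round(3),s[k,4]))
    return out
E
python3 - <<'E'
from h import *
for n in("scene","side"):
    D=pts(n); img,d,W,P=D
    print(n); [print(*o) for o in sticks(n,D=D)]
    hsv=cv2.cvtColor(img,cv2.COLOR_RGB2HSV)
    m=(hsv[...,0]>=24)&(hsv[...,0]<=34)&(hsv[...,1]>180)&(W[...,0]>.3)&(W[...,2]<.05)
    v,u=np.nonzero(m); r=cv2.minAreaRect(ray(P,np.c_[u,v],.01)[:,:2].astype(np.float32)); print("tray",r, np.percentile(W[m][:,2],[10,50,90]))
    for nm,lo,hi,box in(("caddy",.085,.105,(.5,.9,-.25,.1)),("funnel",.135,.155,(.3,.75,-.35,0))):
        m=(W[...,2]>lo)&(W[...,2]<hi)&(W[...,0]>box[0])&(W[...,0]<box[1])&(W[...,1]>box[2])&(W[...,1]<box[3])&(d>0)
        w=W[m]; print(nm,m.sum(), cv2.minAreaRect(w[:,:2].astype(np.float32)), cv2.boxPoints(cv2.minAreaRect(w[:,:2].astype(np.float32))).round(3).tolist(),w[:,2].max())
        if nm=="funnel":
            v,u=np.nonzero(m);print(cv2.minEnclosingCircle(w[:,:2].astype(np.float32)), u.min(),u.max(),v.min(),v.max())
    # black grip
    m=(hsv[...,2]<45)&(W[...,2]>.03)&(W[...,2]<.07)&(W[...,0]>.5)&(W[...,0]<.95)&(W[...,1]<-.2)
    if m.any(): print("grip",m.sum(),cv2.minAreaRect(W[m][:,:2].astype(np.float32)),np.median(W[m],0))
    # tall blobs over table
    m=((W[...,2]>.03)&(d>0)&(W[...,0]>.25)&(W[...,0]<.95)&(abs(W[...,1])<.6)).astype(np.uint8)
    k,l,s,c=cv2.connectedComponentsWithStats(m)
    for j in range(1,k):
        if s[j,4]>60: w=W[l==j]; print(s[j,4],w.min(0).round(3),w.max(0).round(3))
E
```

```text
scene
[0.5441 0.3314] [0.019 0.156] 177.0 [0.023 0.027] 217
[0.5615 0.2155] [0.018 0.154] 179.7 [0.024 0.027] 212
[0.584  0.2723] [0.02  0.153] 6.5 [0.023 0.027] 226
[0.8163 0.4316] [0.086 0.252] 89.9 [0.058 0.077] 1669
tray ((0.5680826902389526, 0.2190873920917511), (0.26038628816604614, 0.3301907181739807), 2.028226613998413) [0.00184605 0.00608787 0.01109931]
caddy 653 ((0.6959061026573181, -0.08010934293270111), (0.39755281805992126, 0.34955066442489624), 1.5572110414505005) [[0.492000013589859, 0.08900000154972076], [0.5019999742507935, -0.25999999046325684], [0.8989999890327454, -0.24899999797344208], [0.8899999856948853, 0.10000000149011612]] 0.10494886004112429
funnel 273 ((0.4845590591430664, -0.19436082243919373), (0.12866108119487762, 0.1298794448375702), 41.073341369628906) [[0.3930000066757202, -0.18799999356269836], [0.4790000021457672, -0.28600001335144043], [0.5759999752044678, -0.20100000500679016], [0.49000000953674316, -0.10300000011920929]] 0.14998731521025246
((0.48431238532066345, -0.19229178130626678), 0.06843169033527374) 162 202 167 198
grip 148 ((0.686174511
[... 1661 characters left out ...]
000000596046448], [0.4390000104904175, -0.11699999868869781]] 0.1471015253644195
((0.484476774930954, -0.19677601754665375), 0.06636296957731247) 226 277 224 263
grip 576 ((0.7338731288909912, -0.38005030155181885), (0.21098428964614868, 0.40167489647865295), 84.84888458251953) [ 0.62049737 -0.38315116  0.05380338]
1560 [0.262 0.531 0.243] [0.347 0.6   0.536]
2946 [0.804 0.049 0.03 ] [0.95  0.532 0.248]
403 [0.271 0.277 0.03 ] [0.343 0.354 0.087]
547 [ 0.71  -0.029  0.031] [0.768 0.029 0.122]
1623 [ 0.587 -0.229  0.03 ] [ 0.675 -0.022  0.098]
2044 [ 0.42  -0.262  0.03 ] [ 0.55  -0.131  0.147]
6733 [ 0.783 -0.512  0.03 ] [ 0.95  -0.249  0.104]
778 [ 0.411 -0.446  0.03 ] [ 0.624 -0.358  0.056]
```

```bash
cat >> h.py <<'E'
def go(x,y,z,ang):
    s=bot.state(); R=np.array(s["orientation"]); p=np.array(s["ee_pos"]); a0=np.degrees(np.arctan2(R[1,0],R[0,0]))
    dy=-((ang-a0+180)%360-180); a=np.radians(ang); T=np.array([[np.cos(a),np.sin(a),0],[np.sin(a),-np.cos(a),0],[0,0,-1]])
    print("at",p.round(4),round(a0,1),"yaw rad",round(np.radians(dy),3),"then shift mm",(1000*T.T@(np.array([x,y,z])-p)).round(1),"before-yaw shift",(1000*R.T@(np.array([x,y,z])-p)).round(1),"F",np.round(s["force"],1),"gap",round(s["finger_gap"]*1000,1),"ff",round(float(np.max(s["finger_force"])),1),"t",round(s["clock"],1))
E
python3 - <<'E'
from h import *
for n in("scene","side"):
    W=np.load(f"pics/{n}0.npz")["W"]; d=np.load(f"pics/{n}0.npz")["d"]
    m=(d>0)&(W[...,2]>.088)&(W[...,2]<.103)&(W[...,0]>.575)&(W[...,0]<.69)&(W[...,1]>-.24)&(W[...,1]<0)
    w=W[m]; r=cv2.minAreaRect(w[:,:2].astype(np.float32)); print(r,cv2.boxPoints(r).round(3).tolist(),np.median(w[:,2]))
    m=(d>0)&(W[...,2]>.03)&(W[...,2]<.06)&(W[...,0]>.4)&(W[...,0]<.64)&(W[...,1]>-.45)&(W[...,1]<-.35)
    r=cv2.minAreaRect(W[m][:,:2].astype(np.float32)); print("scoop",r,cv2.boxPoints(r).round(3).tolist())
go(.574,.330,.09,180)
E
```

```text
((0.6321073174476624, -0.12069318443536758), (0.04944038763642311, 0.20390665531158447), 13.260247230529785) [[0.5849999785423279, -0.027000000700354576], [0.6309999823570251, -0.22599999606609344], [0.6800000071525574, -0.21400000154972076], [0.6330000162124634, -0.01600000075995922]] 0.09331939581657009
scoop ((0.5210197567939758, -0.3875860571861267), (0.2175411581993103, 0.06443123519420624), 13.541845321655273) [[0.40799999237060547, -0.38199999928474426], [0.4230000078678131, -0.4440000057220459], [0.6340000033378601, -0.3930000066757202], [0.6190000176429749, -0.3310000002384186]]
((0.631014883518219, -0.12346526235342026), (0.04702727124094963, 0.205908864736557), 12.82687759399414) [[0.5849999785423279, -0.02800000086426735], [0.6309999823570251, -0.2290000021457672], [0.6769999861717224, -0.21899999678134918], [0.6309999823570251, -0.017999999225139618]] 0.09371283394310098
scoop ((0.5203097462654114, -0.3908735513687134), (0.21163226664066315, 0.06580918282270432), 13.373924255371094) [[0.4099999964237213, -0.382999986410141], [0.42500001192092896, -0.44699999690055847], [0.6309999823570251, -0.39800000190734863], [0.6159999966621399, -0.33399999141693115]]
at [0.3037 0.6026 0.2309] 153.3 yaw rad -0.467 then shift mm [-270.3 -272.6  140.9] before-yaw shift [-364.1 -121.7  141. ] F [0.2 0.4 0.9] gap 85.3 ff 0.0 t 0.2
```

Emit:
move_arm --deltas '[[34, [0, 0, 0], -0.1035], [34, [0, 0, 0], -0.1035], [34, [0, 0, 0], -0.1035], [34, [0, 0, 0], -0.1035]]' --force 25

```text
clock: 0.58
ee_pos: [0.3037, 0.6027, 0.2311]
orientation: [[-0.999, 0.048, -0.0], [0.048, 0.999, -0.0], [0.0, -0.0, -1.0]]
force: [0.3, 0.3, 0.1]
finger_gap: 0.0389
finger_force: 0.0
```

Emit:
move_arm --deltas '[[34, [-23.7, -21.5, 11.7], 0], [34, [-23.7, -21.5, 11.7], 0], [34, [-23.7, -21.5, 11.7], 0], [34, [-23.7, -21.5, 11.7], 0]]'

```text
clock: 0.92
ee_pos: [0.3947, 0.5108, 0.184]
orientation: [[-0.999, 0.052, 0.0], [0.052, 0.999, 0.0], [-0.0, 0.0, -1.0]]
force: [0.4, 0.5, -1.0]
finger_gap: 0.0335
finger_force: 0.0
```

Emit:
move_arm --deltas '[[34, [-23.7, -21.5, 11.7], 0], [34, [-23.7, -21.5, 11.7], 0], [34, [-23.7, -21.5, 11.7], 0], [34, [-23.7, -21.5, 11.7], 0]]'

```text
clock: 1.25
ee_pos: [0.485, 0.4198, 0.1372]
orientation: [[-0.999, 0.053, 0.0], [0.053, 0.999, 0.0], [-0.0, 0.0, -1.0]]
force: [1.8, 0.2, 0.8]
finger_gap: 0.034
finger_force: 0.0
```

Emit:
move_arm --deltas '[[34, [-23.7, -21.5, 11.7], 0], [34, [-23.7, -21.5, 11.7], 0], [34, [-23.7, -21.5, 11.7], 0], [34, [-23.7, -21.5, 11.7], 0], [34, [0, 0, 0], 0]]'

```text
clock: 1.67
ee_pos: [0.5788, 0.3215, 0.0883]
orientation: [[-0.998, 0.062, 0.0], [0.062, 0.998, -0.006], [-0.001, -0.006, -1.0]]
force: [-0.2, -1.6, -0.2]
finger_gap: 0.034
finger_force: 0.0
```

```bash
python3 - <<'E'
from h import *
go(.574,.3298,.008,177)
D=pts("wrist"); [print(*o) for o in sticks("wrist",D=D)]
[print(*o) for o in sticks("scene")]
save("pics/w1.png",D[0])
E
```

```text
at [0.5788 0.3215 0.0883] 176.5 yaw rad -0.009 then shift mm [ 5.2  8.1 80.3] before-yaw shift [ 5.4  8.5 80.3] F [-0.2 -1.6 -0.2] gap 34.0 ff 0.0 t 1.7
[0.5354 0.279 ] [0.181 0.202] 90.9 [0.006 0.024] 38897
[0.5565 0.221 ] [0.024 0.148] 0.1 [0.023 0.024] 7072
[0.6745 0.3156] [0.004 0.077] 92.1 [0.009 0.01 ] 314
[0.6813 0.1221] [0.004 0.03 ] 86.8 [0.009 0.01 ] 111
[0.5427 0.3196] [0.134 0.218] 9.8 [0.008 0.025] 1143
[0.5615 0.2154] [0.018 0.154] 179.8 [0.024 0.027] 214
[0.8137 0.4311] [0.087 0.254] 92.1 [0.058 0.077] 1679
```

View pics/w1.png

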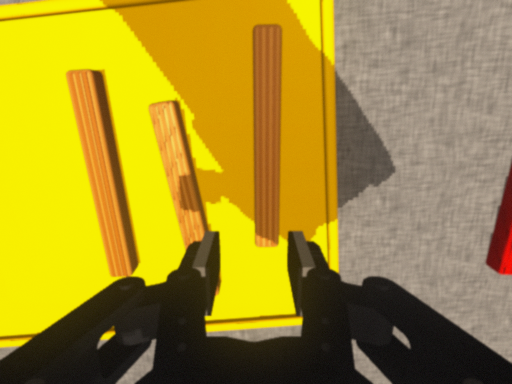

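```bash
python3 - <<'E'
from h import *
P=bot.camera_params("wrist")
img=cv2.cvtColor(cv2.imread("pics/w1.png"),cv2.COLOR_BGR2HSV)
print(img[100,260:275:5],img[100,230],img[150,100],img[300,250])
print(ray(P,[(267,26),(266,245),(268,135),(85,70),(121,275)],.024).round(4).tolist())
go(.574,.3298,.008,177)
E
```

```text
[[ 14 205 159]
 [ 14 197 172]
 [ 15 199 181]] [ 22 255 215] [ 15 215 231] [ 29 255 247]
[[0.4612, 0.343, 0.024], [0.6075, 0.3359, 0.024], [0.5268, 0.3408, 0.024], [0.4797, 0.2273, 0.024], [0.6266, 0.2239, 0.024]]
at [0.575  0.3281 0.09  ] 176.8 yaw rad -0.004 then shift mm [ 1.1  1.6 82. ] before-yaw shift [ 1.   1.7 82. ] F [-0.9 -0.3 -0.1] gap 34.1 ff 0.0 t 1.8
```

Emit:
move_arm --deltas '[[34, [3, 3, 20], 0], [34, [0, 0, 27], 0], [34, [0, 0, 25], 0], [34, [0, 0, 10], 0], [34, [0, 0, 0], 0]]'

```text
clock: 2.18
ee_pos: [0.5695, 0.3343, 0.0072]
orientation: [[-0.999, 0.051, -0.003], [0.051, 0.999, -0.001], [0.003, -0.001, -1.0]]
force: [-0.1, -0.0, -0.3]
finger_gap: 0.0341
finger_force: 0.0
```

Emit:
move_arm --deltas '[[10, [0, 0, 0], 0], [10, [0, 0, 0], 0], [10, [0, 0, 0], 0], [10, [0, 0, 0], 0], [10, [0, 0, 0], 0]]'

```text
clock: 2.6
ee_pos: [0.5717, 0.3336, 0.0098]
orientation: [[-0.999, 0.053, 0.001], [0.053, 0.999, 0.001], [-0.001, 0.001, -1.0]]
force: [-0.5, -0.5, 4.1]
finger_gap: 0.0177
finger_force: 29.4
```

Emit:
move_arm --deltas '[[10, [0, 0, -10], 0], [10, [0, 0, -30], 0], [10, [0, 0, -30], 0], [10, [0, 0, -30], 0], [10, [0, 0, 0], 0]]'

```text
clock: 3.02
ee_pos: [0.5742, 0.335, 0.116]
orientation: [[-0.999, 0.053, 0.008], [0.053, 0.999, 0.005], [-0.008, 0.006, -1.0]]
force: [1.3, 0.6, -0.7]
finger_gap: 0.0175
finger_force: 28.8
```

```bash
python3 - <<'E'
from h import *
bot.camera("scene")
go(.484,-.100,.18,90)
D=pts("wrist"); D2=pts("side"); save("pics/w2.png",cv2.resize(np.hstack([D[0],D2[0]]),(800,300)))
E
```

```text
at [0.5733 0.3344 0.1134] 176.9 yaw rad 1.518 then shift mm [-434.4  -89.3  -66.6] before-yaw shift [  65.7 -438.2  -68.8] F [-0.3  0.  -0.7] gap 17.1 ff 28.8 t 3.1
```

View pics/w2.png

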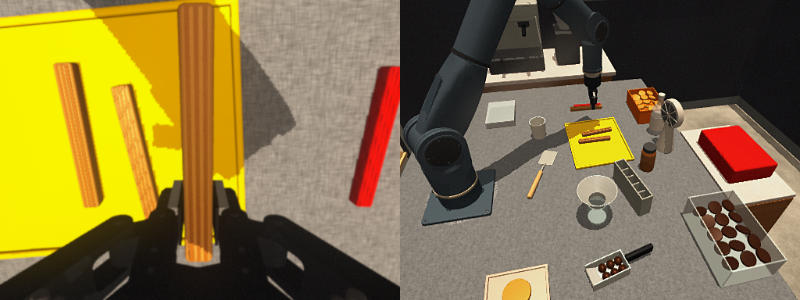

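Emit:
move_arm --deltas '[[10, [0, 0, -13], 0.12], [10, [0, 0, -13], 0.12], [10, [0, 0, -13], 0.12], [10, [0, 0, -13], 0.12], [10, [0, 0, -13], 0.12]]'

```text
clock: 3.58
ee_pos: [0.5705, 0.3328, 0.173]
orientation: [[-0.791, 0.612, -0.002], [0.612, 0.791, -0.001], [0.001, -0.003, -1.0]]
force: [0.1, -0.4, -0.6]
finger_gap: 0.0172
finger_force: 28.8
```

Emit:
move_arm --deltas '[[10, [0, 0, 0], 0.12], [10, [0, 0, 0], 0.12], [10, [0, 0, 0], 0.12], [10, [0, 0, 0], 0.12], [10, [0, 0, 0], 0.12]]'

```text
clock: 4.0
ee_pos: [0.5706, 0.3328, 0.1725]
orientation: [[-0.307, 0.952, -0.002], [0.952, 0.307, -0.002], [-0.001, -0.003, -1.0]]
force: [-0.2, -0.4, -1.9]
finger_gap: 0.0174
finger_force: 28.8
```

Emit:
move_arm --deltas '[[10, [0, 0, 0], 0.12], [10, [0, 0, 0], 0.12], [10, [0, 0, 0], 0.078], [10, [-20, -4.5, 0], 0], [10, [-30, -6, 0], 0]]'

```text
clock: 4.42
ee_pos: [0.5594, 0.286, 0.1718]
orientation: [[-0.004, 1.0, -0.002], [1.0, 0.004, -0.0], [-0.0, -0.002, -1.0]]
force: [0.3, -0.9, -0.6]
finger_gap: 0.0176
finger_force: 28.8
```

Emit:
move_arm --deltas '[[10, [-30, -6, 0], 0], [10, [-30, -6, 0], 0], [10, [-30, -6, 0], 0], [10, [-30, -6, 0], 0], [10, [-30, -6, 0], 0]]'

```text
clock: 4.83
ee_pos: [0.5295, 0.1317, 0.1728]
orientation: [[-0.0, 1.0, -0.002], [1.0, 0.0, -0.001], [-0.001, -0.002, -1.0]]
force: [0.2, 0.1, 0.1]
finger_gap: 0.0169
finger_force: 28.8
```

Emit:
move_arm --deltas '[[10, [-30, -6, 0], 0], [10, [-30, -6, 0], 0], [10, [-30, -6, 0], 0], [10, [-30, -6, 0], 0], [10, [-30, -6, 0], 0]]'

```text
clock: 5.25
ee_pos: [0.4995, -0.018, 0.173]
orientation: [[-0.0, 1.0, -0.002], [1.0, 0.0, -0.0], [-0.0, -0.002, -1.0]]
force: [1.0, -0.4, -0.2]
finger_gap: 0.017
finger_force: 28.8
```

Emit:
move_arm --deltas '[[10, [-30, -6, 0], 0], [10, [-30, -6, 0], 0], [10, [-24, -6, 0], 0], [10, [0, 0, 0], 0], [10, [0, 0, 0], 0]]'

```text
clock: 5.67
ee_pos: [0.4817, -0.102, 0.1732]
orientation: [[0.003, 1.0, -0.002], [1.0, -0.003, -0.0], [-0.0, -0.002, -1.0]]
force: [0.0, 0.4, -0.5]
finger_gap: 0.017
finger_force: 28.8
```

```bash
python3 - <<'E'
from h import *
go(.484,-.100,.18,90)
[print(n,W[m].min(0).round(3),W[m].max(0).round(3)) for n in("scene","side") for i,d,W,P in [pts(n)] for m in [(W[...,2]>.135)&(W[...,2]<.2)&(W[...,1]<.2)&(W[...,1]>-.2)&(W[...,0]>.4)&(W[...,0]<.6)&(cv2.cvtColor(i,cv2.COLOR_RGB2HSV)[...,1]>110)]]
E
```

```text
at [ 0.4817 -0.102   0.1732] 89.8 yaw rad -0.003 then shift mm [ 2.   2.3 -6.8] before-yaw shift [ 2.   2.2 -6.8] F [ 0.   0.4 -0.5] gap 17.0 ff 28.8 t 5.7
scene [ 0.443 -0.149  0.138] [0.496 0.006 0.194]
side [ 0.461 -0.146  0.171] [ 0.503 -0.046  0.2  ]
```

Emit:
move_arm --deltas '[[10, [0, 0, 18], 0], [10, [0, 0, 8], 0], [10, [0, 0, 8], 0], [10, [0, 0, 8], 0], [10, [0, 0, 8], 0]]' --force 20

```text
clock: 6.18
ee_pos: [0.483, -0.0987, 0.1238]
orientation: [[-0.003, 1.0, -0.0], [1.0, 0.003, 0.001], [0.001, -0.0, -1.0]]
force: [-2.5, 2.4, 12.8]
finger_gap: 0.017
finger_force: 39.5
```

Emit:
move_arm --deltas '[[10, [-3, 0, 5], 0], [10, [-3, 0, 5], 0], [10, [-3, 0, 5], 0], [10, [-2, 0, 3], 0], [10, [0, 0, 0], 0]]'

```text
clock: 6.6
ee_pos: [0.484, -0.1081, 0.1058]
orientation: [[-0.004, 1.0, 0.001], [1.0, 0.004, 0.003], [0.003, 0.001, -1.0]]
force: [2.5, 10.8, 5.4]
finger_gap: 0.0173
finger_force: 56.7
```

```bash
python3 - <<'E'
from h import *
go(.484,-.100,.18,90)
D=pts("scene"); D2=pts("side"); save("pics/p1.png",np.hstack([cv2.resize(D[0][120:270,140:340],(400,300)),cv2.resize(D2[0][170:290,200:360],(400,300))]))
E
```

```text
at [ 0.484  -0.1081  0.1058] 90.2 yaw rad 0.004 then shift mm [  8.1   0.  -74.2] before-yaw shift [  8.3   0.1 -74.1] F [ 2.5 10.8  5.4] gap 17.3 ff 56.7 t 6.6
```

View pics/p1.png

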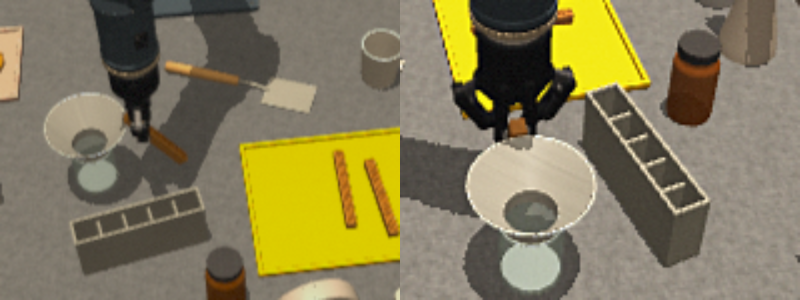

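Emit:
move_arm --deltas '[[10, [-3, 0, -1], 0], [10, [-3, 0, -1], 0], [10, [0, 0, 0], 0]]'

```text
clock: 6.95
ee_pos: [0.483, -0.1095, 0.1074]
orientation: [[-0.008, 1.0, -0.003], [1.0, 0.008, 0.009], [0.009, -0.003, -1.0]]
force: [-1.0, 26.6, 10.2]
finger_gap: 0.0176
finger_force: 57.2
```

```bash
cat >> h.py <<'E'
def tilt():
    s=bot.state(); p=np.array(s["ee_pos"]); A=[]
    for n in("scene","side"):
        i,d,W,P=pts(n); h=cv2.cvtColor(i,cv2.COLOR_RGB2HSV)
        m=(h[...,0]<=22)&(h[...,1]>100)&(d>0)&(np.linalg.norm(W[...,:2]-p[:2],axis=-1)<.12)&(W[...,2]<p[2]+.06)&(W[...,2]>.002)
        m=cv2.morphologyEx(m.astype(np.uint8),cv2.MORPH_OPEN,np.ones((2,2),np.uint8)).astype(bool); w=W[m]
        if len(w)<15: print(n,len(w)); continue
        c=w.mean(0); v=np.linalg.svd(w-c)[2][0]; v*=-np.sign(v[2]); print(n,len(w),"centre",c.round(3),"dir",v.round(2),"lowest",w[w[:,2].argmin()].round(3),"top z",w[:,2].max().round(3))
E
python3 - <<'E'
from h import *
go(.484,-.100,.18,90); tilt()
E
```

```text
at [ 0.483  -0.1095  0.1074] 90.5 yaw rad 0.008 then shift mm [  9.5   1.  -72.6] before-yaw shift [ 10.1   0.9 -72.5] F [-1.  26.6 10.2] gap 17.6 ff 57.2 t 7.0
scene 164 centre [ 0.488 -0.075  0.081] dir [-0.09  0.5  -0.86] lowest [ 0.463 -0.046 -0.005] top z 0.187
side 56 centre [ 0.487 -0.131  0.152] dir [ 0.63  0.41 -0.66] lowest [ 0.496 -0.12   0.134] top z 0.162
```

Emit:
move_arm --deltas '[[10, [5, 0, -5], 0], [10, [5, 0, -20], 0], [10, [0, 0, -36], 0], [10, [0, 0, -36], 0], [10, [0, 0, 0], 0]]'

```text
clock: 7.47
ee_pos: [0.4856, -0.1077, 0.2101]
orientation: [[-0.001, 1.0, 0.007], [1.0, 0.001, -0.001], [-0.001, 0.007, -1.0]]
force: [0.5, -0.8, -0.1]
finger_gap: 0.0172
finger_force: 55.6
```

Emit:
move_arm --deltas '[[10, [0, 0, 0], -0.113], [10, [0, 0, 0], -0.113], [10, [0, 0, 0], 0]]'

```text
clock: 7.72
ee_pos: [0.4829, -0.1067, 0.2048]
orientation: [[-0.231, 0.973, -0.0], [0.973, 0.231, 0.0], [0.0, -0.0, -1.0]]
force: [-0.1, 0.1, -0.3]
finger_gap: 0.0173
finger_force: 55.7
```

```bash
python3 - <<'E'
from h import *
a=np.radians(103);u=np.array([np.cos(a),np.sin(a)]); c=np.array([.6316,-.122])+.08*u
t=c+(.005-.053)*u; print(c,t)
go(*t,.205,103); tilt()
E
```

```text
[ 0.61360392 -0.04405039] [ 0.62440157 -0.09082016]
at [ 0.4829 -0.1067  0.2048] 103.3 yaw rad 0.006 then shift mm [-16.4 141.5  -0.2] before-yaw shift [-17.2 141.4  -0.2] F [-0.1  0.1 -0.3] gap 17.3 ff 55.7 t 7.7
scene 164 centre [ 0.487 -0.075  0.188] dir [-0.6   0.03 -0.8 ] lowest [ 0.366 -0.066 -0.002] top z 1.325
side 140 centre [ 0.486 -0.096  0.202] dir [ 0.04  0.64 -0.77] lowest [0.497 0.069 0.003] top z 0.261
```

```bash
python3 - <<'E'
s=open("h.py").read()
s=s.replace("m=cv2.morphologyEx(m.astype(np.uint8),cv2.MORPH_OPEN,np.ones((2,2),np.uint8)).astype(bool); w=W[m]",
"m&=np.linalg.norm(W-p,axis=-1)<.13; k,l,st,_=cv2.connectedComponentsWithStats(m.astype(np.uint8)); w=W[l==1+st[1:,4].argmax()]")
open("h.py","w").write(s)
from h import *
tilt()
E
```

```text
scene 134 centre [ 0.483 -0.068  0.175] dir [-0.19  0.46 -0.87] lowest [ 0.476 -0.047  0.132] top z 0.264
side 98 centre [ 0.486 -0.124  0.243] dir [-0.03  0.39 -0.92] lowest [ 0.485 -0.093  0.185] top z 0.261
```

Emit:
move_arm --deltas '[[10, [-3.3, 28.3, 0], 0], [10, [-3.3, 28.3, 0], 0], [10, [-3.3, 28.3, 0], 0], [10, [-3.3, 28.3, 0], 0], [10, [-3.3, 28.3, 0], 0]]'

```text
clock: 8.33
ee_pos: [0.6256, -0.0916, 0.2045]
orientation: [[-0.222, 0.975, -0.001], [0.975, 0.222, -0.0], [0.0, -0.001, -1.0]]
force: [0.4, -0.2, -0.7]
finger_gap: 0.017
finger_force: 55.6
```

Emit:
move_arm --deltas '[[10, [0, 0, 0], 0], [10, [0, 0, 0], 0]]'

```text
clock: 8.5
ee_pos: [0.6252, -0.0915, 0.2037]
orientation: [[-0.223, 0.975, -0.001], [0.975, 0.223, -0.0], [-0.0, -0.001, -1.0]]
force: [-0.4, -0.4, 0.1]
finger_gap: 0.0171
finger_force: 55.7
```

```bash
python3 - <<'E'
from h import *
go(.6244,-.0908,.205,103); tilt()
D=pts("scene"); D2=pts("side"); save("pics/p2.png",np.hstack([cv2.resize(D[0][140:290,140:340],(400,300)),cv2.resize(D2[0][150:285,220:400],(400,300))]))
E
```

```text
at [ 0.6252 -0.0915  0.2037] 102.9 yaw rad -0.002 then shift mm [ 0.8 -0.6 -1.3] before-yaw shift [ 0.8 -0.6 -1.3] F [-0.4 -0.4  0.1] gap 17.1 ff 55.7 t 8.5
scene 140 centre [ 0.623 -0.051  0.171] dir [-0.14  0.51 -0.85] lowest [ 0.621 -0.036  0.13 ] top z 0.211
side 91 centre [ 0.627 -0.11   0.245] dir [ 0.01  0.36 -0.93] lowest [ 0.627 -0.087  0.198] top z 0.26
```

View pics/p2.png

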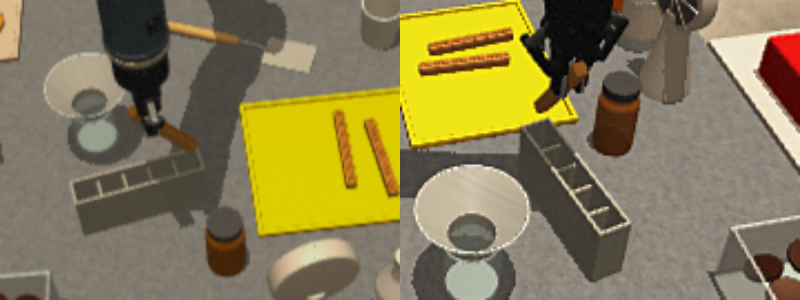

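```bash
cat >> h.py <<'E'
def tri(a,b):
    M=[]
    for n,uv in(("scene",a),("side",b)):
        P=bot.camera_params(n); M.append(np.array(P["mtx"])@np.c_[np.array(P["R"]),np.array(P["t"]).ravel()])
    X=cv2.triangulatePoints(M[0],M[1],np.array(a,float).reshape(2,1),np.array(b,float).reshape(2,1)).ravel(); X=X[:3]/X[3]
    e=[(m@np.r_[X,1])[:2]/(m@np.r_[X,1])[2] for m in M]; print("tri",X.round(4),"reproj",np.round(e,1).tolist())
E
python3 - <<'E'
from h import *
tri((236,213.5),(283,198)); tri((237,214),(282,197))
E
```

```text
tri [ 0.6114 -0.0331  0.1288] reproj [[235.8, 213.7], [282.6, 197.6]]
tri [ 0.6113 -0.0294  0.1274] reproj [[237.1, 213.9], [282.2, 197.2]]
```

Emit:
move_arm --deltas '[[10, [-9, 0, 0], 0], [10, [0, 0, 15], 0], [10, [0, 0, 15], 0], [10, [0, 0, 15], 0], [10, [0, 0, 0], 0]]'

```text
clock: 9.12
ee_pos: [0.6246, -0.1014, 0.1576]
orientation: [[-0.223, 0.975, -0.004], [0.975, 0.223, 0.0], [0.001, -0.004, -1.0]]
force: [-0.4, 0.5, -0.9]
finger_gap: 0.0172
finger_force: 55.7
```

Emit:
move_arm --deltas '[[10, [6.5, 0, 0], 0], [10, [6.5, 0, 0], 0], [10, [6.5, 0, 0], 0], [10, [6.5, 0, 0], 0], [10, [6.5, 0, 0], 0]]'

```text
clock: 9.53
ee_pos: [0.6209, -0.0719, 0.1627]
orientation: [[-0.222, 0.975, 0.006], [0.975, 0.222, -0.004], [-0.005, 0.005, -1.0]]
force: [1.9, -7.3, 4.3]
finger_gap: 0.0171
finger_force: 56.1
```

Emit:
move_arm --deltas '[[10, [6.5, 0, 0], 0], [10, [6.5, 0, 0], 0], [10, [6.5, 0, 0], 0], [10, [6.5, 0, 0], 0], [10, [6.5, 0, 0], 0]]'

```text
clock: 9.95
ee_pos: [0.6133, -0.039, 0.1623]
orientation: [[-0.223, 0.975, 0.005], [0.975, 0.223, -0.002], [-0.003, 0.004, -1.0]]
force: [1.3, -4.8, 3.4]
finger_gap: 0.0173
finger_force: 56.1
```

```bash
python3 - <<'E'
from h import *
go(.6136,-.044,.108,103); tilt()
D=pts("scene"); D2=pts("side"); save("pics/p3.png",np.hstack([cv2.resize(D[0][140:290,140:340],(400,300)),cv2.resize(D2[0][150:285,220:400],(400,300))]))
E
```

```text
at [ 0.6133 -0.039   0.1623] 102.9 yaw rad -0.002 then shift mm [-4.9 -0.8 54.3] before-yaw shift [-4.7 -1.  54.3] F [ 1.3 -4.8  3.4] gap 17.3 ff 56.1 t 9.9
scene 87 centre [ 0.622 -0.036  0.124] dir [-0.12  0.05 -0.99] lowest [ 0.599 -0.045  0.067] top z 0.174
side 251 centre [ 0.614 -0.047  0.147] dir [-0.03  0.08 -1.  ] lowest [ 0.616 -0.026  0.053] top z 0.222
```

View pics/p3.png

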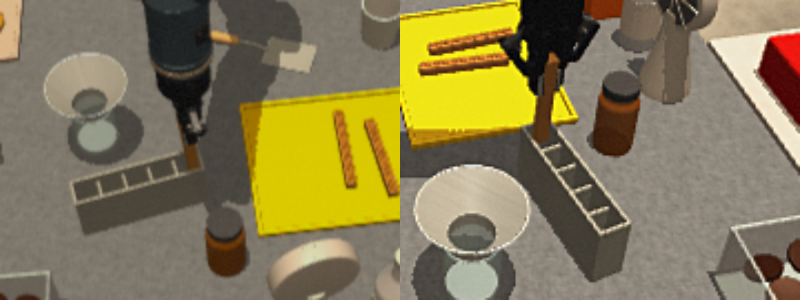

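Emit:
move_arm --deltas '[[10, [-3, 0, 11], 0], [10, [0, 0, 11], 0], [10, [0, 0, 11], 0], [10, [0, 0, 11], 0], [10, [0, 0, 9], 0]]'

```text
clock: 10.57
ee_pos: [0.6117, -0.04, 0.1048]
orientation: [[-0.224, 0.975, -0.002], [0.975, 0.224, 0.0], [0.001, -0.002, -1.0]]
force: [-0.1, 0.3, -1.3]
finger_gap: 0.0174
finger_force: 55.7
```

Emit:
move_arm --deltas '[[10, [0, 0, 0], 0], [34, [0, 0, 0], 0], [34, [0, 0, 0], 0], [34, [0, 0, 0], 0]]'

```text
clock: 10.9
ee_pos: [0.613, -0.0405, 0.1074]
orientation: [[-0.224, 0.975, 0.001], [0.975, 0.224, -0.0], [-0.0, 0.001, -1.0]]
force: [-0.8, 0.3, 0.8]
finger_gap: 0.034
finger_force: 0.0
```

Emit:
move_arm --deltas '[[34, [0, 0, -20], 0], [34, [0, 0, -30], 0], [34, [0, 0, -30], 0], [34, [0, 0, 0], 0]]'

```text
clock: 11.23
ee_pos: [0.6156, -0.0412, 0.1933]
orientation: [[-0.224, 0.975, 0.01], [0.975, 0.224, -0.0], [-0.002, 0.009, -1.0]]
force: [1.8, 0.5, -0.3]
finger_gap: 0.0339
finger_force: 0.0
```

```bash
python3 - <<'E'
from h import *
tilt(); [print(*o) for o in sticks("scene")]
go(.5915,.2155,.09,180)
E
```

```text
scene 109 centre [ 0.62  -0.036  0.128] dir [-0.17  0.   -0.99] lowest [ 0.61  -0.045  0.072] top z 0.211
side 173 centre [ 0.61  -0.043  0.116] dir [ 0.04 -0.03 -1.  ] lowest [ 0.614 -0.045  0.064] top z 0.156
[0.5233 0.0532] [0.036 0.156] 167.9 [0.007 0.014] 214
[0.5615 0.2154] [0.018 0.154] 179.8 [0.023 0.027] 215
[0.5841 0.2718] [0.019 0.153] 6.5 [0.023 0.028] 226
[0.8149 0.4313] [0.088 0.254] 91.5 [0.058 0.077] 1681
at [ 0.6126 -0.0403  0.1874] 103.0 yaw rad -1.345 then shift mm [ 21.1 255.8  97.4] before-yaw shift [254.   36.6  97.5] F [-0.3 -0.8 -1.2] gap 33.7 ff 0.0 t 11.4
```

Emit:
move_arm --deltas '[[34, [0, 0, 0], -0.122], [34, [0, 0, 0], -0.122], [34, [0, 0, 0], -0.122], [34, [0, 0, 0], -0.122], [34, [0, 0, 0], -0.122]]'

```text
clock: 11.8
ee_pos: [0.6118, -0.0402, 0.1856]
orientation: [[-0.746, 0.666, -0.002], [0.666, 0.746, 0.0], [0.002, -0.001, -1.0]]
force: [-0.8, 0.3, 0.3]
finger_gap: 0.0337
finger_force: 0.0
```

Emit:
move_arm --deltas '[[34, [0, 0, 0], -0.122], [34, [0, 0, 0], -0.122], [34, [0, 0, 0], -0.122], [34, [0, 0, 0], -0.122], [34, [0, 0, 0], -0.122]]'

```text
clock: 12.22
ee_pos: [0.6118, -0.0403, 0.1856]
orientation: [[-0.993, 0.118, -0.002], [0.118, 0.993, 0.0], [0.002, 0.0, -1.0]]
force: [-0.4, 0.2, -1.1]
finger_gap: 0.0341
finger_force: 0.0
```

Emit:
move_arm --deltas '[[34, [0, 0, 0], -0.122], [34, [3, 32, 0], 0], [34, [3, 32, 0], 0], [34, [3, 32, 0], 0], [34, [3, 32, 0], 0]]'

```text
clock: 12.63
ee_pos: [0.5999, 0.0887, 0.1856]
orientation: [[-1.0, 0.003, -0.002], [0.003, 1.0, -0.0], [0.002, -0.0, -1.0]]
force: [1.2, 0.8, 0.8]
finger_gap: 0.0341
finger_force: 0.0
```

Emit:
move_arm --deltas '[[34, [3, 32, 20], 0], [34, [3, 32, 20], 0], [34, [3, 32, 20], 0], [34, [3, 32, 20], 0], [34, [0, 0, 20], 0]]'

```text
clock: 13.05
ee_pos: [0.5865, 0.2248, 0.0848]
orientation: [[-1.0, -0.006, -0.002], [-0.006, 1.0, 0.005], [0.002, 0.005, -1.0]]
force: [1.0, 1.3, 0.2]
finger_gap: 0.0344
finger_force: 0.0
```

Emit:
move_arm --deltas '[[34, [0, 0, 0], 0], [34, [0, 0, 0], 0], [34, [0, 0, 0], 0]]'

```text
clock: 13.3
ee_pos: [0.5896, 0.2144, 0.0872]
orientation: [[-1.0, 0.004, -0.0], [0.004, 1.0, -0.001], [0.0, -0.001, -1.0]]
force: [0.6, -1.1, 0.8]
finger_gap: 0.0341
finger_force: 0.0
```

```bash
python3 - <<'E'
from h import *
go(.589,.217,.010,180)
img,d,W,P=pts("wrist"); h=cv2.cvtColor(img,cv2.COLOR_RGB2HSV)
m=(h[...,0]>=8)&(h[...,0]<=18)&(h[...,2]>90)&(W[...,2]>.015)&(W[...,2]<.035)
n,l,s,c=cv2.connectedComponentsWithStats(m.astype(np.uint8))
for k in range(1,n):
    if s[k,4]>700:
        v,u=np.nonzero(l==k); print(s[k],cv2.minAreaRect(ray(P,np.c_[u,v],.024)[:,:2].astype(np.float32)),np.median(W[l==k][:,2]))
E
```

```text
at [0.5896 0.2144 0.0872] 179.8 yaw rad -0.004 then shift mm [ 0.6  2.6 77.2] before-yaw shift [ 0.6  2.7 77.2] F [ 0.6 -1.1  0.8] gap 34.1 ff 0.0 t 13.3
[ 240   39   29  219 5568] ((0.5564926266670227, 0.21551728248596191), (0.017554111778736115, 0.14711377024650574), 89.97616577148438) 0.023620499902313657
[ 317   78   34  205 4955] ((0.5789034962654114, 0.2715285122394562), (0.1472906619310379, 0.018184220418334007), 6.0008673667907715) 0.023590113267312595
```

Emit:
move_arm --deltas '[[34, [2, 1, 20], 0], [34, [0, 0, 27], 0], [34, [0, 0, 22], 0], [34, [0, 0, 8], 0], [34, [0, 0, 0], 0]]'

```text
clock: 13.77
ee_pos: [0.5869, 0.2154, 0.009]
orientation: [[-1.0, 0.004, -0.002], [0.004, 1.0, -0.001], [0.002, -0.001, -1.0]]
force: [0.6, -1.2, 0.8]
finger_gap: 0.0342
finger_force: 0.0
```

Emit:
move_arm --deltas '[[10, [0, 0, 0], 0], [10, [0, 0, 0], 0], [10, [0, 0, 0], 0], [10, [0, 0, 0], 0], [10, [0, 0, 0], 0]]'

```text
clock: 14.18
ee_pos: [0.5883, 0.2168, 0.0114]
orientation: [[-1.0, 0.003, 0.002], [0.003, 1.0, 0.001], [-0.002, 0.001, -1.0]]
force: [-0.6, -0.2, 8.8]
finger_gap: 0.0172
finger_force: 24.3
```

Emit:
move_arm --deltas '[[10, [0, 0, -15], 0], [10, [0, 0, -35], 0], [10, [0, 0, -35], 0], [10, [0, 0, -35], 0], [10, [0, 0, -35], 0]]'

```text
clock: 14.6
ee_pos: [0.587, 0.2166, 0.1671]
orientation: [[-1.0, 0.003, 0.0], [0.003, 1.0, 0.0], [-0.0, 0.0, -1.0]]
force: [1.0, -0.2, -0.1]
finger_gap: 0.0174
finger_force: 23.4
```

Emit:
move_arm --deltas '[[10, [0, 0, -8], 0.12], [10, [0, 0, 0], 0.12], [10, [0, 0, 0], 0.12], [10, [0, 0, 0], 0.12], [10, [0, 0, 0], 0.12]]'

```text
clock: 15.02
ee_pos: [0.5872, 0.2167, 0.1737]
orientation: [[-0.82, 0.572, 0.001], [0.572, 0.82, 0.001], [-0.0, 0.001, -1.0]]
force: [-0.3, 1.0, -1.2]
finger_gap: 0.0171
finger_force: 23.4
```

Emit:
move_arm --deltas '[[10, [0, 0, 0], 0.12], [10, [0, 0, 0], 0.12], [10, [0, 0, 0], 0.12], [10, [0, 0, 0], 0.12], [10, [0, 0, 0], 0.12]]'

```text
clock: 15.43
ee_pos: [0.5872, 0.2168, 0.1735]
orientation: [[-0.354, 0.935, 0.0], [0.935, 0.354, 0.001], [0.0, 0.001, -1.0]]
force: [0.9, -0.0, -0.8]
finger_gap: 0.0176
finger_force: 23.4
```

Emit:
move_arm --deltas '[[10, [0, 0, 0], 0.12], [10, [0, 0, 0], 0.12], [10, [0, 0, 0], 0.12], [10, [0, 0, 0], 0.011], [10, [-20, -6, 0], 0]]'

```text
clock: 15.85
ee_pos: [0.5814, 0.2014, 0.1728]
orientation: [[-0.005, 1.0, 0.001], [1.0, 0.005, 0.003], [0.003, 0.001, -1.0]]
force: [-0.1, 0.1, 0.1]
finger_gap: 0.0172
finger_force: 23.4
```

Emit:
move_arm --deltas '[[10, [-31, -10, 0], 0], [10, [-31, -10, 0], 0], [10, [-31, -10, 0], 0], [10, [-31, -10, 0], 0], [10, [-31, -10, 0], 0]]'

```text
clock: 16.27
ee_pos: [0.5301, 0.0406, 0.1733]
orientation: [[-0.001, 1.0, 0.001], [1.0, 0.001, 0.0], [0.0, 0.001, -1.0]]
force: [1.2, -1.1, -0.7]
finger_gap: 0.0173
finger_force: 23.4
```

Emit:
move_arm --deltas '[[10, [-31, -10, 0], 0], [10, [-31, -10, 0], 0], [10, [-31, -10, 0], 0], [10, [-31, -10, 0], 0], [10, [-17, -7, 0], 0]]'

```text
clock: 16.68
ee_pos: [0.482, -0.1027, 0.1736]
orientation: [[0.002, 1.0, 0.001], [1.0, -0.002, -0.001], [-0.001, 0.001, -1.0]]
force: [-1.4, -0.4, -0.6]
finger_gap: 0.0176
finger_force: 23.4
```

Emit:
move_arm --deltas '[[10, [0, 0, 0], 0], [10, [0, 0, 0], 0], [10, [0, 0, 0], 0]]'

```text
clock: 16.93
ee_pos: [0.4837, -0.0983, 0.1732]
orientation: [[0.0, 1.0, 0.001], [1.0, -0.0, 0.001], [0.001, 0.001, -1.0]]
force: [0.8, -0.1, 0.2]
finger_gap: 0.0172
finger_force: 23.4
```

```bash
python3 - <<'E'
from h import *
go(.484,-.102,.173,90); tilt()
E
```

```text
at [ 0.4837 -0.0983  0.1732] 90.0 yaw rad -0.0 then shift mm [-3.7  0.3  0.2] before-yaw shift [-3.7  0.3  0.2] F [ 0.8 -0.1  0.2] gap 17.2 ff 23.4 t 16.9
scene 216 centre [ 0.489 -0.039  0.184] dir [-0.05  1.   -0.08] lowest [ 0.49  -0.036  0.168] top z 0.232
side 172 centre [ 0.485 -0.109  0.184] dir [-0.05 -1.   -0.07] lowest [ 0.491 -0.141  0.168] top z 0.228
```

Emit:
move_arm --deltas '[[10, [-3, 0, 18], 0], [10, [0, 0, 8], 0], [10, [0, 0, 8], 0], [10, [0, 0, 8], 0], [10, [0, 0, 8], 0]]'

```text
clock: 17.45
ee_pos: [0.4843, -0.1007, 0.1231]
orientation: [[0.0, 1.0, 0.001], [1.0, -0.0, 0.001], [0.001, 0.001, -1.0]]
force: [-0.7, 1.6, 12.5]
finger_gap: 0.0173
finger_force: 33.7
```

Emit:
move_arm --deltas '[[10, [-3, 0, 5], 0], [10, [-3, 0, 5], 0], [10, [-3, 0, 5], 0], [10, [-2, 0, 3], 0], [10, [0, 0, 0], 0]]'

```text
clock: 17.87
ee_pos: [0.4847, -0.1096, 0.1049]
orientation: [[-0.001, 1.0, 0.001], [1.0, 0.001, 0.003], [0.003, 0.001, -1.0]]
force: [2.4, 10.8, 2.8]
finger_gap: 0.0174
finger_force: 48.9
```

Emit:
move_arm --deltas '[[10, [5, 0, -5], 0], [10, [5, 0, -20], 0], [10, [0, 0, -36], 0], [10, [0, 0, -36], 0], [10, [0, 0, 0], 0]]'

```text
clock: 18.28
ee_pos: [0.486, -0.1034, 0.2074]
orientation: [[0.002, 1.0, 0.008], [1.0, -0.002, -0.001], [-0.001, 0.008, -1.0]]
force: [1.0, -0.5, -1.0]
finger_gap: 0.0175
finger_force: 48.2
```

Emit:
move_arm --deltas '[[10, [0, 0, 0], -0.113], [10, [0, 0, 0], -0.113], [10, [0, 0, 0], 0]]'

```text
clock: 18.53
ee_pos: [0.4833, -0.1024, 0.2021]
orientation: [[-0.228, 0.974, 0.0], [0.974, 0.228, 0.0], [0.0, 0.0, -1.0]]
force: [0.8, -0.4, -0.3]
finger_gap: 0.0174
finger_force: 48.1
```

```bash
python3 - <<'E'
from h import *
go(.6446,-.178,.2045,103); tilt()
E
```

```text
at [ 0.4833 -0.1024  0.2021] 103.2 yaw rad 0.003 then shift mm [-110.   140.2   -2.4] before-yaw shift [-110.4  139.8   -2.4] F [ 0.8 -0.4 -0.3] gap 17.4 ff 48.1 t 18.5
scene 123 centre [ 0.485 -0.069  0.169] dir [-0.2   0.37 -0.91] lowest [ 0.482 -0.055  0.125] top z 0.258
side 184 centre [ 0.481 -0.103  0.206] dir [-0.13  0.42 -0.9 ] lowest [ 0.475 -0.064  0.122] top z 0.26
```

Emit:
move_arm --deltas '[[10, [0, 28, -6], 0], [10, [0, 28, -6], 0], [10, [0, 28, 0], 0], [10, [-30, 28, 0], 0], [10, [-30, 28, 0], 0]]'

```text
clock: 19.05
ee_pos: [0.634, -0.1269, 0.2133]
orientation: [[-0.223, 0.975, -0.002], [0.975, 0.223, 0.004], [0.004, -0.002, -1.0]]
force: [-2.0, 5.0, 1.9]
finger_gap: 0.0174
finger_force: 47.8
```

Emit:
move_arm --deltas '[[10, [-30, 0, 0], 0], [10, [-20, 0, 0], 0], [10, [0, 0, 0], 0], [10, [0, 0, 0], 0], [10, [0, 0, 0], 0]]'

```text
clock: 19.47
ee_pos: [0.644, -0.1784, 0.2133]
orientation: [[-0.22, 0.976, -0.001], [0.976, 0.22, 0.001], [0.001, -0.001, -1.0]]
force: [-0.2, 0.0, -0.3]
finger_gap: 0.0176
finger_force: 47.5
```

```bash
python3 - <<'E'
from h import *
go(.6446,-.178,.2045,103); tilt()
D=pts("scene"); D2=pts("side"); save("pics/p4.png",np.hstack([cv2.resize(D[0][140:290,140:340],(400,300)),cv2.resize(D2[0][150:285,220:400],(400,300))]))
E
```

```text
at [ 0.644  -0.1784  0.2133] 102.7 yaw rad -0.005 then shift mm [0.2 0.7 8.8] before-yaw shift [0.2 0.7 8.8] F [-0.2  0.  -0.3] gap 17.6 ff 47.5 t 19.5
scene 198 centre [ 0.638 -0.128  0.195] dir [-0.15  0.69 -0.71] lowest [ 0.633 -0.101  0.152] top z 0.233
side 95 centre [ 0.647 -0.199  0.254] dir [ 0.06  0.55 -0.84] lowest [ 0.653 -0.175  0.215] top z 0.264
```

View pics/p4.png

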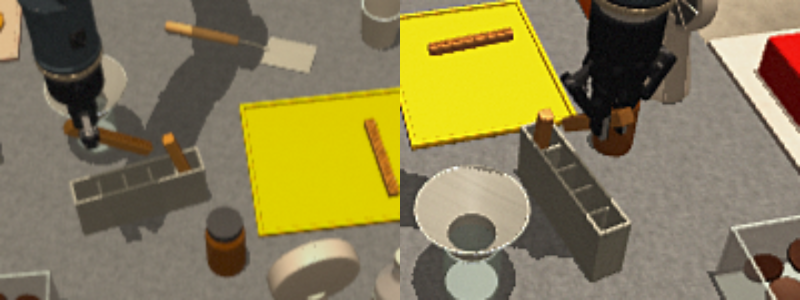

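```bash
python3 - <<'E'
from h import *
tri((214.5,213.5),(294,205)); tri((214.5,213.5),(295,205.5)); tri((172.5,203),(333,208))
E
```

```text
tri [ 0.624  -0.0963  0.156 ] reproj [[214.4, 213.7], [293.7, 204.8]]
tri [ 0.6251 -0.097   0.1562] reproj [[214.2, 213.9], [294.2, 204.8]]
tri [ 0.6607 -0.2099  0.2614] reproj [[169.9, 206.0], [326.6, 202.5]]
```

Emit:
move_arm --deltas '[[10, [0, 0, -20], 0], [10, [0, -28, 0], 0], [10, [0, -28, 0], 0], [10, [0, -28, 0], 0], [10, [10, -28, 0], 0]]'

```text
clock: 20.08
ee_pos: [0.5314, -0.1956, 0.2342]
orientation: [[-0.22, 0.976, 0.001], [0.976, 0.22, -0.001], [-0.001, 0.0, -1.0]]
force: [-0.4, -0.4, 0.3]
finger_gap: 0.0175
finger_force: 47.5
```

Emit:
move_arm --deltas '[[10, [25, -28, 0], 0], [10, [25, 0, 0], 0.113], [10, [25, 0, 0], 0.113], [10, [25, 0, 0], 0], [10, [0, 0, 0], 0]]'

```text
clock: 20.5
ee_pos: [0.4917, -0.0961, 0.2341]
orientation: [[-0.003, 1.0, 0.0], [1.0, 0.003, 0.003], [0.003, 0.0, -1.0]]
force: [0.2, 0.9, -0.8]
finger_gap: 0.0175
finger_force: 47.5
```

Emit:
move_arm --deltas '[[10, [0, 0, 0], 0], [10, [0, 0, 0], 0]]'

```text
clock: 20.67
ee_pos: [0.4918, -0.102, 0.2342]
orientation: [[0.002, 1.0, 0.001], [1.0, -0.002, -0.0], [-0.0, 0.001, -1.0]]
force: [-0.2, -0.2, -0.2]
finger_gap: 0.0172
finger_force: 47.5
```

```bash
python3 - <<'E'
from h import *
go(.484,-.101,.173,90)
E
```

```text
at [ 0.4918 -0.102   0.2342] 89.9 yaw rad -0.002 then shift mm [ 1.  -7.8 61.2] before-yaw shift [ 1.  -7.8 61.2] F [-0.2 -0.2 -0.2] gap 17.2 ff 47.5 t 20.7
```

Emit:
move_arm --deltas '[[10, [0, -7, 30], 0], [10, [0, 0, 29], 0], [10, [0, 0, 10], 0], [10, [0, 0, 8], 0], [10, [0, 0, 8], 0]]'

```text
clock: 21.08
ee_pos: [0.4848, -0.103, 0.1485]
orientation: [[0.004, 1.0, 0.0], [1.0, -0.004, -0.001], [-0.001, 0.0, -1.0]]
force: [0.8, 0.4, 0.0]
finger_gap: 0.0174
finger_force: 47.5
```

Emit:
move_arm --deltas '[[10, [0, 0, 8], 0], [10, [0, 0, 8], 0], [10, [-3, 0, 8], 0], [10, [-3, 0, 8], 0], [10, [-3, 0, 8], 0]]'

```text
clock: 21.5
ee_pos: [0.4857, -0.1105, 0.1092]
orientation: [[0.002, 1.0, 0.002], [1.0, -0.002, 0.001], [0.001, 0.002, -1.0]]
force: [-0.2, 10.6, 21.3]
finger_gap: 0.0172
finger_force: 53.3
```

Emit:
move_arm --deltas '[[10, [-2, 0, 4], 0], [10, [0, 0, 0], 0]]'

```text
clock: 21.67
ee_pos: [0.4859, -0.1111, 0.1046]
orientation: [[0.001, 1.0, 0.002], [1.0, -0.001, 0.003], [0.003, 0.002, -1.0]]
force: [1.7, 8.7, 0.9]
finger_gap: 0.0173
finger_force: 52.1
```

Emit:
move_arm --deltas '[[10, [5, 0, -5], 0], [10, [5, 0, -35], 0], [10, [0, 0, -38], 0], [10, [0, 0, -38], 0], [10, [0, 0, -38], 0]]'

```text
clock: 22.08
ee_pos: [0.4841, -0.1033, 0.2607]
orientation: [[0.004, 1.0, -0.0], [1.0, -0.004, -0.001], [-0.001, -0.0, -1.0]]
force: [1.2, -0.1, -0.6]
finger_gap: 0.0171
finger_force: 51.7
```

Emit:
move_arm --deltas '[[10, [0, 0, 0], -0.113], [10, [0, 0, 0], -0.113], [10, [0, 0, 0], 0], [10, [0, 0, 0], 0]]'

```text
clock: 22.42
ee_pos: [0.4844, -0.1032, 0.2588]
orientation: [[-0.217, 0.976, -0.0], [0.976, 0.217, 0.0], [0.0, -0.0, -1.0]]
force: [-0.5, -0.6, -1.2]
finger_gap: 0.0173
finger_force: 51.8
```

```bash
python3 - <<'E'
from h import *
go(.6446,-.178,.2045,103); tilt()
E
```

```text
at [ 0.4844 -0.1032  0.2588] 102.6 yaw rad -0.008 then shift mm [-108.9  139.2   54.3] before-yaw shift [-107.9  140.1   54.3] F [-0.5 -0.6 -1.2] gap 17.3 ff 51.8 t 22.4
scene 154 centre [ 0.482 -0.06   0.234] dir [-0.18  0.52 -0.83] lowest [ 0.477 -0.034  0.191] top z 0.316
side 102 centre [ 0.487 -0.118  0.3  ] dir [-0.01  0.43 -0.9 ] lowest [ 0.489 -0.09   0.251] top z 0.316
```

Emit:
move_arm --deltas '[[10, [-22, 28, 0], -0.008], [10, [-22, 28, 0], 0], [10, [-22, 28, 0], 0], [10, [-22, 28, 0], 0], [10, [-20, 28, 0], 0]]'

```text
clock: 22.93
ee_pos: [0.6468, -0.1773, 0.258]
orientation: [[-0.226, 0.974, -0.001], [0.974, 0.226, -0.0], [0.0, -0.001, -1.0]]
force: [1.2, -0.2, 0.0]
finger_gap: 0.0176
finger_force: 51.8
```

Emit:
move_arm --deltas '[[10, [0, 0, 0], 0], [10, [0, 0, 0], 0], [10, [0, 0, 28], 0], [10, [0, 0, 27], 0], [10, [0, 0, 0], 0]]'

```text
clock: 23.35
ee_pos: [0.6422, -0.1747, 0.1988]
orientation: [[-0.228, 0.974, -0.008], [0.974, 0.228, 0.002], [0.004, -0.008, -1.0]]
force: [-0.6, 0.8, -1.2]
finger_gap: 0.0174
finger_force: 51.8
```

```bash
python3 - <<'E'
from h import *
go(.6446,-.178,.2045,103); tilt()
D=pts("scene"); D2=pts("side"); save("pics/p5.png",np.hstack([cv2.resize(D[0][140:290,140:340],(400,300)),cv2.resize(D2[0][150:285,220:400],(400,300))]))
E
```

```text
at [ 0.6422 -0.1747  0.1988] 103.2 yaw rad 0.003 then shift mm [-3.8  1.6 -5.7] before-yaw shift [-3.8  1.5 -5.7] F [-0.6  0.8 -1.2] gap 17.4 ff 51.8 t 23.4
scene 175 centre [ 0.639 -0.132  0.175] dir [-0.16  0.53 -0.84] lowest [ 0.633 -0.115  0.128] top z 0.255
side 86 centre [ 0.626 -0.136  0.166] dir [-0.08  0.55 -0.83] lowest [ 0.628 -0.12   0.131] top z 0.222
```

View pics/p5.png

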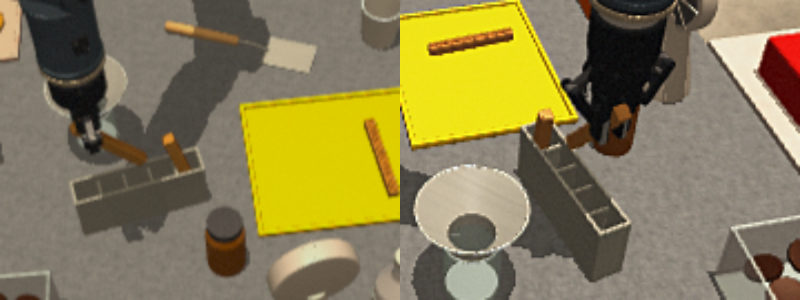

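```bash
python3 - <<'E'
from h import *
tri((211,219),(297,213.5)); go(.6446,-.178,.2045,103)
E
```

```text
tri [ 0.6294 -0.1093  0.1357] reproj [[210.7, 219.3], [296.3, 212.9]]
at [ 0.646  -0.1764  0.2058] 103.2 yaw rad 0.004 then shift mm [-1.2 -1.7  1.3] before-yaw shift [-1.2 -1.7  1.3] F [-0.  -0.7 -1. ] gap 17.3 ff 51.8 t 23.6
```

Emit:
move_arm --deltas '[[10, [-6, -1.5, 0], 0], [10, [0, 0, 16], 0], [10, [0, 0, 16], 0], [10, [0, 0, 15], 0], [10, [0, 0, 0], 0]]'

```text
clock: 23.97
ee_pos: [0.6445, -0.1825, 0.1554]
orientation: [[-0.229, 0.974, -0.002], [0.974, 0.229, 0.001], [0.001, -0.002, -1.0]]
force: [0.6, 0.4, -1.8]
finger_gap: 0.0174
finger_force: 51.8
```

Emit:
move_arm --deltas '[[10, [0, 0, 0], 0], [10, [6, 0, 0], 0], [10, [6, 0, 0], 0], [10, [6, 0, 0], 0], [10, [6, 0, 0], 0]]'

```text
clock: 24.38
ee_pos: [0.6402, -0.1581, 0.1577]
orientation: [[-0.23, 0.973, 0.001], [0.973, 0.23, 0.0], [-0.0, 0.001, -1.0]]
force: [-0.0, 0.5, -0.2]
finger_gap: 0.0173
finger_force: 51.8
```

Emit:
move_arm --deltas '[[10, [7, 0, 0], 0], [10, [7, 0, 0], 0], [10, [7, 0, 0], 0], [10, [7, 0, 0], 0], [10, [7, 0, 0], 0]]'

```text
clock: 24.8
ee_pos: [0.6318, -0.1242, 0.1569]
orientation: [[-0.229, 0.973, -0.0], [0.973, 0.229, 0.0], [0.0, -0.0, -1.0]]
force: [-0.1, -0.2, -0.5]
finger_gap: 0.0175
finger_force: 51.8
```

Emit:
move_arm --deltas '[[10, [7, 0, 0], 0], [10, [3, 0, 0], 0], [10, [0, 0, 0], 0]]'

```text
clock: 25.05
ee_pos: [0.6299, -0.1161, 0.1573]
orientation: [[-0.229, 0.973, 0.001], [0.973, 0.229, -0.002], [-0.002, 0.001, -1.0]]
force: [0.6, -3.2, -0.1]
finger_gap: 0.0175
finger_force: 51.8
```

```bash
python3 - <<'E'
from h import *
go(.6316,-.122,.108,103); tilt()
D=pts("scene"); D2=pts("side"); save("pics/p6.png",np.hstack([cv2.resize(D[0][140:290,140:340],(400,300)),cv2.resize(D2[0][150:285,220:400],(400,300))]))
E
```

```text
at [ 0.6299 -0.1161  0.1573] 103.2 yaw rad 0.004 then shift mm [-6.1  0.4 49.3] before-yaw shift [-6.   0.3 49.3] F [ 0.6 -3.2 -0.1] gap 17.5 ff 51.8 t 25.1
scene 280 centre [ 0.619 -0.055  0.127] dir [-0.22  0.63 -0.75] lowest [ 0.616 -0.042  0.075] top z 0.208
side 206 centre [ 0.607 -0.056  0.119] dir [ 0.01  0.4  -0.92] lowest [ 0.617 -0.044  0.062] top z 0.207
```

Emit:
move_arm --deltas '[[10, [-10, 0, -15], 0], [10, [-25, 0, -15], 0], [10, [-25, 0, 0], 0], [10, [-9, 0, 0], 0], [10, [0, 0, 0], 0]]'

```text
clock: 25.67
ee_pos: [0.6451, -0.1851, 0.1867]
orientation: [[-0.225, 0.974, -0.0], [0.974, 0.225, -0.001], [-0.001, -0.001, -1.0]]
force: [-0.1, 0.1, -0.4]
finger_gap: 0.0176
finger_force: 51.8
```

Emit:
move_arm --deltas '[[10, [0, 0, 0], 0], [10, [0, 0, 0], 0]]'

```text
clock: 25.83
ee_pos: [0.6452, -0.1803, 0.1862]
orientation: [[-0.23, 0.973, -0.001], [0.973, 0.23, 0.002], [0.002, -0.001, -1.0]]
force: [0.1, -0.3, 0.7]
finger_gap: 0.0173
finger_force: 51.8
```

```bash
python3 - <<'E'
from h import *
go(.6446,-.182,.1573,103); tilt()
D=pts("scene"); D2=pts("side"); save("pics/p7.png",np.hstack([cv2.resize(D[0][170:270,150:283],(400,300)),cv2.resize(D2[0][170:260,250:370],(400,300))]))
E
```

```text
at [ 0.6452 -0.1803  0.1862] 103.3 yaw rad 0.005 then shift mm [-1.5 -1.  28.9] before-yaw shift [-1.5 -1.  28.9] F [ 0.1 -0.3  0.7] gap 17.3 ff 51.8 t 25.8
scene 174 centre [ 0.641 -0.138  0.162] dir [-0.16  0.51 -0.84] lowest [ 0.609 -0.109  0.091] top z 0.239
side 85 centre [ 0.628 -0.14   0.149] dir [-0.02  0.56 -0.83] lowest [ 0.644 -0.101  0.088] top z 0.205
```

View pics/p7.png

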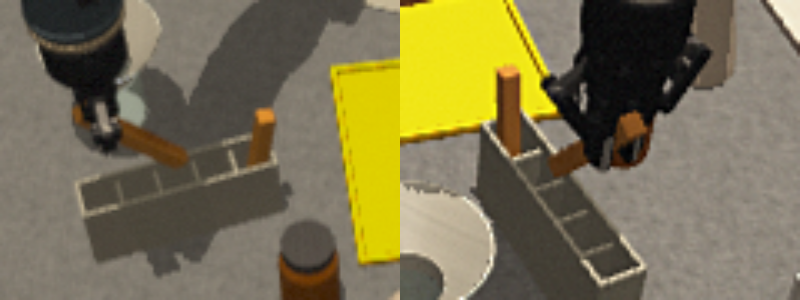

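```bash
python3 - <<'E'
from h import *
tri((211,222.3),(296.5,219)); tri((212,222.6),(296,219.5))
E
```

```text
tri [ 0.6287 -0.1113  0.1166] reproj [[210.7, 222.7], [295.7, 218.3]]
tri [ 0.6278 -0.1088  0.1128] reproj [[211.6, 223.1], [295.0, 218.7]]
```

Emit:
move_arm --deltas '[[10, [0, 0, -35], 0], [10, [0, -28, -15], 0], [10, [0, -28, 0], 0], [10, [0, -28, 0], 0], [10, [10, -28, 0], 0]]'

```text
clock: 26.45
ee_pos: [0.533, -0.1997, 0.2373]
orientation: [[-0.228, 0.974, 0.001], [0.974, 0.228, -0.001], [-0.001, 0.001, -1.0]]
force: [0.4, 1.5, -0.9]
finger_gap: 0.0176
finger_force: 51.8
```

Emit:
move_arm --deltas '[[10, [25, -34, 0], 0], [10, [25, 0, 0], 0.113], [10, [25, 0, 0], 0.113], [10, [25, 0, 0], 0.005], [10, [0, 0, 0], 0]]'

```text
clock: 26.87
ee_pos: [0.487, -0.1022, 0.2369]
orientation: [[-0.005, 1.0, -0.0], [1.0, 0.005, 0.003], [0.003, -0.0, -1.0]]
force: [0.4, 0.5, -0.4]
finger_gap: 0.0173
finger_force: 51.8
```

Emit:
move_arm --deltas '[[10, [0, 0, 0], 0], [10, [0, 0, 0], 0]]'

```text
clock: 27.03
ee_pos: [0.4871, -0.1079, 0.2371]
orientation: [[-0.001, 1.0, 0.0], [1.0, 0.001, -0.0], [-0.0, 0.0, -1.0]]
force: [-0.7, -0.1, -1.0]
finger_gap: 0.0176
finger_force: 51.8
```

```bash
python3 - <<'E'
from h import *
go(.484,-.107,.150,90)
E
```

```text
at [ 0.4871 -0.1079  0.2371] 90.1 yaw rad 0.001 then shift mm [ 0.9 -3.1 87.1] before-yaw shift [ 1.  -3.2 87.1] F [-0.7 -0.1 -1. ] gap 17.6 ff 51.8 t 27.0
```

Emit:
move_arm --deltas '[[10, [1, -3, 35], 0], [10, [0, 0, 35], 0], [10, [0, 0, 17], 0], [10, [-1, 0, 5], 0], [10, [0, 0, 4], 0]]'

```text
clock: 27.45
ee_pos: [0.4838, -0.1091, 0.1404]
orientation: [[0.002, 1.0, -0.001], [1.0, -0.002, -0.001], [-0.001, -0.001, -1.0]]
force: [0.6, 0.4, 0.5]
finger_gap: 0.0174
finger_force: 51.8
```

Emit:
move_arm --deltas '[[10, [-1, 0, 5], 0], [10, [0, 0, 5], 0], [10, [-2, 0, 3], 0], [10, [-2, 0, 3], 0], [10, [0, 0, 0], 0]]'

```text
clock: 27.87
ee_pos: [0.4841, -0.1134, 0.1249]
orientation: [[0.0, 1.0, 0.0], [1.0, -0.0, -0.0], [-0.0, 0.0, -1.0]]
force: [-0.7, -1.0, -0.2]
finger_gap: 0.0176
finger_force: 51.8
```

Emit:
move_arm --deltas '[[10, [-1, 0, 2], 0], [10, [-1, 0, 2], 0], [10, [0, 0, 3], 0], [10, [0, 0, 0], 0], [10, [0, 0, 0], 0]]'

```text
clock: 28.28
ee_pos: [0.4839, -0.1148, 0.1177]
orientation: [[-0.0, 1.0, -0.0], [1.0, 0.0, 0.0], [0.0, -0.0, -1.0]]
force: [-0.4, 0.0, -0.2]
finger_gap: 0.0173
finger_force: 51.8
```

```bash
python3 - <<'E'
from h import *
go(.484,-.114,.120,90); tilt()
D=pts("scene"); D2=pts("side"); save("pics/p8.png",np.hstack([cv2.resize(D[0][150:250,150:283],(400,300)),cv2.resize(D2[0][170:260,200:320],(400,300))]))
E
```

```text
at [ 0.4839 -0.1148  0.1177] 90.0 yaw rad 0.0 then shift mm [ 0.8  0.1 -2.3] before-yaw shift [ 0.8  0.1 -2.3] F [-0.4  0.  -0.2] gap 17.3 ff 51.8 t 28.3
scene 171 centre [ 0.491 -0.073  0.098] dir [-0.03  0.54 -0.84] lowest [ 0.491 -0.047  0.05 ] top z 0.17
side 71 centre [ 0.484 -0.131  0.162] dir [ 0.04  0.39 -0.92] lowest [ 0.489 -0.109  0.12 ] top z 0.177
```

View pics/p8.png

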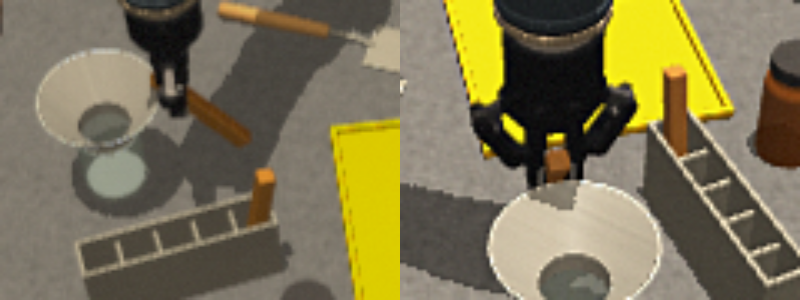

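```bash
python3 - <<'E'
from h import *
P=bot.camera_params("scene")
for uv in((231.5,196.5),(230,195)):
    a=ray(P,[uv],0)[0]; b=ray(P,[uv],.1)[0]; t=(.484-a[0])/(b[0]-a[0]); print((a+t*(b-a)).round(4))
a,b=[ray(bot.camera_params("side"),[(200+157*.3,170+165*.3)],z)[0] for z in(0,.1)]; t=(.484-a[0])/(b[0]-a[0]); print((a+t*(b-a)).round(4),a,b)
# short end from scene depth / rim re-estimate
for n in("scene","side"):
    i,d,W,_=pts(n); h=cv2.cvtColor(i,cv2.COLOR_RGB2HSV)
    m=(h[...,0]<=20)&(h[...,1]>100)&(d>0)&(abs(W[...,0]-.484)<.03)&(W[...,1]<-.02)&(W[...,1]>-.19)&(W[...,2]>.01)
    w=W[m]; o=w[np.argsort(w[:,1])]; print(n,len(o),o[:4].round(3).tolist(),o[-4:].round(3).tolist(), np.degrees(np.arctan(np.polyfit(w[:,1],w[:,2],1)[0])))
E
```

```text
[ 0.484  -0.0451  0.0483]
[ 0.484  -0.0495  0.0572]
[ 0.484 -0.139  0.169] [0.51540738 0.02301821 0.        ] [ 0.49682846 -0.07280005  0.1       ]
scene 184 [[0.488, -0.137, 0.163], [0.484, -0.136, 0.167], [0.489, -0.136, 0.169], [0.483, -0.136, 0.171]] [[0.486, -0.043, 0.064], [0.49, -0.04, 0.059], [0.489, -0.039, 0.062], [0.481, -0.039, 0.057]] -51.309046045586676
side 103 [[0.485, -0.17, 0.49], [0.483, -0.168, 0.472], [0.474, -0.165, 0.462], [0.474, -0.165, 0.493]] [[0.489, -0.111, 0.122], [0.496, -0.106, 0.154], [0.496, -0.105, 0.165], [0.496, -0.105, 0.161]] -80.54813015406005
```

Emit:
move_arm --deltas '[[10, [0, 0, 4], 0], [10, [0, 0, 4], 0], [10, [0, 0, 0], 0]]'

```text
clock: 28.83
ee_pos: [0.4843, -0.1138, 0.1093]
orientation: [[-0.001, 1.0, -0.0], [1.0, 0.001, 0.001], [0.001, -0.0, -1.0]]
force: [1.0, 4.7, 0.5]
finger_gap: 0.0176
finger_force: 52.0
```

Emit:
move_arm --deltas '[[10, [0, 0, 4], 0], [10, [0, 0, 2], 0], [10, [0, 0, 0], 0]]'

```text
clock: 29.08
ee_pos: [0.4852, -0.1117, 0.1039]
orientation: [[-0.003, 1.0, 0.001], [1.0, 0.003, 0.003], [0.003, 0.001, -1.0]]
force: [3.3, 13.9, 2.7]
finger_gap: 0.0173
finger_force: 52.6
```

```bash
cat >> h.py <<'E'
def ang(x=.484,y0=-.19,y1=-.0):
    i,d,W,_=pts("scene"); h=cv2.cvtColor(i,cv2.COLOR_RGB2HSV)
    m=(h[...,0]<=20)&(h[...,1]>100)&(d>0)&(abs(W[...,0]-x)<.03)&(W[...,1]<y1)&(W[...,1]>y0)&(W[...,2]>.01)
    w=W[m]; r=cv2.minAreaRect(w[:,1:].astype(np.float32)); print(len(w),r,cv2.boxPoints(r).round(3).tolist())
E
python3 - <<'E'
from h import *
go(.484,-.114,.120,90); ang()
E
```

```text
at [ 0.4852 -0.1117  0.1039] 90.2 yaw rad 0.003 then shift mm [ -2.3  -1.2 -16.1] before-yaw shift [ -2.2  -1.2 -16.1] F [ 3.3 13.9  2.7] gap 17.3 ff 52.6 t 29.1
176 ((-0.09353575110435486, 0.2524099349975586), (0.0863804817199707, 0.43174201250076294), 2.7871475219726562) [[-0.1469999998807907, 0.4659999907016754], [-0.12600000202655792, 0.03500000014901161], [-0.03999999910593033, 0.039000000804662704], [-0.061000000685453415, 0.4699999988079071]]
```

Emit:
move_arm --deltas '[[10, [5, 0, -5], 0], [10, [5, 0, -35], 0], [10, [0, 0, -38], 0], [10, [0, 0, -38], 0], [10, [0, 0, -38], 0]]'

```text
clock: 29.55
ee_pos: [0.4834, -0.1051, 0.2594]
orientation: [[0.001, 1.0, -0.001], [1.0, -0.001, -0.001], [-0.001, -0.001, -1.0]]
force: [2.4, 0.9, -1.5]
finger_gap: 0.0174
finger_force: 52.0
```

Emit:
move_arm --deltas '[[10, [0, 0, 0], -0.113], [10, [0, 0, 0], -0.113], [10, [0, 0, 0], 0], [10, [0, 0, 0], 0]]'

```text
clock: 29.88
ee_pos: [0.4837, -0.105, 0.2576]
orientation: [[-0.22, 0.975, -0.0], [0.975, 0.22, 0.0], [0.0, -0.0, -1.0]]
force: [0.0, -0.2, -0.2]
finger_gap: 0.0176
finger_force: 52.0
```

```bash
python3 - <<'E'
from h import *
go(.6462,-.1853,.2045,103); tilt()
E
```

```text
at [ 0.4837 -0.105   0.2576] 102.7 yaw rad -0.005 then shift mm [-114.8  140.3   53.1] before-yaw shift [-114.1  140.8   53.1] F [ 0.  -0.2 -0.2] gap 17.6 ff 52.0 t 29.9
scene 154 centre [ 0.482 -0.063  0.233] dir [-0.2   0.49 -0.85] lowest [ 0.479 -0.041  0.19 ] top z 0.317
side 110 centre [ 0.487 -0.119  0.299] dir [-0.04  0.38 -0.93] lowest [ 0.486 -0.087  0.243] top z 0.316
```

Emit:
move_arm --deltas '[[10, [-23, 28, 0], -0.005], [10, [-23, 28, 0], 0], [10, [-23, 28, 0], 0], [10, [-23, 28, 0], 0], [10, [-23, 28, 0], 0]]'

```text
clock: 30.4
ee_pos: [0.6478, -0.1856, 0.2569]
orientation: [[-0.227, 0.974, -0.001], [0.974, 0.227, 0.0], [0.0, -0.001, -1.0]]
force: [-0.3, 1.2, -0.2]
finger_gap: 0.0175
finger_force: 52.0
```

Emit:
move_arm --deltas '[[10, [0, 0, 0], 0], [10, [0, 0, 30], 0], [10, [0, 0, 30], 0], [10, [0, 0, 15], 0], [10, [0, 0, 0], 0]]'

```text
clock: 30.82
ee_pos: [0.6443, -0.184, 0.178]
orientation: [[-0.227, 0.974, -0.008], [0.974, 0.227, 0.002], [0.003, -0.007, -1.0]]
force: [-0.7, -0.1, -1.7]
finger_gap: 0.0175
finger_force: 52.1
```

Emit:
move_arm --deltas '[[10, [0, 0, 8], 0], [10, [0, 0, 8], 0], [10, [0, 0, 8], 0], [10, [0, 0, 7], 0], [10, [0, 0, 0], 0]]'

```text
clock: 31.23
ee_pos: [0.646, -0.1846, 0.1506]
orientation: [[-0.229, 0.973, -0.002], [0.973, 0.229, 0.0], [0.001, -0.001, -1.0]]
force: [-1.5, 0.6, -0.7]
finger_gap: 0.0174
finger_force: 52.1
```

Emit:
move_arm --deltas '[[10, [5, 0, 0], 0], [10, [5, 0, 0], 0], [10, [5, 0, 0], 0], [10, [5, 0, 0], 0], [10, [0, 0, 0], 0]]'

```text
clock: 31.65
ee_pos: [0.6429, -0.1651, 0.1532]
orientation: [[-0.23, 0.973, 0.003], [0.973, 0.23, -0.001], [-0.002, 0.002, -1.0]]
force: [0.7, -0.2, 6.0]
finger_gap: 0.0173
finger_force: 52.8
```

```bash
python3 - <<'E'
from h import *
go(.6316,-.122,.108,103)
E
```

```text
at [ 0.6429 -0.1651  0.1532] 103.3 yaw rad 0.005 then shift mm [44.6 -1.3 45.2] before-yaw shift [44.6 -1.2 45.2] F [ 0.7 -0.2  6. ] gap 17.3 ff 52.8 t 31.6
```

Emit:
move_arm --deltas '[[10, [-10, 0, 0], 0], [10, [-10, 0, 0], 0], [10, [0, 0, 4], 0], [10, [0, 0, 4], 0], [10, [0, 0, 0], 0]]'

```text
clock: 32.07
ee_pos: [0.6458, -0.1848, 0.1424]
orientation: [[-0.228, 0.974, -0.002], [0.974, 0.228, 0.001], [0.001, -0.002, -1.0]]
force: [-0.8, -0.1, -0.3]
finger_gap: 0.0175
finger_force: 52.1
```

Emit:
move_arm --deltas '[[10, [0, 0, 3], 0], [10, [4, 0, 0], 0], [10, [4, 0, 0], 0], [10, [4, 0, 0], 0], [10, [0, 0, 0], 0]]'

```text
clock: 32.48
ee_pos: [0.6441, -0.1739, 0.1416]
orientation: [[-0.229, 0.973, 0.001], [0.973, 0.229, -0.002], [-0.003, 0.001, -1.0]]
force: [1.4, -4.3, -0.7]
finger_gap: 0.0175
finger_force: 51.9
```

```bash
python3 - <<'E'
from h import *
go(.6316,-.122,.108,103)
D=pts("scene"); D2=pts("side"); save("pics/p9.png",np.hstack([cv2.resize(D[0][170:270,150:283],(400,300)),cv2.resize(D2[0][170:260,250:370],(400,300))]))
E
```

```text
at [ 0.6441 -0.1739  0.1416] 103.3 yaw rad 0.004 then shift mm [53.4 -0.5 33.6] before-yaw shift [53.5 -0.3 33.4] F [ 1.4 -4.3 -0.7] gap 17.5 ff 51.9 t 32.5
```

View pics/p9.png

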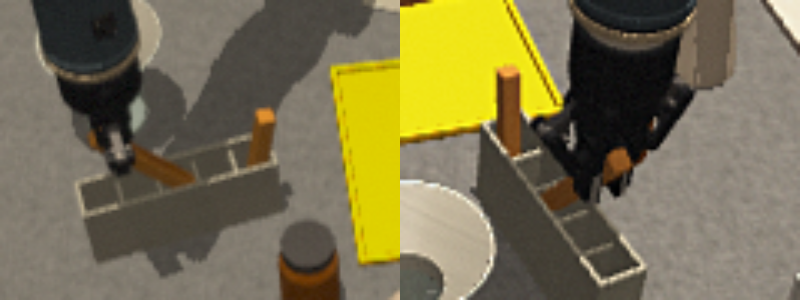

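Emit:
move_arm --deltas '[[10, [6, 0, 0], 0], [10, [6, 0, 0], 0], [10, [6, 0, 0], 0], [10, [6, 0, 0], 0], [10, [6, 0, 0], 0]]'

```text
clock: 33.0
ee_pos: [0.638, -0.1459, 0.1423]
orientation: [[-0.228, 0.974, 0.004], [0.974, 0.228, -0.003], [-0.004, 0.003, -1.0]]
force: [1.5, -6.2, 4.0]
finger_gap: 0.0174
finger_force: 52.5
```

Emit:
move_arm --deltas '[[10, [6, 0, 0], 0], [10, [6, 0, 0], 0], [10, [6, 0, 0], 0], [10, [6, 0, 0], 0], [10, [6, 0, 0], 0]]'

```text
clock: 33.42
ee_pos: [0.6309, -0.1159, 0.1419]
orientation: [[-0.228, 0.974, 0.003], [0.974, 0.228, -0.002], [-0.002, 0.002, -1.0]]
force: [1.3, -5.3, 2.3]
finger_gap: 0.0174
finger_force: 52.2
```

```bash
python3 - <<'E'
from h import *
go(.6316,-.122,.108,103); tilt()
E
```

```text
at [ 0.6309 -0.1159  0.1419] 103.2 yaw rad 0.003 then shift mm [-6.2 -0.7 33.9] before-yaw shift [-6.1 -0.8 33.9] F [ 1.3 -5.3  2.3] gap 17.4 ff 52.2 t 33.4
scene 130 centre [ 0.615 -0.032  0.122] dir [ 0.02 -0.21 -0.98] lowest [ 0.595 -0.049  0.055] top z 0.156
side 229 centre [ 0.631 -0.122  0.127] dir [-0.03  0.05 -1.  ] lowest [ 0.646 -0.109  0.045] top z 0.202
```

Emit:
move_arm --deltas '[[10, [-3, 0, 9], 0], [10, [0, 0, 9], 0], [10, [0, 0, 9], 0], [10, [0, 0, 9], 0], [10, [0, 0, 0], 0]]'

```text
clock: 33.93
ee_pos: [0.6292, -0.1171, 0.1019]
orientation: [[-0.229, 0.973, -0.004], [0.973, 0.229, 0.001], [0.002, -0.004, -1.0]]
force: [-0.5, 1.0, -0.3]
finger_gap: 0.0177
finger_force: 51.7
```

Emit:
move_arm --deltas '[[34, [0, 0, 0], 0], [34, [0, 0, 0], 0], [34, [0, 0, 0], 0]]'

```text
clock: 34.18
ee_pos: [0.6311, -0.1178, 0.1053]
orientation: [[-0.229, 0.973, 0.001], [0.973, 0.229, -0.0], [-0.0, 0.001, -1.0]]
force: [0.4, -0.3, 0.5]
finger_gap: 0.0335
finger_force: 0.0
```

Emit:
move_arm --deltas '[[34, [0, 0, -20], 0], [34, [0, 0, -30], 0], [34, [0, 0, -30], 0], [34, [0, 0, 0], 0], [34, [0, 0, 0], 0]]'

```text
clock: 34.6
ee_pos: [0.632, -0.1181, 0.1873]
orientation: [[-0.229, 0.973, 0.005], [0.973, 0.229, -0.0], [-0.002, 0.004, -1.0]]
force: [-0.1, 0.4, 0.3]
finger_gap: 0.0341
finger_force: 0.0
```

```bash
python3 - <<'E'
from h import *
tilt(); [print(*o) for o in sticks("scene")]
go(.612,.275,.09,186.5)
E
```

```text
scene 118 centre [ 0.615 -0.031  0.126] dir [ 0.07 -0.21 -0.98] lowest [ 0.621 -0.039  0.087] top z 0.155
side 197 centre [ 0.628 -0.12   0.117] dir [ 0.02 -0.05 -1.  ] lowest [ 0.637 -0.123  0.062] top z 0.156
[0.584  0.2719] [0.02  0.153] 6.0 [0.023 0.027] 229
[0.8163 0.4316] [0.086 0.252] 89.9 [0.058 0.077] 1676
at [ 0.6303 -0.1174  0.1842] 103.2 yaw rad -1.453 then shift mm [-26.3 392.   94.2] before-yaw shift [386.1  72.2  94.3] F [-0.7 -0.  -0.8] gap 33.8 ff 0.0 t 34.8
```

Emit:
move_arm --deltas '[[34, [0, 0, 0], -0.1204], [34, [0, 0, 0], -0.1204], [34, [0, 0, 0], -0.1204], [34, [0, 0, 0], -0.1204], [34, [0, 0, 0], -0.1204]]'

```text
clock: 35.17
ee_pos: [0.6302, -0.1175, 0.1836]
orientation: [[-0.744, 0.668, -0.002], [0.668, 0.744, 0.0], [0.002, -0.001, -1.0]]
force: [-0.1, -0.1, -0.7]
finger_gap: 0.0342
finger_force: 0.0
```

Emit:
move_arm --deltas '[[34, [0, 0, 0], -0.1204], [34, [0, 0, 0], -0.1204], [34, [0, 0, 0], -0.1204], [34, [0, 0, 0], -0.1204], [34, [0, 0, 0], -0.1204]]'

```text
clock: 35.58
ee_pos: [0.6301, -0.1176, 0.1836]
orientation: [[-0.992, 0.129, -0.002], [0.129, 0.992, 0.0], [0.002, 0.0, -1.0]]
force: [-0.5, -1.4, -0.2]
finger_gap: 0.0341
finger_force: 0.0
```

Emit:
move_arm --deltas '[[34, [0, 0, 0], -0.1204], [34, [0, 0, 0], -0.1204], [34, [-1.8, 32.6, 0], 0], [34, [-1.8, 32.6, 0], 0], [34, [-1.8, 32.6, 0], 0]]'

```text
clock: 36.0
ee_pos: [0.6251, -0.0195, 0.1835]
orientation: [[-0.995, -0.103, -0.002], [-0.103, 0.995, 0.0], [0.002, 0.001, -1.0]]
force: [0.5, 0.7, 0.1]
finger_gap: 0.0341
finger_force: 0.0
```

Emit:
move_arm --deltas '[[34, [-1.8, 32.6, 0], 0], [34, [-1.8, 32.6, 0], 0], [34, [-1.8, 32.6, 0], 0], [34, [-1.8, 32.6, 0], 0], [34, [-1.8, 32.6, 0], 0]]'

```text
clock: 36.42
ee_pos: [0.6168, 0.1446, 0.1836]
orientation: [[-0.994, -0.105, -0.002], [-0.105, 0.994, -0.0], [0.002, -0.0, -1.0]]
force: [1.2, -0.2, 0.4]
finger_gap: 0.0342
finger_force: 0.0
```

Emit:
move_arm --deltas '[[34, [-1.8, 32.6, 20], 0], [34, [-1.8, 32.6, 20], 0], [34, [-1.8, 32.6, 20], 0], [34, [-1.8, 32.6, 20], 0], [34, [0, 0, 15], 0]]'

```text
clock: 36.83
ee_pos: [0.6076, 0.2829, 0.0867]
orientation: [[-0.994, -0.113, -0.004], [-0.113, 0.994, 0.005], [0.004, 0.005, -1.0]]
force: [-1.6, 1.9, 0.3]
finger_gap: 0.0341
finger_force: 0.0
```

Emit:
move_arm --deltas '[[34, [0, 0, 0], 0], [34, [0, 0, 0], 0], [34, [0, 0, 0], 0]]'

```text
clock: 37.08
ee_pos: [0.6118, 0.2721, 0.0901]
orientation: [[-0.995, -0.103, 0.0], [-0.103, 0.995, -0.001], [0.0, -0.001, -1.0]]
force: [0.3, -0.1, 0.3]
finger_gap: 0.034
finger_force: 0.0
```

```bash
python3 - <<'E'
from h import *
go(.611,.2748,.009,186)
img,d,W,P=pts("wrist"); h=cv2.cvtColor(img,cv2.COLOR_RGB2HSV)
m=(h[...,0]>=8)&(h[...,0]<=18)&(h[...,2]>90)&(W[...,2]>.015)&(W[...,2]<.035)
n,l,s,c=cv2.connectedComponentsWithStats(m.astype(np.uint8))
for k in range(1,n):
    if s[k,4]>700:
        v,u=np.nonzero(l==k); print(s[k],cv2.minAreaRect(ray(P,np.c_[u,v],.024)[:,:2].astype(np.float32)),np.median(W[l==k][:,2]))
E
```

```text
at [0.6118 0.2721 0.0901] -174.1 yaw rad -0.001 then shift mm [ 0.5  2.7 81.1] before-yaw shift [ 0.5  2.8 81.1] F [ 0.3 -0.1  0.3] gap 34.0 ff 0.0 t 37.1
[ 245   41   28  215 5451] ((0.5787386894226074, 0.2724549174308777), (0.14644671976566315, 0.017599884420633316), 6.212681770324707) 0.023612648787571425
```

Emit:
move_arm --deltas '[[34, [1, 3, 20], 0], [34, [0, 0, 27], 0], [34, [0, 0, 26], 0], [34, [0, 0, 8], 0], [34, [0, 0, 0], 0]]'

```text
clock: 37.55
ee_pos: [0.6093, 0.2749, 0.0077]
orientation: [[-0.995, -0.103, -0.002], [-0.103, 0.995, -0.002], [0.003, -0.001, -1.0]]
force: [-0.0, -0.4, 0.3]
finger_gap: 0.034
finger_force: 0.0
```

Emit:
move_arm --deltas '[[10, [0, 0, 0], 0], [10, [0, 0, 0], 0], [10, [0, 0, 0], 0], [10, [0, 0, 0], 0], [10, [0, 0, 0], 0]]'

```text
clock: 37.97
ee_pos: [0.611, 0.2767, 0.0106]
orientation: [[-0.995, -0.105, 0.002], [-0.105, 0.995, 0.001], [-0.002, 0.001, -1.0]]
force: [-0.2, -1.1, 6.8]
finger_gap: 0.0172
finger_force: 24.7
```

Emit:
move_arm --deltas '[[10, [0, 0, -15], 0], [10, [0, 0, -37], 0], [10, [0, 0, -37], 0], [10, [0, 0, -37], 0], [10, [0, 0, -37], 0]]'

```text
clock: 38.38
ee_pos: [0.6097, 0.2764, 0.1743]
orientation: [[-0.994, -0.105, 0.0], [-0.105, 0.994, 0.0], [-0.001, 0.0, -1.0]]
force: [0.8, 1.5, -0.2]
finger_gap: 0.0173
finger_force: 23.8
```

Emit:
move_arm --deltas '[[10, [0, 0, 0], 0.1196], [10, [0, 0, 0], 0.1196], [10, [0, 0, 0], 0.1196], [10, [0, 0, 0], 0.1196], [10, [0, 0, 0], 0.1196]]'

```text
clock: 38.8
ee_pos: [0.6099, 0.2765, 0.1727]
orientation: [[-0.878, 0.478, 0.001], [0.478, 0.878, 0.001], [-0.0, 0.001, -1.0]]
force: [-1.2, -0.7, -0.1]
finger_gap: 0.0171
finger_force: 23.8
```

Emit:
move_arm --deltas '[[10, [0, 0, 0], 0.1196], [10, [0, 0, 0], 0.1196], [10, [0, 0, 0], 0.1196], [10, [0, 0, 0], 0.1196], [10, [0, 0, 0], 0.1196]]'

```text
clock: 39.22
ee_pos: [0.6099, 0.2766, 0.1725]
orientation: [[-0.457, 0.89, 0.0], [0.89, 0.457, 0.001], [0.0, 0.001, -1.0]]
force: [0.6, 0.5, 0.2]
finger_gap: 0.0174
finger_force: 23.8
```

Emit:
move_arm --deltas '[[10, [0, 0, 0], 0.1196], [10, [0, 0, 0], 0.1196], [10, [0, 0, 0], 0.1196], [10, [0, 0, 0], 0.1196], [10, [-16, -5, 0], 0]]'

```text
clock: 39.63
ee_pos: [0.6047, 0.2645, 0.1719]
orientation: [[0.002, 1.0, 0.0], [1.0, -0.002, 0.003], [0.003, 0.0, -1.0]]
force: [-0.3, 1.1, -0.8]
finger_gap: 0.0173
finger_force: 23.8
```

Emit:
move_arm --deltas '[[10, [-31.6, -10.5, 0], 0], [10, [-31.6, -10.5, 0], 0], [10, [-31.6, -10.5, 0], 0], [10, [-31.6, -10.5, 0], 0], [10, [-31.6, -10.5, 0], 0]]'

```text
clock: 40.05
ee_pos: [0.552, 0.1012, 0.1725]
orientation: [[-0.002, 1.0, 0.001], [1.0, 0.002, 0.001], [0.001, 0.001, -1.0]]
force: [-0.3, -0.3, -0.3]
finger_gap: 0.0171
finger_force: 23.8
```

Emit:
move_arm --deltas '[[10, [-31.6, -10.5, 0], 0], [10, [-31.6, -10.5, 0], 0], [10, [-31.6, -10.5, 0], 0], [10, [-31.6, -10.5, 0], 0], [10, [-31.6, -10.5, 0], 0]]'

```text
clock: 40.47
ee_pos: [0.4999, -0.0569, 0.1726]
orientation: [[-0.002, 1.0, 0.001], [1.0, 0.002, 0.001], [0.001, 0.001, -1.0]]
force: [1.1, -0.8, -1.3]
finger_gap: 0.0174
finger_force: 23.8
```

Emit:
move_arm --deltas '[[10, [-31.6, -10.5, 0], 0], [10, [-15, -5, 0], 0], [10, [0, 0, 0], 0], [10, [0, 0, 0], 0], [10, [0, 0, 0], 0]]'

```text
clock: 40.88
ee_pos: [0.4854, -0.1014, 0.1722]
orientation: [[-0.002, 1.0, 0.001], [1.0, 0.002, 0.001], [0.001, 0.001, -1.0]]
force: [0.8, -0.5, -1.0]
finger_gap: 0.0169
finger_force: 23.8
```

```bash
python3 - <<'E'
from h import *
go(.484,-.102,.173,90); tilt()
E
```

```text
at [ 0.4854 -0.1014  0.1722] 90.1 yaw rad 0.002 then shift mm [-0.6 -1.4 -0.8] before-yaw shift [-0.6 -1.4 -0.8] F [ 0.8 -0.5 -1. ] gap 16.9 ff 23.8 t 40.9
scene 212 centre [ 0.49  -0.042  0.183] dir [-0.02  1.   -0.03] lowest [ 0.49  -0.077  0.168] top z 0.227
side 174 centre [ 0.487 -0.113  0.184] dir [-0.06 -1.   -0.06] lowest [ 0.48  -0.143  0.168] top z 0.226
```

Emit:
move_arm --deltas '[[10, [0, -1, 18], 0], [10, [0, 0, 8], 0], [10, [0, 0, 8], 0], [10, [0, 0, 8], 0], [10, [0, 0, 8], 0]]'

```text
clock: 41.4
ee_pos: [0.4849, -0.101, 0.122]
orientation: [[-0.003, 1.0, 0.001], [1.0, 0.003, 0.001], [0.001, 0.001, -1.0]]
force: [-0.0, 2.5, 13.7]
finger_gap: 0.0176
finger_force: 34.7
```

Emit:
move_arm --deltas '[[10, [-3, 0, 5], 0], [10, [-3, 0, 5], 0], [10, [-3, 0, 5], 0], [10, [-2, 0, 3], 0], [10, [0, 0, 0], 0]]'

```text
clock: 41.82
ee_pos: [0.4852, -0.11, 0.1038]
orientation: [[-0.005, 1.0, 0.0], [1.0, 0.005, 0.003], [0.003, 0.001, -1.0]]
force: [2.9, 11.4, 1.6]
finger_gap: 0.0173
finger_force: 49.0
```

Emit:
move_arm --deltas '[[10, [-3, 0, -1], 0], [10, [-2, 0, 0], 0], [10, [0, 0, 0], 0]]'

```text
clock: 42.07
ee_pos: [0.4844, -0.1111, 0.1045]
orientation: [[-0.009, 1.0, -0.002], [1.0, 0.009, 0.008], [0.008, -0.002, -1.0]]
force: [0.5, 23.8, 7.9]
finger_gap: 0.0178
finger_force: 49.8
```

Emit:
move_arm --deltas '[[10, [5, 0, -5], 0], [10, [5, 0, -35], 0], [10, [0, 0, -38], 0], [10, [0, 0, -38], 0], [10, [0, 0, -38], 0]]'

```text
clock: 42.48
ee_pos: [0.4836, -0.1076, 0.2604]
orientation: [[-0.002, 1.0, -0.001], [1.0, 0.002, -0.0], [-0.0, -0.001, -1.0]]
force: [1.6, -0.3, -0.2]
finger_gap: 0.0177
finger_force: 48.6
```

Emit:
move_arm --deltas '[[10, [0, 0, 0], -0.113], [10, [0, 0, 0], -0.113], [10, [0, 0, 0], 0], [10, [0, 0, 0], 0]]'

```text
clock: 42.82
ee_pos: [0.4838, -0.1078, 0.2587]
orientation: [[-0.223, 0.975, -0.001], [0.975, 0.223, 0.0], [0.0, -0.001, -1.0]]
force: [0.1, 0.3, 0.2]
finger_gap: 0.0172
finger_force: 48.6
```

```bash
python3 - <<'E'
from h import *
go(.6642,-.2633,.2045,103); tilt()
E
```

```text
at [ 0.4838 -0.1078  0.2587] 102.9 yaw rad -0.002 then shift mm [-192.1  140.7   54.2] before-yaw shift [-191.8  141.2   54. ] F [0.1 0.3 0.2] gap 17.2 ff 48.6 t 42.8
scene 132 centre [ 0.485 -0.074  0.227] dir [-0.2   0.37 -0.91] lowest [ 0.48  -0.066  0.183] top z 0.317
side 211 centre [ 0.482 -0.107  0.262] dir [-0.12  0.42 -0.9 ] lowest [ 0.467 -0.067  0.18 ] top z 0.316
```

Emit:
move_arm --deltas '[[10, [-37, 14, 0], 0], [10, [-37, 14, 0], 0], [10, [-30, 28, 0], 0], [10, [-30, 28, 0], 0], [10, [-30, 28, 0], 0]]'

```text
clock: 43.33
ee_pos: [0.6312, -0.2439, 0.2581]
orientation: [[-0.223, 0.975, -0.001], [0.975, 0.223, 0.0], [0.001, -0.001, -1.0]]
force: [1.0, 0.4, 0.1]
finger_gap: 0.0171
finger_force: 48.6
```

Emit:
move_arm --deltas '[[10, [-23, 29, 0], 0], [10, [0, 0, 0], 0], [10, [0, 0, 0], 0], [10, [0, 0, 25], 0], [10, [0, 0, 25], 0]]'

```text
clock: 43.75
ee_pos: [0.6634, -0.2589, 0.2094]
orientation: [[-0.224, 0.975, 0.002], [0.975, 0.224, -0.001], [-0.001, 0.002, -1.0]]
force: [-1.2, -0.7, -0.7]
finger_gap: 0.0173
finger_force: 48.7
```

Emit:
move_arm --deltas '[[10, [0, 0, 8], 0], [10, [0, 0, 8], 0], [10, [0, 0, 8], 0], [10, [0, 0, 0], 0], [10, [0, 0, 0], 0]]'

```text
clock: 44.17
ee_pos: [0.6636, -0.2587, 0.1856]
orientation: [[-0.225, 0.974, 0.001], [0.974, 0.225, -0.0], [-0.0, 0.0, -1.0]]
force: [0.0, 0.2, -0.6]
finger_gap: 0.0173
finger_force: 48.7
```

```bash
python3 - <<'E'
from h import *
go(.6496,-.200,.15,103); tilt()
img,d,W,P=pts("scene"); h=cv2.cvtColor(img,cv2.COLOR_RGB2HSV)
m=(h[...,0]<=20)&(h[...,1]>100)&(d>0)&(W[...,1]<-.15)&(W[...,1]>-.35)&(W[...,0]>.6)&(W[...,0]<.72)&(W[...,2]>.05)&(W[...,2]<.3)
w=W[m]; o=w[np.argsort(w[:,2])]; print(len(w),o[[0,3,6,10]].round(3).tolist(),o[-1])
E
```

```text
at [ 0.6636 -0.2587  0.1856] 103.0 yaw rad 0.0 then shift mm [60.4 -0.5 35.6] before-yaw shift [60.4 -0.5 35.5] F [ 0.   0.2 -0.6] gap 17.3 ff 48.7 t 44.2
scene 166 centre [ 0.663 -0.225  0.155] dir [-0.15  0.38 -0.91] lowest [ 0.632 -0.205  0.089] top z 0.24
side 107 centre [ 0.651 -0.231  0.14 ] dir [ 0.02  0.5  -0.87] lowest [ 0.667 -0.201  0.08 ] top z 0.195
188 [[0.627, -0.206, 0.082], [0.664, -0.21, 0.111], [0.661, -0.207, 0.113], [0.659, -0.204, 0.115]] [ 0.68833208 -0.26979915  0.28024766]
```

Emit:
move_arm --deltas '[[10, [12, 0, 0], 0], [10, [0, 0, 9], 0], [10, [0, 0, 9], 0], [10, [0, 0, 10], 0], [10, [0, 0, 0], 0]]'

```text
clock: 44.73
ee_pos: [0.6596, -0.2463, 0.1538]
orientation: [[-0.226, 0.974, -0.004], [0.974, 0.226, 0.001], [0.002, -0.003, -1.0]]
force: [0.5, 0.1, -1.0]
finger_gap: 0.0174
finger_force: 48.7
```

Emit:
move_arm --deltas '[[10, [5, 0, 0], 0], [10, [5, 0, 0], 0], [10, [5, 0, 0], 0], [10, [5, 0, 0], 0], [10, [0, 0, 0], 0]]'

```text
clock: 45.15
ee_pos: [0.657, -0.2292, 0.1587]
orientation: [[-0.225, 0.974, 0.003], [0.974, 0.225, -0.004], [-0.005, 0.002, -1.0]]
force: [1.3, -6.0, 1.8]
finger_gap: 0.0176
finger_force: 48.9
```

```bash
python3 - <<'E'
from h import *
go(.6496,-.200,.108,103); tilt()
E
```

```text
at [ 0.657  -0.2292  0.1587] 103.0 yaw rad 0.0 then shift mm [30.1 -0.7 50.7] before-yaw shift [30.3 -0.8 50.5] F [ 1.3 -6.   1.8] gap 17.6 ff 48.9 t 45.1
scene 132 centre [ 0.657 -0.201  0.124] dir [-0.17  0.3  -0.94] lowest [ 0.628 -0.192  0.075] top z 0.209
side 145 centre [ 0.629 -0.123  0.126] dir [ 0.   -0.07 -1.  ] lowest [ 0.637 -0.125  0.085] top z 0.156
```

Caught; pushing on upright by 36 mm, then lowering and releasing.

Emit:
move_arm --deltas '[[10, [6, 0, 0], 0], [10, [6, 0, 0], 0], [10, [6, 0, 0], 0], [10, [6, 0, 0], 0], [10, [6, 0, 0], 0]]'

```text
clock: 45.67
ee_pos: [0.6505, -0.2002, 0.1587]
orientation: [[-0.224, 0.974, 0.004], [0.974, 0.224, -0.004], [-0.004, 0.003, -1.0]]
force: [1.4, -5.3, 2.3]
finger_gap: 0.0172
finger_force: 49.4
```

Emit:
move_arm --deltas '[[10, [5, 0, 0], 0], [10, [0, 0, 0], 0], [10, [-3, 0, 10], 0], [10, [0, 0, 10], 0], [10, [0, 0, 0], 0]]'

```text
clock: 46.08
ee_pos: [0.6475, -0.1951, 0.1338]
orientation: [[-0.226, 0.974, -0.005], [0.974, 0.226, 0.002], [0.003, -0.004, -1.0]]
force: [-0.3, -0.1, -0.7]
finger_gap: 0.0174
finger_force: 48.9
```

```bash
python3 - <<'E'
from h import *
go(.6496,-.200,.106,103); tilt()
E
```

```text
at [ 0.6475 -0.1951  0.1338] 103.0 yaw rad 0.001 then shift mm [-5.2  0.9 27.8] before-yaw shift [-5.3  1.1 27.8] F [-0.3 -0.1 -0.7] gap 17.4 ff 48.9 t 46.1
scene 115 centre [ 0.635 -0.113  0.126] dir [ 0.02  0.01 -1.  ] lowest [ 0.628 -0.124  0.071] top z 0.157
side 218 centre [ 0.648 -0.205  0.131] dir [-0.06  0.08 -1.  ] lowest [ 0.665 -0.189  0.066] top z 0.193
```

Emit:
move_arm --deltas '[[10, [-2, 0, 9], 0], [10, [0, 0, 9], 0], [10, [0, 0, 9], 0], [10, [0, 0, 0], 0]]'

```text
clock: 46.52
ee_pos: [0.6483, -0.1977, 0.1073]
orientation: [[-0.225, 0.974, -0.003], [0.974, 0.225, 0.001], [0.002, -0.003, -1.0]]
force: [-1.0, 0.4, -0.1]
finger_gap: 0.0178
finger_force: 48.9
```

Emit:
move_arm --deltas '[[34, [0, 0, 0], 0], [34, [0, 0, 0], 0], [34, [0, 0, 0], 0]]'

```text
clock: 46.77
ee_pos: [0.6498, -0.1985, 0.1104]
orientation: [[-0.225, 0.974, 0.001], [0.974, 0.225, -0.0], [-0.0, 0.001, -1.0]]
force: [0.2, -0.6, -1.0]
finger_gap: 0.0342
finger_force: 0.0
```

Emit:
move_arm --deltas '[[34, [0, 0, -20], 0], [34, [0, 0, -30], 0], [34, [0, 0, -30], 0], [34, [0, 0, 0], 0], [34, [0, 0, 0], 0]]'

```text
clock: 47.18
ee_pos: [0.6507, -0.1989, 0.1925]
orientation: [[-0.225, 0.974, 0.005], [0.974, 0.225, -0.001], [-0.002, 0.004, -1.0]]
force: [-0.6, 0.5, -1.0]
finger_gap: 0.0342
finger_force: 0.0
```

```bash
python3 - <<'E'
from h import *
go(.6496,-.200,.106,103)
for n in("scene","side"):
    i,d,W,P=pts(n); h=cv2.cvtColor(i,cv2.COLOR_RGB2HSV)
    m=(h[...,0]<=20)&(h[...,1]>100)&(d>0)&(W[...,2]>.1)&(W[...,2]<.165)&(W[...,0]>.58)&(W[...,0]<.7)&(W[...,1]<.02)&(W[...,1]>-.24)
    k,l,s,c=cv2.connectedComponentsWithStats(m.astype(np.uint8))
    for j in range(1,k):
        if s[j,4]>15: w=W[l==j]; print(n,"stick",w.mean(0).round(3),w[:,2].max().round(3))
    b=(d>0)&(W[...,0]>.4)&(W[...,0]<.7)&(W[...,1]<-.33)&(W[...,1]>-.46)&(W[...,2]>.015)
    m=b&(h[...,2]<60)&(W[...,0]>.53); w=W[m]; t=w[w[:,2]>np.percentile(w[:,2],60)]
    print(n,"grip",cv2.minAreaRect(w[:,:2].astype(np.float32)),"top",np.percentile(w[:,2],[10,50,90,98]).round(3))
    v,u=np.nonzero(m); print(" ray@.052",cv2.minAreaRect(ray(P,np.c_[u,v],.048)[:,:2].astype(np.float32)))
    m2=b&~m; r=cv2.minAreaRect(W[m2][:,:2].astype(np.float32)); print(" pan",r,cv2.boxPoints(r).round(3).tolist(),W[m2][:,2].max())
E
```

```text
at [ 0.6507 -0.1989  0.1925] 103.0 yaw rad 0.0 then shift mm [-0.8 -1.3 86.5] before-yaw shift [-0.6 -1.7 86.5] F [-0.6  0.5 -1. ] gap 34.2 ff 0.0 t 47.2
scene stick [ 0.615 -0.03   0.132] 0.158
scene stick [ 0.636 -0.113  0.135] 0.157
scene stick [ 0.654 -0.187  0.134] 0.159
scene grip ((0.5790315866470337, -0.37333062291145325), (0.10044035315513611, 0.019043609499931335), 15.797440528869629) top [0.034 0.05  0.054 0.056]
 ray@.052 ((0.5841602087020874, -0.3708980679512024), (0.10801779478788376, 0.01828499138355255), 14.622359275817871)
 pan ((0.5203673839569092, -0.38779497146606445), (0.21490326523780823, 0.06486719846725464), 13.66380500793457) [[0.40799999237060547, -0.38199999928474426], [0.42399999499320984, -0.4449999928474426], [0.6320000290870667, -0.39399999380111694], [0.6169999837875366, -0.3310000002384186]] 0.052455489137684455
side stick [ 0.608 -0.037  0.13 ] 0.154
side stick [ 0.628 -0.122  0.131] 0.156
side stick [ 0.646 -0.199  0.132] 0.157
side grip ((0.5739924907684326, -0.37999609112739563), (0.09796285629272461, 0.027709104120731354), 22.85892105102539) top [0.033 0.05  0.053 0.054]
 ray@.052 ((0.5713078379631042, -0.3836250305175781), (0.10787741839885712, 0.03362668305635452), 22.22311782836914)
 pan ((0.5199257731437683, -0.39060893654823303), (0.21191534399986267, 0.06629559397697449), 13.590875625610352) [[0.4090000092983246, -0.382999986410141], [0.42500001192092896, -0.4480000138282776], [0.6309999823570251, -0.39800000190734863], [0.6150000095367432, -0.3330000042915344]] 0.052955056923392044
```

Emit:
move_arm --deltas '[[50, [0, 0, 0], 0.12], [50, [0, 0, 0], 0.12], [50, [0, 0, 0], 0.12], [50, [0, 0, 0], 0.12], [50, [0, 0, 0], 0.12]]' --force 60

```text
clock: 47.7
ee_pos: [0.6489, -0.198, 0.1884]
orientation: [[0.37, 0.929, -0.002], [0.929, -0.37, 0.001], [-0.0, -0.002, -1.0]]
force: [-0.0, 0.8, 0.3]
finger_gap: 0.0503
finger_force: 0.0
```

Emit:
move_arm --deltas '[[50, [0, 0, 0], 0.12], [50, [0, 0, 0], 0.12], [50, [0, 0, 0], 0.12], [50, [0, 0, 0], 0.12], [50, [0, 0, 0], 0.12]]'

```text
clock: 48.12
ee_pos: [0.649, -0.1979, 0.1884]
orientation: [[0.83, 0.558, -0.002], [0.558, -0.83, 0.0], [-0.001, -0.002, -1.0]]
force: [0.3, -0.4, 0.8]
finger_gap: 0.0498
finger_force: 0.0
```

Emit:
move_arm --deltas '[[50, [0, 0, 0], 0.12], [50, [0, 0, 0], 0.12], [50, [0, 0, 0], 0.12], [50, [-16, 22, 0], 0], [50, [-16, 22, 0], 0]]'

```text
clock: 48.53
ee_pos: [0.6291, -0.2466, 0.1878]
orientation: [[0.971, 0.239, -0.003], [0.239, -0.971, 0.001], [-0.002, -0.002, -1.0]]
force: [0.0, 0.0, -0.3]
finger_gap: 0.0498
finger_force: 0.0
```

Emit:
move_arm --deltas '[[50, [-16, 22, 0], 0], [50, [-16, 22, 0], 0], [50, [-16, 22, 0], 0], [50, [-16, 22, 15], 0], [50, [-16, 22, 15], 0]]'

```text
clock: 48.95
ee_pos: [0.5763, -0.3755, 0.1589]
orientation: [[0.972, 0.236, -0.0], [0.236, -0.972, 0.0], [-0.0, -0.0, -1.0]]
force: [0.3, 0.1, -0.1]
finger_gap: 0.05
finger_force: 0.0
```

Emit:
move_arm --deltas '[[50, [0, 0, 30], 0], [50, [0, 0, 30], 0], [50, [0, 0, 0], 0], [50, [0, 0, 0], 0], [50, [0, 0, 0], 0]]'

```text
clock: 49.37
ee_pos: [0.5774, -0.3746, 0.1007]
orientation: [[0.972, 0.236, -0.0], [0.236, -0.972, -0.001], [-0.0, 0.001, -1.0]]
force: [0.4, 0.0, 0.3]
finger_gap: 0.0498
finger_force: 0.0
```

```bash
python3 - <<'E'
from h import *
go(.5775,-.375,.023,13.6)
img,d,W,P=pts("wrist"); h=cv2.cvtColor(img,cv2.COLOR_RGB2HSV)
m=(h[...,2]<70)&(W[...,2]>.04)&(W[...,2]<.062)&(d>0)
n,l,s,c=cv2.connectedComponentsWithStats(m.astype(np.uint8))
for k in range(1,n):
    if s[k,4]>300: v,u=np.nonzero(l==k); print(s[k],cv2.minAreaRect(ray(P,np.c_[u,v],.052)[:,:2].astype(np.float32)),np.median(W[l==k][:,2]))
save("pics/g1.png",img)
E
```

```text
at [ 0.5774 -0.3746  0.1007] 13.7 yaw rad 0.001 then shift mm [ 0.   0.4 77.7] before-yaw shift [ 0.1  0.4 77.7] F [0.4 0.  0.3] gap 49.8 ff 0.0 t 49.4
[ 244  139   24  136 2655] ((0.578818142414093, -0.37551236152648926), (0.09442658722400665, 0.015176285989582539), 13.157914161682129) 0.051364725370391336
```

View pics/g1.png

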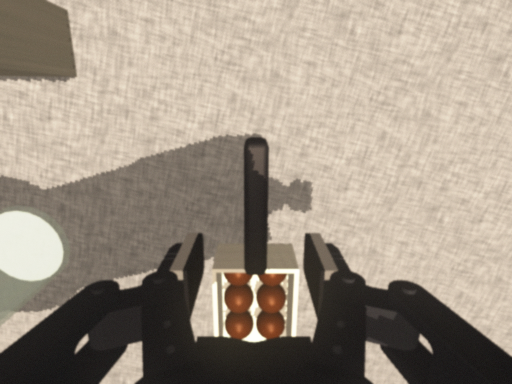

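Emit:
move_arm --deltas '[[50, [1, 0, 30], 0], [50, [0, 0, 28], 0], [50, [0, 0, 14], 0], [50, [0, 0, 6], 0], [50, [0, 0, 0], 0]]'

```text
clock: 49.83
ee_pos: [0.578, -0.374, 0.0218]
orientation: [[0.972, 0.236, -0.001], [0.236, -0.972, 0.0], [-0.001, -0.0, -1.0]]
force: [0.3, -0.5, 0.1]
finger_gap: 0.0498
finger_force: 0.0
```

Emit:
move_arm --deltas '[[5, [0, 0, 0], 0], [5, [0, 0, 0], 0], [5, [0, 0, 0], 0], [5, [0, 0, 0], 0], [5, [0, 0, 0], 0]]'

```text
clock: 50.25
ee_pos: [0.5787, -0.375, 0.0235]
orientation: [[0.972, 0.236, 0.002], [0.236, -0.972, -0.002], [0.002, 0.002, -1.0]]
force: [0.1, 0.1, 7.5]
finger_gap: 0.0153
finger_force: 60.3
```

Emit:
move_arm --deltas '[[5, [0, 0, 0], 0], [5, [0, 0, -5], 0], [5, [0, 0, -10], 0], [5, [0, 0, -10], 0], [5, [0, 0, 0], 0]]'

```text
clock: 50.67
ee_pos: [0.5788, -0.3751, 0.0496]
orientation: [[0.972, 0.236, 0.002], [0.236, -0.972, -0.002], [0.002, 0.002, -1.0]]
force: [-0.1, -0.3, -2.8]
finger_gap: 0.015
finger_force: 59.1
```

```bash
cat >> h.py <<'E'
def scoop(g,cam="scene"):
    "height profile of light metal pan along mouth dir from grip"
    s=bot.state(); p=np.array(s["ee_pos"]); R=np.array(s["orientation"]); f=-R[:2,0]; 
    i,d,W,P=pts(cam); h=cv2.cvtColor(i,cv2.COLOR_RGB2HSV)
    q=(W[...,:2]-p[:2]); a=q@f; b=q@R[:2,1]; m=(d>0)&(abs(b)<.045)&(W[...,2]<p[2]+.05)&(W[...,2]>.012)&(a<.2)&(a>-.06)
    for lo in np.arange(-.06,.2,.02):
        k=m&(a>=lo)&(a<lo+.02)
        if k.sum()>2: print(f"{lo:.2f}",k.sum(),np.percentile(W[k][:,2],[5,50,95]).round(3), end="; ")
    balls=m&(h[...,0]<15)&(h[...,1]>100)&(a>.03); print("\nballs px",balls.sum(), W[balls].mean(0).round(3) if balls.any() else "")
E
python3 - <<'E'
from h import *
go(.5775,-.375,.15,13.6); scoop(0)
E
```

```text
at [ 0.5788 -0.3751  0.0496] 13.6 yaw rad 0.001 then shift mm [  -1.2   -0.4 -100.4] before-yaw shift [  -1.    -0.2 -100.4] F [-0.1 -0.3 -2.8] gap 15.0 ff 59.1 t 50.7
-0.06 35 [0.053 0.067 0.081]; -0.04 33 [0.066 0.076 0.082]; -0.02 109 [0.057 0.078 0.098]; 0.00 29 [0.072 0.077 0.091]; 0.04 14 [0.044 0.057 0.069]; 0.08 4 [0.052 0.066 0.071]; 0.10 13 [0.032 0.06  0.07 ]; 0.12 10 [0.033 0.048 0.071]; 0.14 16 [0.028 0.043 0.069]; 0.16 5 [0.033 0.048 0.068]; 
balls px 0
```

Emit:
move_arm --deltas '[[5, [0, 0, -15], 0], [5, [0, 0, -30], 0], [5, [0, 0, -30], 0], [5, [0, 0, -30], 0], [5, [0, 0, -30], 0]]'

```text
clock: 51.13
ee_pos: [0.5775, -0.3741, 0.184]
orientation: [[0.972, 0.235, -0.0], [0.235, -0.972, -0.0], [-0.0, -0.0, -1.0]]
force: [0.7, -0.0, -2.4]
finger_gap: 0.0149
finger_force: 59.1
```

Emit:
move_arm --deltas '[[5, [0, 0, -15], -0.03], [5, [0, 0, 0], -0.06], [5, [0, 0, 0], -0.08], [5, [0, 0, 0], -0.09], [5, [0, 0, 0], -0.09]]'

```text
clock: 51.55
ee_pos: [0.5777, -0.374, 0.1977]
orientation: [[0.83, 0.558, -0.0], [0.558, -0.83, 0.0], [-0.0, -0.0, -1.0]]
force: [-0.2, 0.2, -1.5]
finger_gap: 0.015
finger_force: 59.1
```

Emit:
move_arm --deltas '[[5, [0, 0, 0], -0.09], [5, [0, 0, 0], -0.09], [5, [0, 0, 0], -0.09], [5, [0, 0, 0], -0.09], [5, [0, 0, 0], -0.09]]'

```text
clock: 51.97
ee_pos: [0.5775, -0.3741, 0.1975]
orientation: [[0.504, 0.863, -0.001], [0.863, -0.504, -0.0], [-0.0, -0.0, -1.0]]
force: [-0.3, 0.2, -2.2]
finger_gap: 0.0151
finger_force: 59.1
```

Emit:
move_arm --deltas '[[5, [0, 0, 0], -0.09], [5, [0, 0, 0], -0.09], [5, [0, 0, 0], -0.09], [5, [0, 0, 0], -0.09], [5, [0, 0, 0], -0.09]]'

```text
clock: 52.38
ee_pos: [0.5774, -0.3742, 0.1975]
orientation: [[0.079, 0.997, -0.001], [0.997, -0.079, -0.0], [-0.0, -0.001, -1.0]]
force: [0.2, -0.5, -3.0]
finger_gap: 0.0148
finger_force: 59.1
```

Emit:
move_arm --deltas '[[5, [0, 0, 0], -0.06], [5, [0, 0, 0], -0.033], [5, [0, 0, 0], 0], [5, [0, 0, 0], 0]]'

```text
clock: 52.72
ee_pos: [0.5775, -0.3743, 0.1973]
orientation: [[-0.009, 1.0, -0.0], [1.0, 0.009, -0.0], [-0.0, -0.0, -1.0]]
force: [0.1, 0.2, -2.4]
finger_gap: 0.0152
finger_force: 59.1
```

```bash
python3 - <<'E'
from h import *
go(.484,-.289,.17,90); scoop(0); scoop(0,"side")
E
```

```text
at [ 0.5775 -0.3743  0.1973] 90.5 yaw rad 0.009 then shift mm [ 85.3 -93.5  27.3] before-yaw shift [ 86.1 -92.8  27.4] F [ 0.1  0.2 -2.4] gap 15.2 ff 59.1 t 52.7
-0.06 33 [0.201 0.215 0.228]; -0.04 62 [0.199 0.219 0.226]; -0.02 86 [0.202 0.222 0.246]; 0.00 10 [0.203 0.213 0.235]; 0.02 31 [0.197 0.207 0.227]; 0.04 152 [0.177 0.203 0.222]; 0.06 159 [0.179 0.199 0.214]; 0.08 190 [0.177 0.198 0.214]; 0.10 185 [0.175 0.197 0.214]; 0.12 155 [0.177 0.196 0.215]; 0.14 201 [0.179 0.192 0.213]; 0.16 52 [0.183 0.197 0.215]; 
balls px 172 [ 0.574 -0.468  0.197]
-0.02 40 [0.212 0.231 0.246]; 0.00 271 [0.206 0.225 0.246]; 0.02 104 [0.203 0.224 0.227]; 0.04 382 [0.182 0.206 0.224]; 0.06 443 [0.176 0.197 0.215]; 0.08 345 [0.179 0.199 0.215]; 0.10 414 [0.176 0.197 0.215]; 0.12 576 [0.175 0.195 0.215]; 0.14 416 [0.181 0.191 0.215]; 0.16 240 [0.179 0.197 0.214]; 
balls px 839 [ 0.58  -0.474  0.197]
```

Emit:
move_arm --deltas '[[5, [7, -8, 0], 0.009], [5, [15, -17, 0], 0], [5, [21, -22, 0], 0], [5, [21, -22, 0], 0], [5, [15, -16, 0], 0]]'

```text
clock: 53.23
ee_pos: [0.4908, -0.2937, 0.1968]
orientation: [[-0.0, 1.0, -0.001], [1.0, 0.0, 0.001], [0.001, -0.001, -1.0]]
force: [0.2, -0.3, -2.5]
finger_gap: 0.0154
finger_force: 59.1
```

Emit:
move_arm --deltas '[[5, [7, -8, 5], 0], [5, [0, 0, 12], 0], [5, [0, 0, 15], 0], [5, [0, 0, 10], 0], [5, [0, 0, 3], 0]]'

```text
clock: 53.65
ee_pos: [0.4842, -0.2879, 0.1505]
orientation: [[-0.001, 1.0, -0.002], [1.0, 0.001, 0.001], [0.001, -0.002, -1.0]]
force: [-0.1, 0.3, -1.6]
finger_gap: 0.0153
finger_force: 59.1
```

Emit:
move_arm --deltas '[[5, [0, 0, 0], 0], [5, [0, 0, 3], 0], [5, [0, 0, 3], 0], [5, [0, 0, 3], 0], [5, [0, 0, 0], 0]]' --force 45

```text
clock: 54.07
ee_pos: [0.4853, -0.2901, 0.1442]
orientation: [[-0.0, 1.0, 0.002], [1.0, 0.0, -0.002], [-0.002, 0.002, -1.0]]
force: [-1.5, -2.3, 7.4]
finger_gap: 0.0148
finger_force: 61.5
```

```bash
python3 - <<'E'
from h import *
go(.484,-.289,.135,90); scoop(0); scoop(0,"side")
E
```

```text
at [ 0.4853 -0.2901  0.1442] 90.0 yaw rad 0.0 then shift mm [ 1.1 -1.3  9.2] before-yaw shift [ 1.1 -1.3  9.2] F [-1.5 -2.3  7.4] gap 14.8 ff 61.5 t 54.1
-0.06 172 [0.109 0.13  0.169]; -0.04 78 [0.14  0.164 0.177]; -0.02 61 [0.148 0.169 0.191]; 0.00 16 [0.141 0.153 0.176]; 0.02 41 [0.147 0.161 0.171]; 0.04 137 [0.12  0.145 0.166]; 0.06 140 [0.122 0.142 0.157]; 0.08 164 [0.118 0.139 0.156]; 0.10 153 [0.118 0.138 0.155]; 0.12 136 [0.115 0.134 0.153]; 0.14 164 [0.116 0.132 0.152]; 0.16 30 [0.119 0.137 0.152]; 
balls px 163 [ 0.478 -0.382  0.138]
-0.06 98 [0.014 0.037 0.08 ]; -0.04 3 [0.171 0.174 0.174]; -0.02 45 [0.168 0.173 0.191]; 0.00 215 [0.153 0.172 0.193]; 0.02 71 [0.15  0.17  0.172]; 0.04 333 [0.121 0.147 0.169]; 0.06 310 [0.118 0.141 0.158]; 0.08 254 [0.117 0.14  0.157]; 0.10 278 [0.117 0.137 0.155]; 0.12 410 [0.115 0.133 0.154]; 0.14 266 [0.121 0.129 0.153]; 0.16 138 [0.117 0.135 0.151]; 
balls px 624 [ 0.484 -0.39   0.139]
```

Emit:
move_arm --deltas '[[5, [0, 0, 3], 0], [5, [0, 0, 3], 0], [5, [0, 0, 0], 0], [5, [0, 0, 0], 0]]'

```text
clock: 54.5
ee_pos: [0.4855, -0.292, 0.1391]
orientation: [[0.001, 1.0, 0.004], [1.0, -0.001, -0.005], [-0.005, 0.004, -1.0]]
force: [-2.9, -7.0, 10.6]
finger_gap: 0.0149
finger_force: 64.8
```

```bash
python3 - <<'E'
from h import *
go(.484,-.289,.135,90); scoop(0)
E
```

```text
at [ 0.4855 -0.292   0.1391] 89.9 yaw rad -0.001 then shift mm [ 3.  -1.5  4.1] before-yaw shift [ 3.  -1.5  4.1] F [-2.9 -7.  10.6] gap 14.9 ff 64.8 t 54.5
-0.06 170 [0.115 0.132 0.171]; -0.04 69 [0.141 0.165 0.178]; -0.02 57 [0.145 0.165 0.187]; 0.00 14 [0.138 0.152 0.187]; 0.02 59 [0.109 0.144 0.161]; 0.04 136 [0.11  0.133 0.156]; 0.06 147 [0.106 0.127 0.144]; 0.08 152 [0.104 0.123 0.14 ]; 0.10 149 [0.098 0.118 0.135]; 0.12 129 [0.093 0.114 0.13 ]; 0.14 142 [0.094 0.107 0.128]; 0.16 3 [0.115 0.123 0.123]; 
balls px 177 [ 0.478 -0.387  0.12 ]
```

Emit:
move_arm --deltas '[[5, [0, 0, 3], 0], [5, [0, 0, 3], 0], [5, [0, 0, 0], 0], [5, [0, 0, 0], 0]]'

```text
clock: 54.88
ee_pos: [0.4855, -0.2931, 0.1335]
orientation: [[0.002, 1.0, 0.005], [1.0, -0.002, -0.007], [-0.007, 0.005, -1.0]]
force: [-3.0, -9.9, 13.7]
finger_gap: 0.0151
finger_force: 69.3
```

```bash
python3 - <<'E'
from h import *
go(.484,-.289,.135,90); scoop(0)
E
```

```text
at [ 0.4855 -0.2931  0.1335] 89.9 yaw rad -0.002 then shift mm [ 4.1 -1.5 -1.5] before-yaw shift [ 4.1 -1.5 -1.5] F [-3.  -9.9 13.7] gap 15.1 ff 69.3 t 54.9
-0.06 162 [0.117 0.134 0.166]; -0.04 68 [0.14  0.164 0.177]; -0.02 58 [0.14  0.159 0.183]; 0.00 17 [0.132 0.144 0.159]; 0.02 97 [0.098 0.121 0.151]; 0.04 127 [0.098 0.124 0.144]; 0.06 138 [0.088 0.111 0.128]; 0.08 140 [0.082 0.104 0.119]; 0.10 146 [0.075 0.095 0.114]; 0.12 131 [0.069 0.084 0.107]; 0.14 76 [0.074 0.084 0.1  ]; 
balls px 152 [ 0.478 -0.382  0.101]
```

Emit:
move_arm --deltas '[[5, [0, 0, 3], 0], [5, [0, 0, 0], 0], [5, [-3, 0, -4], 0], [5, [-3, 0, -12], 0], [5, [0, 0, -20], 0]]' --force 60

```text
clock: 55.35
ee_pos: [0.4839, -0.2943, 0.1631]
orientation: [[-0.001, 1.0, -0.003], [1.0, 0.001, 0.001], [0.001, -0.003, -1.0]]
force: [0.1, 0.5, -2.6]
finger_gap: 0.0152
finger_force: 69.6
```

Emit:
move_arm --deltas '[[5, [0, 0, -25], 0], [5, [0, 0, -25], 0], [5, [0, 0, -25], 0], [5, [0, 0, -18], 0], [5, [0, 0, -8], 0]]'

```text
clock: 55.77
ee_pos: [0.4856, -0.295, 0.2677]
orientation: [[-0.001, 1.0, 0.003], [1.0, 0.001, -0.002], [-0.002, 0.003, -1.0]]
force: [0.1, -1.2, -3.3]
finger_gap: 0.0152
finger_force: 69.7
```

Emit:
move_arm --deltas '[[5, [5, 0, 0], 0], [5, [12, 0, 0], 0], [5, [18, 0, 0], 0], [5, [20, 0, 0], 0], [5, [20, 0, 0], 0]]'

```text
clock: 56.18
ee_pos: [0.4838, -0.2171, 0.2631]
orientation: [[-0.002, 1.0, -0.003], [1.0, 0.002, 0.001], [0.001, -0.003, -1.0]]
force: [-0.3, 0.7, -3.1]
finger_gap: 0.015
finger_force: 69.6
```

Emit:
move_arm --deltas '[[5, [20, 0, 0], 0], [5, [20, 0, 0], 0], [5, [20, 0, 0], 0], [5, [20, 0, 0], 0], [5, [18, 0, 0], 0]]'

```text
clock: 56.6
ee_pos: [0.4835, -0.1185, 0.2632]
orientation: [[-0.003, 1.0, -0.003], [1.0, 0.003, 0.001], [0.001, -0.003, -1.0]]
force: [1.3, 0.3, -3.1]
finger_gap: 0.015
finger_force: 69.7
```

Emit:
move_arm --deltas '[[5, [12, 0, 0], 0], [5, [5, 0, 0], 0], [5, [0, 0, 0], 0], [5, [0, 0, 0], 0]]'

```text
clock: 56.93
ee_pos: [0.4841, -0.1042, 0.2642]
orientation: [[-0.002, 1.0, -0.001], [1.0, 0.002, -0.0], [-0.0, -0.001, -1.0]]
force: [-0.5, -0.3, -2.5]
finger_gap: 0.0152
finger_force: 69.7
```

```bash
python3 - <<'E'
from h import *
go(.484,-.095,.197,90); scoop(0); scoop(0,"side")
E
```

```text
at [ 0.4841 -0.1042  0.2642] 90.1 yaw rad 0.002 then shift mm [ 9.2 -0.1 67.2] before-yaw shift [ 9.2 -0.  67.2] F [-0.5 -0.3 -2.5] gap 15.2 ff 69.7 t 56.9
-0.06 19 [0.287 0.295 0.304]; -0.04 70 [0.281 0.301 0.312]; -0.02 49 [0.269 0.283 0.307]; 0.00 36 [0.262 0.279 0.295]; 0.02 188 [0.133 0.239 0.283]; 0.04 292 [0.042 0.217 0.268]; 0.06 379 [0.029 0.114 0.249]; 0.08 386 [0.028 0.106 0.24 ]; 0.10 382 [0.033 0.107 0.23 ]; 0.12 263 [0.1   0.198 0.226]; 0.14 86 [0.129 0.146 0.219]; 
balls px 124 [ 0.479 -0.218  0.22 ]
-0.04 12 [0.303 0.307 0.309]; -0.02 53 [0.287 0.3   0.307]; 0.00 239 [0.272 0.293 0.313]; 0.02 204 [0.143 0.234 0.286]; 0.04 517 [0.056 0.222 0.273]; 0.06 593 [0.038 0.112 0.243]; 0.08 235 [0.067 0.121 0.245]; 0.10 459 [0.027 0.12  0.233]; 0.12 680 [0.022 0.121 0.224]; 0.14 164 [0.143 0.201 0.219]; 
balls px 307 [ 0.483 -0.228  0.219]
```

Emit:
move_arm --deltas '[[5, [6, 0, 5], 0], [5, [6, 0, 12], 0], [5, [0, 0, 18], 0], [5, [0, 0, 18], 0], [5, [0, 0, 10], 0]]'

```text
clock: 57.45
ee_pos: [0.4842, -0.0902, 0.2005]
orientation: [[-0.002, 1.0, -0.001], [1.0, 0.002, 0.003], [0.003, -0.001, -1.0]]
force: [-1.1, 23.9, 22.0]
finger_gap: 0.0154
finger_force: 73.1
```

Emit:
move_arm --deltas '[[5, [0, 0, 5], 0], [5, [0, 0, 0], 0], [5, [0, 0, 0], 0], [5, [-4, 0, 0], 0], [5, [-4, 0, 0], 0]]'

```text
clock: 57.87
ee_pos: [0.4849, -0.0895, 0.1975]
orientation: [[-0.008, 1.0, -0.002], [1.0, 0.008, 0.015], [0.015, -0.002, -1.0]]
force: [-8.7, 54.9, 38.3]
finger_gap: 0.0151
finger_force: 74.5
```

Emit:
move_arm --deltas '[[5, [-3, 0, 0], 0], [5, [-3, 0, 0], 0], [5, [0, 0, 0], 0]]'

```text
clock: 58.12
ee_pos: [0.4849, -0.0903, 0.1982]
orientation: [[-0.012, 1.0, -0.002], [1.0, 0.012, 0.022], [0.022, -0.002, -1.0]]
force: [-10.3, 61.6, 43.4]
finger_gap: 0.0148
finger_force: 75.4
```

```bash
python3 - <<'E'
from h import *
go(.484,-.095,.197,90); scoop(0)
E
```

```text
at [ 0.4849 -0.0903  0.1982] 90.7 yaw rad 0.012 then shift mm [-4.7 -0.9  1.2] before-yaw shift [-4.7 -1.   1.1] F [-10.3  61.6  43.4] gap 14.8 ff 75.4 t 58.1
-0.06 20 [0.221 0.231 0.244]; -0.04 65 [0.213 0.233 0.245]; -0.02 44 [0.203 0.223 0.246]; 0.00 29 [0.195 0.212 0.235]; 0.02 108 [0.163 0.192 0.218]; 0.04 155 [0.146 0.182 0.208]; 0.06 250 [0.03  0.15  0.188]; 0.08 291 [0.022 0.14  0.179]; 0.10 289 [0.023 0.134 0.171]; 0.12 246 [0.03  0.145 0.166]; 0.14 119 [0.127 0.137 0.16 ]; 0.16 44 [0.135 0.141 0.147]; 
balls px 124 [ 0.48  -0.209  0.159]
```

Emit:
move_arm --deltas '[[5, [8, 0, -4], 0], [5, [0, 0, -12], 0], [5, [-3, 0, -20], 0], [5, [-3, 0, -20], 0], [5, [-2, 0, -20], 0]]'

```text
clock: 58.58
ee_pos: [0.4843, -0.1067, 0.2734]
orientation: [[-0.0, 1.0, -0.001], [1.0, 0.0, -0.0], [-0.0, -0.001, -1.0]]
force: [0.7, -0.5, -1.7]
finger_gap: 0.0148
finger_force: 68.9
```

Emit:
move_arm --deltas '[[5, [0, 0, -16], 0], [5, [0, 0, -10], 0], [5, [0, 0, -4], 0], [5, [0, 0, 0], 0], [5, [0, 0, 0], 0]]'

```text
clock: 59.0
ee_pos: [0.4843, -0.1063, 0.3022]
orientation: [[-0.001, 1.0, -0.001], [1.0, 0.001, 0.0], [0.0, -0.001, -1.0]]
force: [0.1, -0.1, -2.3]
finger_gap: 0.0149
finger_force: 69.0
```

```bash
python3 - <<'E'
s=open("h.py").read()
s=s.replace("(W[...,2]>.012)","(W[...,2]>max(.012,p[2]-.16))"); open("h.py","w").write(s)
from h import *
go(.484,-.105,.30,90); scoop(0); scoop(0,"side")
E
```

```text
at [ 0.4843 -0.1063  0.3022] 90.1 yaw rad 0.001 then shift mm [ 1.3 -0.3  2.2] before-yaw shift [ 1.3 -0.3  2.2] F [ 0.1 -0.1 -2.3] gap 14.9 ff 69.0 t 59.0
-0.06 24 [0.323 0.334 0.345]; -0.04 75 [0.318 0.337 0.348]; -0.02 53 [0.308 0.32  0.35 ]; 0.00 39 [0.303 0.314 0.332]; 0.02 152 [0.143 0.291 0.323]; 0.04 155 [0.259 0.289 0.313]; 0.06 175 [0.252 0.27  0.296]; 0.08 175 [0.245 0.263 0.286]; 0.10 168 [0.239 0.262 0.279]; 0.12 192 [0.23  0.264 0.272]; 0.14 82 [0.143 0.253 0.268]; 
balls px 138 [ 0.48  -0.228  0.264]
-0.04 14 [0.34  0.344 0.347]; -0.02 53 [0.331 0.337 0.35 ]; 0.00 267 [0.311 0.331 0.351]; 0.02 186 [0.144 0.275 0.324]; 0.04 426 [0.258 0.281 0.314]; 0.06 254 [0.25  0.255 0.296]; 0.08 163 [0.246 0.25  0.289]; 0.10 209 [0.244 0.262 0.281]; 0.12 194 [0.238 0.266 0.274]; 0.14 306 [0.144 0.253 0.268]; 
balls px 319 [ 0.482 -0.237  0.263]
```

Emit:
move_arm --deltas '[[14.0, [0, 0, 0], 0], [14.0, [0, 0, 0], 0]]' --force 20

```text
clock: 59.27
ee_pos: [0.4843, -0.1063, 0.3023]
orientation: [[-0.001, 1.0, -0.001], [1.0, 0.001, -0.0], [-0.0, -0.001, -1.0]]
force: [0.4, -0.2, -2.1]
finger_gap: 0.0153
finger_force: 69.0
```

Emit:
move_arm --deltas '[[14.6, [0, 0, 0], 0], [14.6, [0, 0, 0], 0]]'

```text
clock: 59.43
ee_pos: [0.4845, -0.1064, 0.3027]
orientation: [[-0.001, 1.0, -0.0], [1.0, 0.001, -0.0], [-0.0, -0.0, -1.0]]
force: [-0.2, -0.6, -3.2]
finger_gap: 0.0152
finger_force: 68.9
```

```bash
python3 - <<'E'
from h import *
go(.484,-.105,.30,90); scoop(0)
E
```

```text
at [ 0.4845 -0.1064  0.3027] 90.1 yaw rad 0.001 then shift mm [ 1.4 -0.5  2.7] before-yaw shift [ 1.4 -0.5  2.7] F [-0.2 -0.6 -3.2] gap 15.2 ff 68.9 t 59.4
-0.06 24 [0.324 0.335 0.345]; -0.04 76 [0.319 0.338 0.348]; -0.02 53 [0.309 0.324 0.35 ]; 0.00 38 [0.304 0.316 0.328]; 0.02 150 [0.145 0.291 0.324]; 0.04 160 [0.258 0.29  0.313]; 0.06 171 [0.252 0.272 0.296]; 0.08 180 [0.245 0.263 0.288]; 0.10 164 [0.243 0.264 0.28 ]; 0.12 197 [0.23  0.263 0.273]; 0.14 77 [0.144 0.255 0.267]; 
balls px 141 [ 0.48  -0.227  0.265]
```

Emit:
move_arm --deltas '[[15.2, [0, 0, 0], 0], [15.2, [0, 0, 0], 0]]'

```text
clock: 59.65
ee_pos: [0.4846, -0.1064, 0.3029]
orientation: [[-0.001, 1.0, -0.0], [1.0, 0.001, -0.0], [-0.0, -0.0, -1.0]]
force: [0.5, 0.4, -2.7]
finger_gap: 0.0154
finger_force: 45.5
```

Emit:
move_arm --deltas '[[15.4, [0, 0, 0], 0], [15.4, [0, 0, 0], 0]]'

```text
clock: 59.82
ee_pos: [0.4846, -0.1064, 0.3029]
orientation: [[-0.001, 1.0, 0.0], [1.0, 0.001, -0.0], [-0.0, 0.0, -1.0]]
force: [0.1, -0.0, -2.0]
finger_gap: 0.0156
finger_force: 34.1
```

Emit:
move_arm --deltas '[[15.5, [0, 0, 0], 0], [15.5, [0, 0, 0], 0]]'

```text
clock: 59.98
ee_pos: [0.4846, -0.1064, 0.3029]
orientation: [[-0.001, 1.0, 0.0], [1.0, 0.001, -0.0], [-0.0, 0.0, -1.0]]
force: [1.3, -0.7, -1.9]
finger_gap: 0.0156
finger_force: 28.4
```

Emit:
move_arm --deltas '[[15.6, [0, 0, 0], 0], [15.6, [0, 0, 0], 0]]'

```text
clock: 60.15
ee_pos: [0.4846, -0.1064, 0.3029]
orientation: [[-0.001, 1.0, 0.0], [1.0, 0.001, -0.0], [-0.0, 0.0, -1.0]]
force: [0.3, -0.4, -1.3]
finger_gap: 0.016
finger_force: 22.7
```

```bash
python3 - <<'E'
from h import *
go(.484,-.105,.30,90); scoop(0)
E
```

```text
at [ 0.4846 -0.1064  0.3029] 90.1 yaw rad 0.001 then shift mm [ 1.4 -0.6  2.9] before-yaw shift [ 1.4 -0.6  2.9] F [ 0.3 -0.4 -1.3] gap 16.0 ff 22.7 t 60.1
-0.06 24 [0.324 0.332 0.346]; -0.04 76 [0.319 0.339 0.349]; -0.02 51 [0.31  0.324 0.347]; 0.00 36 [0.303 0.318 0.328]; 0.02 149 [0.145 0.292 0.325]; 0.04 161 [0.26  0.29  0.312]; 0.06 167 [0.252 0.273 0.295]; 0.08 182 [0.245 0.264 0.288]; 0.10 169 [0.242 0.265 0.28 ]; 0.12 188 [0.229 0.264 0.273]; 0.14 75 [0.145 0.258 0.268]; 
balls px 138 [ 0.48  -0.227  0.265]
```

Emit:
move_arm --deltas '[[15.65, [0, 0, 0], 0], [15.65, [0, 0, 0], 0]]'

```text
clock: 60.37
ee_pos: [0.4846, -0.1064, 0.3029]
orientation: [[-0.001, 1.0, -0.0], [1.0, 0.001, -0.0], [-0.0, -0.0, -1.0]]
force: [0.3, -0.1, -2.1]
finger_gap: 0.0155
finger_force: 19.8
```

Emit:
move_arm --deltas '[[15.7, [0, 0, 0], 0], [15.7, [0, 0, 0], 0]]'

```text
clock: 60.53
ee_pos: [0.4846, -0.1064, 0.3029]
orientation: [[-0.001, 1.0, -0.0], [1.0, 0.001, 0.0], [0.0, -0.0, -1.0]]
force: [0.1, -0.8, -2.0]
finger_gap: 0.0158
finger_force: 16.9
```

```bash
python3 - <<'E'
from h import *
go(.484,-.105,.30,90); scoop(0)
E
```

```text
at [ 0.4846 -0.1064  0.3029] 90.1 yaw rad 0.001 then shift mm [ 1.4 -0.6  2.9] before-yaw shift [ 1.4 -0.6  2.9] F [ 0.1 -0.8 -2. ] gap 15.8 ff 16.9 t 60.5
-0.06 24 [0.325 0.334 0.347]; -0.04 75 [0.316 0.338 0.349]; -0.02 52 [0.309 0.323 0.346]; 0.00 38 [0.299 0.315 0.329]; 0.02 155 [0.144 0.29  0.324]; 0.04 162 [0.257 0.29  0.314]; 0.06 172 [0.251 0.272 0.296]; 0.08 176 [0.245 0.264 0.287]; 0.10 171 [0.241 0.264 0.279]; 0.12 191 [0.231 0.265 0.273]; 0.14 79 [0.144 0.254 0.266]; 
balls px 142 [ 0.48  -0.227  0.265]
```

Emit:
move_arm --deltas '[[15.74, [0, 0, 0], 0], [15.74, [0, 0, 0], 0]]'

```text
clock: 60.75
ee_pos: [0.4846, -0.1064, 0.3029]
orientation: [[-0.001, 1.0, -0.0], [1.0, 0.001, -0.0], [-0.0, -0.0, -1.0]]
force: [0.1, 0.2, -2.3]
finger_gap: 0.016
finger_force: 14.7
```

Emit:
move_arm --deltas '[[15.78, [0, 0, 0], 0], [15.78, [0, 0, 0], 0]]'

```text
clock: 60.92
ee_pos: [0.4846, -0.1064, 0.3029]
orientation: [[-0.001, 1.0, 0.0], [1.0, 0.001, -0.0], [-0.0, 0.0, -1.0]]
force: [-0.9, -0.2, -2.8]
finger_gap: 0.0154
finger_force: 12.5
```

```bash
python3 - <<'E'
from h import *
go(.484,-.105,.30,90); scoop(0)
E
```

```text
at [ 0.4846 -0.1064  0.3029] 90.1 yaw rad 0.001 then shift mm [ 1.4 -0.6  2.9] before-yaw shift [ 1.4 -0.6  2.9] F [-0.9 -0.2 -2.8] gap 15.4 ff 12.5 t 60.9
-0.06 25 [0.326 0.335 0.344]; -0.04 72 [0.32 0.34 0.35]; -0.02 51 [0.308 0.323 0.343]; 0.00 39 [0.299 0.316 0.329]; 0.02 166 [0.145 0.289 0.322]; 0.04 161 [0.254 0.283 0.309]; 0.06 170 [0.244 0.266 0.291]; 0.08 182 [0.238 0.258 0.282]; 0.10 172 [0.233 0.255 0.271]; 0.12 171 [0.222 0.257 0.264]; 0.14 43 [0.143 0.241 0.255]; 
balls px 135 [ 0.479 -0.224  0.257]
```

Emit:
move_arm --deltas '[[15.78, [0, 0, 0], 0], [15.78, [0, 0, 0], 0], [15.78, [0, 0, 0], 0]]'

```text
clock: 61.22
ee_pos: [0.4846, -0.1063, 0.3029]
orientation: [[-0.001, 1.0, -0.0], [1.0, 0.001, 0.0], [0.0, -0.0, -1.0]]
force: [0.2, 0.1, -2.9]
finger_gap: 0.0154
finger_force: 12.6
```

```bash
python3 - <<'E'
from h import *
go(.484,-.105,.30,90); scoop(0)
E
```

```text
at [ 0.4846 -0.1063  0.3029] 90.1 yaw rad 0.001 then shift mm [ 1.3 -0.6  2.9] before-yaw shift [ 1.3 -0.6  2.9] F [ 0.2  0.1 -2.9] gap 15.4 ff 12.6 t 61.2
-0.06 19 [0.332 0.339 0.345]; -0.04 65 [0.322 0.341 0.352]; -0.02 56 [0.312 0.324 0.352]; 0.00 57 [0.262 0.309 0.33 ]; 0.02 195 [0.146 0.284 0.317]; 0.04 156 [0.241 0.27  0.298]; 0.06 170 [0.231 0.253 0.279]; 0.08 177 [0.219 0.245 0.267]; 0.10 182 [0.209 0.239 0.252]; 0.12 84 [0.209 0.236 0.245]; 0.14 17 [0.144 0.146 0.149]; 
balls px 124 [ 0.479 -0.213  0.242]
```

Emit:
move_arm --deltas '[[15.78, [4, 0, 0], 0], [15.78, [5, 0, 0], 0], [15.78, [3, 0, 0], 0]]'

```text
clock: 61.52
ee_pos: [0.4846, -0.0935, 0.3028]
orientation: [[-0.002, 1.0, -0.0], [1.0, 0.002, 0.0], [0.0, -0.0, -1.0]]
force: [-0.1, 0.4, -2.8]
finger_gap: 0.0155
finger_force: 12.6
```

```bash
python3 - <<'E'
from h import *
go(.484,-.105,.30,90); scoop(0)
E
```

```text
at [ 0.4846 -0.0935  0.3028] 90.1 yaw rad 0.002 then shift mm [-11.5  -0.6   2.8] before-yaw shift [-11.5  -0.6   2.8] F [-0.1  0.4 -2.8] gap 15.5 ff 12.6 t 61.5
-0.06 18 [0.333 0.339 0.346]; -0.04 75 [0.321 0.342 0.352]; -0.02 53 [0.309 0.328 0.348]; 0.00 59 [0.262 0.31  0.33 ]; 0.02 181 [0.254 0.285 0.316]; 0.04 169 [0.146 0.265 0.292]; 0.06 174 [0.228 0.252 0.279]; 0.08 179 [0.221 0.244 0.265]; 0.10 178 [0.21  0.238 0.251]; 0.12 92 [0.22  0.239 0.247]; 0.14 10 [0.143 0.144 0.146]; 0.16 15 [0.143 0.146 0.148]; 
balls px 129 [ 0.481 -0.203  0.242]
```

Emit:
move_arm --deltas '[[15.81, [0, 0, 0], 0], [15.81, [0, 0, 0], 0], [15.81, [0, 0, 0], 0]]'

```text
clock: 61.82
ee_pos: [0.4845, -0.0945, 0.3029]
orientation: [[-0.001, 1.0, 0.0], [1.0, 0.001, -0.0], [-0.0, 0.0, -1.0]]
force: [0.4, 0.5, -2.6]
finger_gap: 0.0159
finger_force: 10.9
```

```bash
python3 - <<'E'
from h import *
go(.484,-.105,.30,90); scoop(0)
E
```

```text
at [ 0.4845 -0.0945  0.3029] 90.1 yaw rad 0.001 then shift mm [-10.5  -0.5   2.9] before-yaw shift [-10.5  -0.6   2.9] F [ 0.4  0.5 -2.6] gap 15.9 ff 10.9 t 61.8
-0.06 16 [0.335 0.339 0.346]; -0.04 65 [0.323 0.342 0.352]; -0.02 54 [0.311 0.325 0.351]; 0.00 87 [0.259 0.293 0.327]; 0.02 186 [0.24  0.285 0.314]; 0.04 172 [0.147 0.256 0.288]; 0.06 178 [0.219 0.242 0.271]; 0.08 170 [0.207 0.235 0.255]; 0.10 169 [0.203 0.232 0.241]; 0.12 33 [0.214 0.225 0.231]; 0.14 14 [0.143 0.146 0.149]; 0.16 12 [0.143 0.144 0.149]; 
balls px 112 [ 0.48  -0.197  0.233]
```

Emit:
move_arm --deltas '[[15.83, [0, 0, 0], 0], [15.83, [0, 0, 0], 0], [15.83, [0, 0, 0], 0], [15.84, [0, 0, 0], 0], [15.84, [0, 0, 0], 0]]'

```text
clock: 62.28
ee_pos: [0.4846, -0.0945, 0.3029]
orientation: [[-0.001, 1.0, 0.0], [1.0, 0.001, -0.0], [-0.0, 0.0, -1.0]]
force: [0.9, -0.5, -2.5]
finger_gap: 0.0151
finger_force: 9.3
```

```bash
python3 - <<'E'
from h import *
go(.484,-.105,.30,90); scoop(0)
E
```

```text
at [ 0.4846 -0.0945  0.3029] 90.1 yaw rad 0.001 then shift mm [-10.5  -0.6   2.9] before-yaw shift [-10.5  -0.6   2.9] F [ 0.9 -0.5 -2.5] gap 15.1 ff 9.3 t 62.3
-0.06 10 [0.339 0.345 0.349]; -0.04 48 [0.324 0.341 0.351]; -0.02 52 [0.309 0.323 0.35 ]; 0.00 144 [0.253 0.271 0.321]; 0.02 181 [0.222 0.278 0.306]; 0.04 190 [0.148 0.242 0.271]; 0.06 174 [0.193 0.222 0.251]; 0.08 161 [0.185 0.204 0.23 ]; 0.10 122 [0.194 0.205 0.213]; 0.12 20 [0.19  0.203 0.208]; 0.14 18 [0.143 0.145 0.148]; 0.16 8 [0.144 0.146 0.148]; 
balls px 77 [ 0.485 -0.209  0.207]
```

Emit:
move_arm --deltas '[[15.86, [0, 0, 0], 0], [15.86, [0, 0, 0], 0], [15.87, [0, 0, 0], 0], [15.87, [0, 0, 0], 0], [15.88, [-2, 0, 0], 0]]'

```text
clock: 62.75
ee_pos: [0.4846, -0.0961, 0.3029]
orientation: [[-0.002, 1.0, -0.0], [1.0, 0.002, 0.0], [0.0, -0.0, -1.0]]
force: [0.1, -0.6, -2.5]
finger_gap: 0.016
finger_force: 6.9
```

```bash
python3 - <<'E'
from h import *
go(.484,-.105,.30,90); scoop(0); scoop(0,"side")
E
```

```text
at [ 0.4846 -0.0961  0.3029] 90.1 yaw rad 0.002 then shift mm [-8.9 -0.6  2.9] before-yaw shift [-8.9 -0.6  2.9] F [ 0.1 -0.6 -2.5] gap 16.0 ff 6.9 t 62.8
-0.06 11 [0.337 0.344 0.348]; -0.04 53 [0.324 0.341 0.352]; -0.02 55 [0.31  0.325 0.351]; 0.00 150 [0.253 0.269 0.322]; 0.02 179 [0.226 0.279 0.307]; 0.04 189 [0.206 0.241 0.27 ]; 0.06 174 [0.194 0.222 0.249]; 0.08 162 [0.184 0.203 0.232]; 0.10 39 [0.193 0.206 0.216]; 0.14 20 [0.143 0.145 0.147]; 0.16 7 [0.143 0.144 0.146]; 
balls px 0 
-0.02 68 [0.325 0.344 0.352]; 0.00 445 [0.248 0.32  0.35 ]; 0.02 423 [0.227 0.244 0.311]; 0.04 342 [0.206 0.219 0.274]; 0.06 260 [0.197 0.201 0.253]; 0.08 235 [0.192 0.196 0.233]; 0.10 80 [0.19  0.195 0.215]; 0.14 15 [0.144 0.145 0.147]; 0.16 20 [0.144 0.145 0.146]; 
balls px 0
```

```bash
python3 - <<'E'
from h import *
F=[]
for n in ("scene","side"):
    i,d,W,P=pts(n); h=cv2.cvtColor(i,cv2.COLOR_RGB2HSV)
    m=((h[...,0]<15)&(h[...,1]>90)&(h[...,2]<170)&(h[...,2]>15)&(W[...,0]>.3)&(W[...,0]<.75)&(W[...,1]<.0)&(W[...,1]>-.6)&(d>0)).astype(np.uint8)
    k,l,s,c=cv2.connectedComponentsWithStats(m)
    for j in range(1,k):
        if s[j,4]>8: print(n,s[j],W[l==j].mean(0).round(3),W[l==j][:,2].max().round(3))
for _ in range(8): F.append(bot.state()["force"][2]); bot.camera("wrist")
print(np.mean(F),bot.state()["force"])
E
```

```text
scene [132 204   8  14  81] [ 0.49  -0.369  0.02 ] 0.03
side [279 192   8  25 117] [ 0.61  -0.041  0.114] 0.154
side [307 194  18  27 347] [ 0.728 -0.019  0.056] 0.107
side [292 211  11  24 116] [ 0.628 -0.123  0.113] 0.153
side [307 231  12  22 124] [ 0.646 -0.202  0.113] 0.153
side [250 260   8   3  13] [ 0.493 -0.186  0.052] 0.106
side [257 328  21  13 183] [ 0.485 -0.377  0.021] 0.028
-1.6154014882600758 [-0.38382773  0.03497603 -2.47344883]
```

Emit:
move_arm --deltas '[[5, [0, 0, 0], 0], [5, [0, 0, -5], 0], [5, [8, 2, 0], 0], [5, [18, 5, 0], 0], [5, [28, 7, 0], 0]]' --force 25

```text
clock: 63.77
ee_pos: [0.4985, -0.0437, 0.3085]
orientation: [[0.003, 1.0, 0.001], [1.0, -0.003, -0.001], [-0.001, 0.001, -1.0]]
force: [1.0, -0.5, -2.3]
finger_gap: 0.0156
finger_force: 26.0
```

Emit:
move_arm --deltas '[[5, [28, 7, 0], 0], [5, [28, 7, 0], 0], [5, [28, 7, 0], 0], [5, [28, 7, 0], 0], [5, [28, 7, 0], 0]]'

```text
clock: 64.18
ee_pos: [0.5335, 0.1, 0.3082]
orientation: [[-0.002, 1.0, 0.0], [1.0, 0.002, 0.0], [0.0, 0.0, -1.0]]
force: [-0.2, 0.8, -1.3]
finger_gap: 0.0158
finger_force: 26.0
```

Emit:
move_arm --deltas '[[5, [28, 7, 0], 0], [5, [28, 7, 0], 0], [5, [28, 7, 20], 0], [5, [28, 7, 30], 0], [5, [18, 4, 35], 0]]'

```text
clock: 64.6
ee_pos: [0.5661, 0.2327, 0.2232]
orientation: [[-0.005, 1.0, 0.004], [1.0, 0.004, 0.003], [0.003, 0.004, -1.0]]
force: [2.5, 0.7, -1.4]
finger_gap: 0.0158
finger_force: 26.1
```

Emit:
move_arm --deltas '[[5, [12, 0, 35], 0], [5, [0, 0, 35], 0], [5, [0, 0, 15], 0], [5, [0, 0, 0], 0], [5, [0, 0, 0], 0]]'

```text
clock: 65.02
ee_pos: [0.5646, 0.2406, 0.1372]
orientation: [[-0.002, 1.0, -0.001], [1.0, 0.002, -0.001], [-0.001, -0.001, -1.0]]
force: [-0.6, -0.6, -2.1]
finger_gap: 0.0158
finger_force: 26.0
```

```bash
python3 - <<'E'
from h import *
go(.568,.24,.125,90); scoop(0)
for n in ("scene","side"):
    i,d,W,P=pts(n); h=cv2.cvtColor(i,cv2.COLOR_RGB2HSV)
    m=((h[...,0]<15)&(h[...,1]>90)&(h[...,2]<170)&(h[...,2]>15)&(W[...,0]>.25)&(W[...,0]<.58)&(W[...,1]<-.05)&(W[...,1]>-.6)&(d>0)).astype(np.uint8)
    k,l,s,c=cv2.connectedComponentsWithStats(m)
    for j in range(1,k):
        if s[j,4]>4:
            v,u=np.nonzero(l==j); r=ray(P,np.c_[u,v],.013)
            print(n,s[j],W[l==j].mean(0).round(3),W[l==j][:,2].max().round(3),"ray",r.min(0).round(3),r.max(0).round(3))
    save(f"pics/end_{n}.png",i)
E
```

```text
at [0.5646 0.2406 0.1372] 90.1 yaw rad 0.002 then shift mm [-0.6  3.4 12.2] before-yaw shift [-0.6  3.4 12.2] F [-0.6 -0.6 -2.1] gap 15.8 ff 26.0 t 65.0
-0.06 8 [0.07  0.179 0.183]; -0.04 26 [0.051 0.179 0.187]; -0.02 14 [0.013 0.158 0.184]; 0.00 138 [0.088 0.127 0.181]; 0.02 202 [0.062 0.105 0.143]; 0.04 187 [0.042 0.07  0.109]; 0.06 177 [0.03  0.049 0.087]; 0.08 157 [0.023 0.035 0.067]; 0.10 39 [0.027 0.037 0.052]; 0.12 4 [0.012 0.013 0.015]; 0.16 9 [0.012 0.013 0.015]; 0.18 19 [0.013 0.014 0.016]; 
balls px 0 
scene [149 160   1   5   5] [ 0.27  -0.338  0.012] 0.015 ray [ 0.261 -0.338  0.013] [ 0.281 -0.337  0.013]
scene [ 85 165   1   5   5] [ 0.268 -0.57   0.008] 0.011 ray [ 0.263 -0.569  0.013] [ 0.282 -0.567  0.013]
scene [110 169  39   4  46] [ 0.301 -0.41   0.009] 0.017 ray [ 0.302 -0.475  0.013] [ 0.308 -0.339  0.013]
scene [ 89 172  20   3  23] [ 0.301 -0.517  0.008] 0.017 ray [ 0.302 -0.55   0.013] [ 0.308 -0.482  0.013]
scene [ 83 174   5   1   5] [ 0.301 -0.566  0.008] 0.009 ray [ 0.305 -0.571  0.013] [ 0.306 -0.556  0.013]
scene [132 204   8  14  82] [ 0.49  -0.369  0.02 ] 0.031 ray [ 0.457 -0.382  0.013] [ 0.512 -0.36   0.013]
side [250 260   8   4  17] [ 0.491 -0.189  0.057] 0.145 ray [ 0.488 -0.162  0.013] [ 0.508 -0.151  0.013]
side [248 271   3   5   6] [ 0.471 -0.23   0.066] 0.075 ray [ 0.474 -0.199  0.013] [ 0.482 -0.186  0.013]
side [257 328  21  13 178] [ 0.485 -0.377  0.021] 0.027 ray [ 0.462 -0.386  0.013] [ 0.511 -0.36   0.013]
side [168 343  11   3  11] [ 0.264 -0.348  0.007] 0.008 ray [ 0.253 -0.352  0.013] [ 0.276 -0.35   0.013]
side [189 343   1   5   5] [ 0.301 -0.36   0.008] 0.01 ray [ 0.301 -0.367  0.013] [ 0.302 -0.357  0.013]
side [190 356   1   6   6] [ 0.301 -0.391  0.008] 0.012 ray [ 0.301 -0.399  0.013] [ 0.302 -0.388  0.013]
```

Emit:
move_arm --deltas '[[5, [0, 3, 12], 0], [5, [3, 0, 8], 0], [5, [5, 0, 8], 0], [5, [5, 0, 8], 0], [5, [5, 0, 8], 0]]'

```text
clock: 65.58
ee_pos: [0.5701, 0.2611, 0.0959]
orientation: [[-0.003, 1.0, 0.005], [1.0, 0.003, 0.005], [0.005, 0.005, -1.0]]
force: [0.8, 4.8, 7.4]
finger_gap: 0.0158
finger_force: 26.1
```

Emit:
move_arm --deltas '[[5, [5, 0, 8], 0], [5, [5, 0, 8], 0], [5, [5, 0, 8], 0], [5, [5, 0, 8], 0], [5, [4, 0, 8], 0]]'

```text
clock: 66.0
ee_pos: [0.5685, 0.2823, 0.0534]
orientation: [[-0.002, 1.0, 0.001], [1.0, 0.002, 0.0], [0.0, 0.001, -1.0]]
force: [0.5, 1.7, 2.9]
finger_gap: 0.016
finger_force: 24.6
```

```bash
python3 - <<'E'
from h import *
go(.568,.285,.0295,90); scoop(0)
E
```

```text
at [0.5685 0.2823 0.0534] 90.1 yaw rad 0.002 then shift mm [ 2.7 -0.5 23.9] before-yaw shift [ 2.7 -0.5 23.9] F [0.5 1.7 2.9] gap 16.0 ff 24.6 t 66.0
-0.06 36 [0.065 0.085 0.094]; -0.04 34 [0.043 0.088 0.092]; -0.02 9 [0.06  0.069 0.091]; 0.00 66 [0.014 0.077 0.1  ]; 0.02 94 [0.025 0.062 0.081]; 0.04 152 [0.02  0.037 0.066]; 0.06 147 [0.018 0.031 0.062]; 0.08 144 [0.014 0.028 0.059]; 0.10 139 [0.014 0.026 0.056]; 0.12 139 [0.015 0.026 0.052]; 0.14 77 [0.023 0.031 0.05 ]; 0.16 3 [0.012 0.013 0.014]; 0.18 4 [0.012 0.013 0.014]; 
balls px 2 [0.578 0.25  0.073]
```

Nearly level (~9°). Lowering the rest, releasing, and rising.

Emit:
move_arm --deltas '[[5, [2, 0, 7], 0], [5, [1, 0, 7], 0], [5, [0, 0, 6], 0], [5, [0, 0, 4], 0], [5, [0, 0, 0], 0]]'

```text
clock: 66.47
ee_pos: [0.5674, 0.284, 0.0287]
orientation: [[-0.001, 1.0, -0.002], [1.0, 0.001, -0.001], [-0.001, -0.002, -1.0]]
force: [-0.4, -0.2, -0.5]
finger_gap: 0.0159
finger_force: 24.3
```

Emit:
move_arm --deltas '[[5, [0, 0, 0], 0], [20, [0, 0, 0], 0], [30, [0, 0, 0], 0], [40, [0, 0, 0], 0], [40, [0, 0, 0], 0]]'

```text
clock: 66.88
ee_pos: [0.5682, 0.2846, 0.0301]
orientation: [[-0.001, 1.0, 0.0], [1.0, 0.001, 0.0], [0.0, 0.0, -1.0]]
force: [-0.1, 0.1, 0.4]
finger_gap: 0.0399
finger_force: 0.0
```

Emit:
move_arm --deltas '[[40, [0, 0, -20], 0], [40, [0, 0, -30], 0], [40, [0, 0, -35], 0], [40, [0, 0, -35], 0], [40, [0, 0, -35], 0]]'

```text
clock: 67.3
ee_pos: [0.5677, 0.2844, 0.1866]
orientation: [[-0.001, 1.0, -0.0], [1.0, 0.001, -0.0], [-0.0, -0.0, -1.0]]
force: [0.3, 0.8, 0.0]
finger_gap: 0.04
finger_force: 0.0
```

```bash
python3 - <<'E'
from h import *
go(.4855,-.373,.10,90); scoop(0)
i,d,W,P=pts("side")
m=(d>0)&(W[...,2]>.02)&(W[...,2]<.07)&(abs(W[...,0]-.568)<.1)&(W[...,1]>.08)&(W[...,1]<.38)
r=cv2.minAreaRect(W[m][:,:2].astype(np.float32)); print(r,np.percentile(W[m][:,2],[5,50,95]))
E
```

```text
at [0.5677 0.2844 0.1866] 90.1 yaw rad 0.001 then shift mm [-657.4  -82.2   86.6] before-yaw shift [-657.3  -83.    86.8] F [0.3 0.8 0. ] gap 40.0 ff 0.0 t 67.3
-0.06 37 [0.033 0.053 0.06 ]; -0.04 50 [0.034 0.054 0.061]; -0.02 62 [0.036 0.055 0.204]; 0.00 102 [0.037 0.194 0.231]; 0.02 57 [0.031 0.052 0.058]; 0.04 75 [0.028 0.041 0.051]; 0.06 55 [0.027 0.039 0.05 ]; 0.08 53 [0.028 0.04  0.049]; 0.10 49 [0.029 0.039 0.047]; 0.12 54 [0.028 0.039 0.05 ]; 0.14 67 [0.027 0.033 0.048]; 
balls px 0 
((0.5689479112625122, 0.22973844408988953), (0.21412086486816406, 0.06502264738082886), 89.60102081298828) [0.02225746 0.04167536 0.05836221]
```

Emit:
move_arm --deltas '[[40, [-15, 0, -10], 0], [40, [-30, -4, -10], 0], [40, [-36, -5, 0], 0], [40, [-36, -5, 0], 0], [40, [-36, -5, 0], 0]]'

```text
clock: 67.82
ee_pos: [0.5482, 0.1292, 0.2046]
orientation: [[-0.001, 1.0, -0.001], [1.0, 0.001, -0.001], [-0.001, -0.001, -1.0]]
force: [0.7, -0.4, -0.8]
finger_gap: 0.0403
finger_force: 0.0
```

Emit:
move_arm --deltas '[[40, [-36, -5, 0], 0], [40, [-36, -5, 0], 0], [40, [-36, -5, 0], 0], [40, [-36, -5, 0], 0], [40, [-36, -5, 0], 0]]'

```text
clock: 68.23
ee_pos: [0.5229, -0.0508, 0.2045]
orientation: [[-0.001, 1.0, -0.001], [1.0, 0.001, -0.0], [-0.0, -0.001, -1.0]]
force: [0.6, 0.2, 0.1]
finger_gap: 0.0403
finger_force: 0.0
```

Emit:
move_arm --deltas '[[40, [-36, -5, 0], 0], [40, [-36, -5, 0], 0], [40, [-36, -5, 0], 0], [40, [-36, -5, 0], 0], [40, [-36, -5, 0], 0]]'

```text
clock: 68.65
ee_pos: [0.498, -0.2305, 0.2045]
orientation: [[-0.001, 1.0, -0.001], [1.0, 0.001, 0.0], [0.0, -0.001, -1.0]]
force: [0.4, -0.2, 0.0]
finger_gap: 0.04
finger_force: 0.0
```

Emit:
move_arm --deltas '[[40, [-36, -5, 0], 0], [40, [-36, -3, 0], 0], [40, [-36, 0, 0], 0], [40, [-36, 0, 0], 0], [40, [-20, 0, 0], 0.12]]'

```text
clock: 69.07
ee_pos: [0.489, -0.3975, 0.2046]
orientation: [[0.121, 0.993, -0.002], [0.993, -0.121, -0.002], [-0.002, -0.001, -1.0]]
force: [-0.1, -0.7, 0.5]
finger_gap: 0.0397
finger_force: 0.0
```

Emit:
move_arm --deltas '[[40, [0, 0, 10], 0.12], [40, [0, 0, 10], 0.12], [40, [0, 0, 10], 0.12], [40, [0, 0, 10], 0.12], [40, [0, 0, 10], 0.12]]'

```text
clock: 69.48
ee_pos: [0.4905, -0.3927, 0.1539]
orientation: [[0.664, 0.748, -0.001], [0.748, -0.664, 0.001], [-0.0, -0.001, -1.0]]
force: [-0.3, 0.2, -0.9]
finger_gap: 0.0399
finger_force: 0.0
```

Emit:
move_arm --deltas '[[40, [0, 0, 10], 0.12], [40, [0, 0, 10], 0.12], [40, [0, 0, 10], 0.12], [40, [0, 0, 10], 0.12], [40, [0, 0, 10], 0.12]]'

```text
clock: 69.9
ee_pos: [0.4906, -0.3925, 0.104]
orientation: [[0.97, 0.243, -0.001], [0.243, -0.97, 0.001], [-0.001, -0.001, -1.0]]
force: [0.4, 0.5, 0.2]
finger_gap: 0.0399
finger_force: 0.0
```

Emit:
move_arm --deltas '[[40, [0, 0, 0], 0.12], [40, [0, 0, 0], 0.12], [40, [0, 0, 0], 0.01], [40, [0, 0, 0], 0], [40, [0, 0, 0], 0]]'

```text
clock: 70.32
ee_pos: [0.4914, -0.3925, 0.1048]
orientation: [[1.0, 0.006, -0.001], [0.006, -1.0, 0.0], [-0.001, -0.0, -1.0]]
force: [-0.1, -0.1, 0.0]
finger_gap: 0.04
finger_force: 0.0
```

```bash
cat >> h.py <<'E'
def balls():
    for n in("scene","side","wrist"):
        i,d,W,P=pts(n); h=cv2.cvtColor(i,cv2.COLOR_RGB2HSV)
        m=((h[...,0]<15)&(h[...,1]>90)&(h[...,2]<190)&(h[...,2]>15)&(W[...,2]>.008)&(W[...,2]<.035)&(W[...,0]>.35)&(W[...,0]<.62)&(W[...,1]<-.28)&(W[...,1]>-.47)&(d>0)).astype(np.uint8)
        k,l,s,c=cv2.connectedComponentsWithStats(m)
        for j in range(1,k):
            if s[j,4]>30: v,u=np.nonzero(l==j); r=ray(P,np.c_[u,v],.013); q=cv2.minAreaRect(r[:,:2].astype(np.float32)); print(n,s[j].tolist(),"ray",r.min(0).round(3),r.max(0).round(3),np.round(q[0],4),np.round(q[1],3),round(q[2],1),W[l==j][:,2].max().round(3))
E
python3 - <<'E'
from h import *
go(.498,-.373,.010,0); balls()
E
```

```text
at [ 0.4914 -0.3925  0.1048] 0.3 yaw rad 0.006 then shift mm [  6.6 -19.5  94.8] before-yaw shift [  6.8 -19.5  94.8] F [-0.1 -0.1  0. ] gap 40.0 ff 0.0 t 70.3
scene [132, 204, 8, 14, 80] ray [ 0.458 -0.382  0.013] [ 0.512 -0.359  0.013] [ 0.4848 -0.3712] [0.054 0.023] 3.8 0.03
side [257, 328, 21, 13, 151] ray [ 0.461 -0.386  0.013] [ 0.509 -0.36   0.013] [ 0.485 -0.373] [0.026 0.047] 89.1 0.027
wrist [212, 169, 32, 63, 1540] ray [ 0.459 -0.384  0.013] [ 0.511 -0.359  0.013] [ 0.485  -0.3718] [0.024 0.052] 89.7 0.027
```

Emit:
move_arm --deltas '[[40, [8, -20.5, 20], 0], [40, [0, 0, 30], 0], [40, [0, 0, 30], 0], [40, [0, 0, 15], 0], [40, [0, 0, 4], 0]]' --force 20

```text
clock: 70.88
ee_pos: [0.4989, -0.3705, 0.0033]
orientation: [[1.0, 0.004, -0.003], [0.004, -1.0, 0.003], [-0.003, -0.003, -1.0]]
force: [-0.3, 0.0, 0.0]
finger_gap: 0.0401
finger_force: 0.0
```

Emit:
move_arm --deltas '[[40, [0, 0, 0], 0], [10, [0, 0, 0], 0], [10, [0, 0, 0], 0], [10, [0, 0, 0], 0], [10, [0, 0, 0], 0]]'

```text
clock: 71.3
ee_pos: [0.5005, -0.3725, 0.0071]
orientation: [[1.0, 0.002, 0.002], [0.002, -1.0, -0.001], [0.002, 0.001, -1.0]]
force: [0.7, -0.2, 3.1]
finger_gap: 0.0243
finger_force: 19.8
```

Emit:
move_arm --deltas '[[10, [0, 0, 0], 0], [10, [0, 0, -20], 0], [10, [0, 0, -35], 0], [10, [0, 0, -35], 0], [10, [0, 0, -35], 0]]'

```text
clock: 71.72
ee_pos: [0.4995, -0.3716, 0.1323]
orientation: [[1.0, 0.002, -0.001], [0.002, -1.0, 0.0], [-0.001, -0.0, -1.0]]
force: [2.4, 0.1, -0.5]
finger_gap: 0.0241
finger_force: 19.8
```

Emit:
move_arm --deltas '[[10, [0, 0, -35], 0], [10, [0, 0, -35], 0], [10, [0, 0, 0], 0], [10, [0, 0, 0], 0]]'

```text
clock: 72.05
ee_pos: [0.5005, -0.3725, 0.2031]
orientation: [[1.0, 0.002, 0.003], [0.003, -1.0, -0.002], [0.003, 0.002, -1.0]]
force: [0.5, 0.3, 0.2]
finger_gap: 0.0239
finger_force: 19.8
```

```bash
python3 - <<'E'
from h import *
go(.484,-.195,.155,0); balls()
E
```

```text
at [ 0.5005 -0.3725  0.2031] 0.1 yaw rad 0.003 then shift mm [ -16.5 -177.5   48.1] before-yaw shift [ -16.2 -177.6   47.7] F [0.5 0.3 0.2] gap 23.9 ff 19.8 t 72.0
scene [133, 204, 7, 7, 33] ray [ 0.458 -0.381  0.013] [ 0.483 -0.36   0.013] [ 0.4706 -0.3703] [0.024 0.019] 38.9 0.027
side [257, 330, 11, 11, 92] ray [ 0.461 -0.386  0.013] [ 0.485 -0.36   0.013] [ 0.4735 -0.3729] [0.025 0.024] 33.2 0.027
wrist [244, 181, 21, 22, 371] ray [ 0.459 -0.383  0.013] [ 0.484 -0.36   0.013] [ 0.4717 -0.3715] [0.024 0.022] 0.2 0.027
```

Emit:
move_arm --deltas '[[10, [-2, -25, 0], 0], [10, [-3, -35, 0], 0], [10, [-3, -35, 0], 0], [10, [-3, -35, 0], 0], [10, [-3, -30, 0], 0]]'

```text
clock: 72.62
ee_pos: [0.4846, -0.2092, 0.1993]
orientation: [[1.0, 0.003, -0.003], [0.003, -1.0, 0.001], [-0.003, -0.001, -1.0]]
force: [-0.2, 0.1, -0.0]
finger_gap: 0.0242
finger_force: 19.8
```

Emit:
move_arm --deltas '[[10, [-2, -17, 0], 0], [10, [0, 0, 15], 0], [10, [0, 0, 20], 0], [10, [0, 0, 13], 0], [10, [0, 0, 0], 0]]'

```text
clock: 73.03
ee_pos: [0.4818, -0.1934, 0.1498]
orientation: [[1.0, 0.003, -0.006], [0.003, -1.0, 0.002], [-0.006, -0.002, -1.0]]
force: [-0.5, 0.5, -0.1]
finger_gap: 0.0245
finger_force: 19.9
```

Emit:
move_arm --deltas '[[10, [0, 0, 0], 0], [40, [0, 0, 0], 0], [40, [0, 0, 0], 0], [40, [0, 0, 0], 0], [40, [0, 0, 0], 0]]'

```text
clock: 73.45
ee_pos: [0.4838, -0.1951, 0.1534]
orientation: [[1.0, 0.002, 0.001], [0.002, -1.0, -0.0], [0.001, 0.0, -1.0]]
force: [-1.2, 0.2, -0.3]
finger_gap: 0.0402
finger_force: 0.0
```

Emit:
move_arm --deltas '[[40, [0, 0, -25], 0], [40, [0, 0, -25], 0], [40, [-2, 25, 0], 0], [40, [-2, 35, 0], 0], [40, [-3, 35, 0], 0]]'

```text
clock: 73.87
ee_pos: [0.4777, -0.29, 0.2036]
orientation: [[1.0, 0.006, 0.002], [0.006, -1.0, 0.0], [0.002, -0.0, -1.0]]
force: [0.3, -0.1, -0.6]
finger_gap: 0.0401
finger_force: 0.0
```

Emit:
move_arm --deltas '[[40, [-3, 35, 0], 0], [40, [-2, 30, 30], 0], [40, [0, 17, 30], 0], [40, [0, 0, 40], 0], [40, [0, 0, 0], 0]]'

```text
clock: 74.28
ee_pos: [0.4693, -0.3697, 0.0978]
orientation: [[1.0, 0.0, -0.007], [0.0, -1.0, 0.005], [-0.007, -0.005, -1.0]]
force: [-1.0, 2.5, -0.9]
finger_gap: 0.04
finger_force: 0.0
```

Emit:
move_arm --deltas '[[40, [0, 0, 0], 0], [40, [0, 0, 0], 0]]'

```text
clock: 74.45
ee_pos: [0.4725, -0.3715, 0.1052]
orientation: [[1.0, 0.003, 0.001], [0.003, -1.0, -0.001], [0.001, 0.001, -1.0]]
force: [-0.4, 0.6, 0.2]
finger_gap: 0.0405
finger_force: 0.0
```

```bash
python3 - <<'E'
from h import *
go(.4715,-.3717,.006,0); balls()
E
```

```text
at [ 0.4725 -0.3715  0.1052] 0.1 yaw rad 0.003 then shift mm [-1.   0.2 99.2] before-yaw shift [-1.1  0.1 99.2] F [-0.4  0.6  0.2] gap 40.5 ff 0.0 t 74.5
scene [133, 204, 7, 7, 38] ray [ 0.458 -0.381  0.013] [ 0.484 -0.36   0.013] [ 0.4708 -0.3706] [0.026 0.02 ] 3.8 0.028
side [257, 330, 11, 11, 94] ray [ 0.461 -0.385  0.013] [ 0.486 -0.36   0.013] [ 0.4735 -0.373 ] [0.025 0.024] 78.3 0.027
wrist [238, 179, 31, 32, 758] ray [ 0.459 -0.383  0.013] [ 0.485 -0.359  0.013] [ 0.4717 -0.3712] [0.026 0.024] 1.0 0.027
```

Emit:
move_arm --deltas '[[40, [-1, 0, 25], 0], [40, [0, 0, 30], 0], [40, [0, 0, 30], 0], [40, [0, 0, 10], 0], [40, [0, 0, 4], 0]]'

```text
clock: 75.02
ee_pos: [0.471, -0.3706, 0.004]
orientation: [[1.0, 0.003, -0.001], [0.003, -1.0, 0.001], [-0.001, -0.001, -1.0]]
force: [-0.2, 0.2, 0.3]
finger_gap: 0.0401
finger_force: 0.0
```

Emit:
move_arm --deltas '[[40, [0, 0, 0], 0], [10, [0, 0, 0], 0], [10, [0, 0, 0], 0], [10, [0, 0, 0], 0], [10, [0, 0, 0], 0]]'

```text
clock: 75.43
ee_pos: [0.4717, -0.3722, 0.006]
orientation: [[1.0, 0.002, 0.002], [0.002, -1.0, -0.002], [0.002, 0.002, -1.0]]
force: [-0.4, 1.3, 8.8]
finger_gap: 0.0244
finger_force: 19.9
```

Emit:
move_arm --deltas '[[10, [0, 0, 0], 0], [10, [0, 0, -20], 0], [10, [0, 0, -35], 0], [10, [0, 0, -35], 0], [10, [0, 0, -35], 0]]'

```text
clock: 75.85
ee_pos: [0.4705, -0.3713, 0.1313]
orientation: [[1.0, 0.002, -0.0], [0.002, -1.0, -0.0], [-0.0, 0.0, -1.0]]
force: [0.8, 0.2, 0.4]
finger_gap: 0.0245
finger_force: 19.9
```

Emit:
move_arm --deltas '[[10, [0, 0, -35], 0], [10, [0, 0, -35], 0], [10, [1, -10, 0], 0], [10, [2, -25, 0], 0], [10, [3, -35, 0], 0]]'

```text
clock: 76.27
ee_pos: [0.4762, -0.3032, 0.2008]
orientation: [[1.0, -0.002, 0.002], [-0.002, -1.0, -0.003], [0.002, 0.003, -1.0]]
force: [1.9, 0.4, 0.1]
finger_gap: 0.0243
finger_force: 19.9
```

Emit:
move_arm --deltas '[[10, [3, -35, 0], 0], [10, [2, -35, 0], 0], [10, [1, -25, 0], 0], [10, [0, -11.5, 0], 0], [10, [0, 0, 15], 0]]'

```text
clock: 76.68
ee_pos: [0.484, -0.1918, 0.186]
orientation: [[1.0, 0.007, 0.003], [0.007, -1.0, 0.001], [0.003, -0.001, -1.0]]
force: [0.3, -0.0, -0.3]
finger_gap: 0.0242
finger_force: 19.9
```

Emit:
move_arm --deltas '[[10, [0, 0, 20], 0], [10, [0, 0, 10], 0], [10, [0, 0, 0], 0], [10, [0, 0, 0], 0]]'

```text
clock: 77.02
ee_pos: [0.4823, -0.1951, 0.1546]
orientation: [[1.0, 0.001, -0.001], [0.001, -1.0, 0.0], [-0.001, -0.0, -1.0]]
force: [-0.1, -0.2, 1.7]
finger_gap: 0.0242
finger_force: 19.9
```

```bash
python3 - <<'E'
from h import *
go(.484,-.195,.155,0); balls()
E
```

```text
at [ 0.4823 -0.1951  0.1546] 0.1 yaw rad 0.001 then shift mm [ 1.7 -0.1 -0.4] before-yaw shift [ 1.7 -0.1 -0.4] F [-0.1 -0.2  1.7] gap 24.2 ff 19.9 t 77.0
```

Emit:
move_arm --deltas '[[40, [0, 0, 0], 0], [40, [0, 0, 0], 0], [40, [0, 0, 0], 0], [40, [0, 0, -20], 0], [40, [0, 0, -35], 0]]'

```text
clock: 77.58
ee_pos: [0.4811, -0.1937, 0.2078]
orientation: [[1.0, 0.002, -0.005], [0.002, -1.0, 0.001], [-0.005, -0.001, -1.0]]
force: [0.7, 0.1, 0.2]
finger_gap: 0.0397
finger_force: 0.0
```

Emit:
move_arm --deltas '[[40, [0, 15, -35], 0], [40, [0, 35, -20], 0], [40, [0, 35, 0], 0], [40, [0, 35, 0], 0], [40, [0, 35, 0], 0]]'

```text
clock: 78.0
ee_pos: [0.4831, -0.3511, 0.2651]
orientation: [[1.0, 0.003, 0.001], [0.003, -1.0, -0.0], [0.001, 0.0, -1.0]]
force: [0.9, 0.5, 0.2]
finger_gap: 0.0398
finger_force: 0.0
```

Emit:
move_arm --deltas '[[40, [0, 25, 0], 0], [40, [0, 10, 0], 0], [40, [0, 0, 0], 0], [40, [0, 0, 0], 0], [40, [0, 0, 0], 0]]'

```text
clock: 78.42
ee_pos: [0.4835, -0.3833, 0.2643]
orientation: [[1.0, 0.003, -0.0], [0.003, -1.0, 0.001], [-0.0, -0.001, -1.0]]
force: [0.5, -0.3, 0.5]
finger_gap: 0.0399
finger_force: 0.0
```

```bash
python3 - <<'E'
from h import *
go(.484,-.195,.155,0); balls()
a=bot.camera("scene")[0]; b=bot.camera("side")[0]
top=np.hstack([cv2.resize(a[100:290,80:380],(440,280)),cv2.resize(b[90:384,150:430],(360,280))])
bot_=np.hstack([cv2.resize(a[160:230,150:235],(388,320)),cv2.resize(b[215:295,205:308],(412,320),interpolation=cv2.INTER_CUBIC)])
save("pics/final.png",np.vstack([top,bot_]))
E
```

```text
at [ 0.4835 -0.3833  0.2643] 0.2 yaw rad 0.003 then shift mm [   0.5 -188.3  109.3] before-yaw shift [   1.2 -188.2  109.5] F [ 0.5 -0.3  0.5] gap 39.9 ff 0.0 t 78.4
```

View pics/final.png

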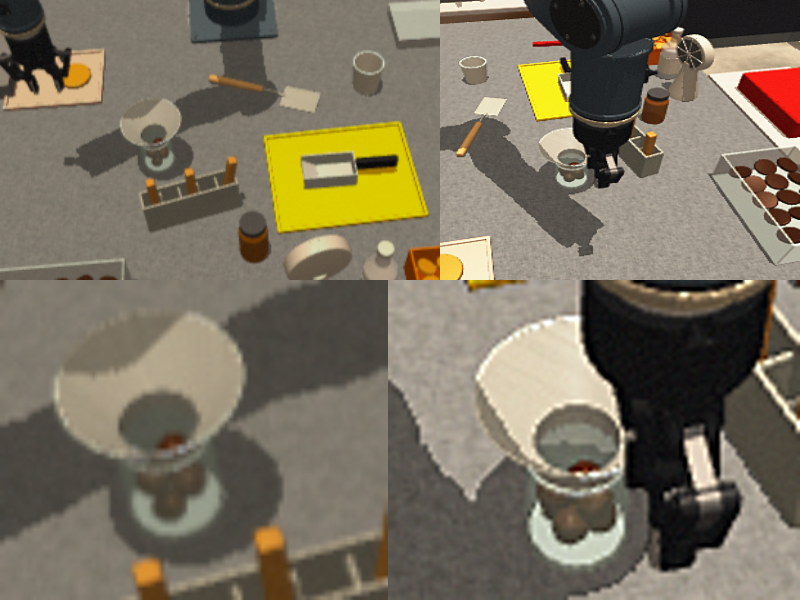

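```bash
python3 -c "
from rig import bot
print(bot.finish_job())"
```

```text
the job is handed in; nothing more can be done
None
```

The job is handed in: all three biscuit sticks stand in the caddy, the empty scoop lies level on the tray floor, the gripper is open and clear, and the amber jar and cup are upright where they were. Two of the six balls spilled onto the table before the pour, so I dropped them through the funnel by gripper after the scoop was down; the last pictures show balls in the jar and none on the table, but I could not count all six.

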